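# Fill, index and spread the inspection tray

## Task

Load the inspection tray: pull the spring plunger, slide the tray carriage from its first hole to the next one in front of the tub and let the plunger snap in; swing the tub's lid fully back past its detent, and only then tip the tub so that every block slides into the tray. Set the tub upright again and close its lid, then pull the plunger and index the carriage on to the third hole. Leave all the blocks in the tray in one flat layer, spread out with at least a block's width (about 22 mm) of clear space between any two, and do not disturb the jar or the glass dish.

Things in the scene. Friction and masses are not known exactly. Their poses are not given: they have to be found in the camera images.
- loader: The fixed tray loader: a beige base plate 135 x 520 mm with a steel index bar, and a tub on a bracket at its far side. Origin on the work surface under the middle of the rails. Its y axis runs along the carriage's travel (towards the next hole), its x axis from the robot side to the tub, z up. Positions below called 'loader frame' are in this frame; its place and yaw vary.
- carriage (a joint): Travel of the tray carriage along the loader's +y, m: 0.000 at the first hole (start), 0.130 at the second hole (tray in front of the tub), 0.260 at the third hole (inspection). About 1.5 mm of play at each hole, 1 N of friction; it slides only while the plunger is pulled.
- plunger (a joint): Lift of the spring plunger, m: 0 = pin fully home in a hole (only possible at a hole), 0.011 = pin tip resting on the index bar between holes, 0.018 = fully pulled. The pull is about 4 N at 0 and 9 N at 0.018. The pin is round-ended and snaps in by itself if let go within about 2 mm of a hole, or when slid over one.
- knob_grip (a point): Centre of the plunger's black round knob, 26 mm in diameter and 20 mm tall, axis upright; its underside is 14 mm above the carriage's tab. Rides on the carriage, 115 mm to the -y side of the tray centre at x = -35 mm in the loader frame; it rises with the pull. 60 mm above the work surface when home.
- tray_floor (a point): Centre of the tray's floor (top face, 38 mm above the work surface; axes as the loader's); loader frame (-0.006, -0.130 + carriage travel, 0.038). The dark tray is 112 mm (x) by 150 mm (y) inside; its walls, 4 mm thick, stand 12 mm above the floor all round.
- tub (a joint): Tip angle of the tub, rad: 0 upright (its own weight holds it), up to 1.9 tipped over towards the tray; tip it to 1.7 or more to empty it. Let go below about 1.4 it falls back upright; near its stop it may stay tipped.
- tub_pivot (a point): Middle of the tub's pour lip, which is also its tipping axis (along the loader's y); loader frame (0.042, 0, 0.074). The tub is 100 mm wide (y), 84 mm deep behind the lip (x), 33 mm deep below it, with a front wall that slopes down from the lip at 47 degrees; its floor is 44 mm above the work surface when upright.
- tip_bar (a point): Grip point of the tub's tipping bar, a level steel round bar 9 mm in diameter along the loader's y, sticking out of the tub's +y side from 56 to 125 mm off the tub's middle; this point is 95 mm off. Seen from the pivot axis it is 65 mm towards +x and 20 mm up with the tub upright, and it turns with the tub (up, then over towards -x). The tub with blocks needs about 5 N here.
- lid (a joint): Opening angle of the tub's lid relative to the tub, rad: 0 closed, 2.1 stop. A spring-ball detent is met at about 1.6 and passed at about 1.98; short of it the lid falls shut when the tub is tipped, past it the lid stays back. Passing it takes about 1 N at the lid's bar, either way.
- lid_hinge (a point): Middle of the lid's hinge axis, along the loader's y at the tub's far rim; with the tub upright at loader frame (0.126, 0, 0.080).
- lid_bar (a point): Middle of the lid's grip bar, a steel round bar 8 mm in diameter, 64 mm long, along the loader's y (56 mm clear between its end arms). With the lid closed it is 100 mm from the hinge axis towards -x and 14 mm above it; it swings with the lid, up and over towards +x.
- jar: Amber glass jar with white cap, 44 mm in diameter, 58 mm tall; origin at the centre of its underside. Leave alone.
- dish: Small glass dish, 68 mm across, 16 mm tall; origin at the centre of its underside. Leave alone.
- block0: A white ceramic block 22 x 22 x 20 mm (20 along its own z) with a small brass pad on one face, 20 to 42 g; origin at its centre. It starts in the tub; four to six of the six are present.
- block1: A white ceramic block 22 x 22 x 20 mm (20 along its own z) with a small brass pad on one face, 20 to 42 g; origin at its centre. It starts in the tub; four to six of the six are present.
- block2: A white ceramic block 22 x 22 x 20 mm (20 along its own z) with a small brass pad on one face, 20 to 42 g; origin at its centre. It starts in the tub; four to six of the six are present.
- block3: A white ceramic block 22 x 22 x 20 mm (20 along its own z) with a small brass pad on one face, 20 to 42 g; origin at its centre. It starts in the tub; four to six of the six are present.
- block4: A white ceramic block 22 x 22 x 20 mm (20 along its own z) with a small brass pad on one face, 20 to 42 g; origin at its centre. It starts in the tub; four to six of the six are present.
- block5: A white ceramic block 22 x 22 x 20 mm (20 along its own z) with a small brass pad on one face, 20 to 42 g; origin at its centre. It starts in the tub; four to six of the six are present.

How it is judged:
On the way, in this order (a step that is already met when the one before it is completed fails the run):
1. the carriage is locked at the second hole, in front of the tub, plunger fully home (value of joint carriage between 0.126 and 0.134 m and value of joint plunger below 0.003 m), for 0.2 s.
2. the lid is swung fully back past its detent, the tub upright (all of step 1 and value of joint lid above 1.93 rad and value of joint tub below 0.15 rad), for 0.2 s.
3. the tub is tipped over the tray, lid back (all of step 1 and value of joint tub above 1.4 rad and value of joint lid above 1.85 rad), for 0.1 s.
4. the tub is upright again (value of joint tub below 0.1 rad), for 0.2 s.
5. the carriage is locked at the third hole, plunger fully home (value of joint carriage between 0.256 and 0.264 m and value of joint plunger below 0.003 m), for 0.2 s.
At the end, for the whole second after the job is handed in: Carriage at the third hole (within 4 mm) with the plunger home (lift under 3 mm), tub upright and lid closed (each under 0.1 rad); every block at rest in the tray, on its floor (centre 6 to 13.5 mm above it, so one layer), and any two block centres at least 40 mm apart (all of step 5 and value of joint each of tub, lid below 0.1 rad and x of block0 in the frame of tray_floor between -0.056 and 0.056 m and y of block0 in the frame of tray_floor between -0.075 and 0.075 m and z of block0 in the frame of tray_floor between 0.006 and 0.0135 m and linear speed of each of block0, block1, block2, block3, block4, block5 below 0.02 m/s and x of block1 in the frame of tray_floor between -0.056 and 0.056 m and y of block1 in the frame of tray_floor between -0.075 and 0.075 m and z of block1 in the frame of tray_floor between 0.006 and 0.0135 m and x of block2 in the frame of tray_floor between -0.056 and 0.056 m and y of block2 in the frame of tray_floor between -0.075 and 0.075 m and z of block2 in the frame of tray_floor between 0.006 and 0.0135 m and x of block3 in the frame of tray_floor between -0.056 and 0.056 m and y of block3 in the frame of tray_floor between -0.075 and 0.075 m and z of block3 in the frame of tray_floor between 0.006 and 0.0135 m and x of block4 in the frame of tray_floor between -0.056 and 0.056 m and y of block4 in the frame of tray_floor between -0.075 and 0.075 m and z of block4 in the frame of tray_floor between 0.006 and 0.0135 m and x of block5 in the frame of tray_floor between -0.056 and 0.056 m and y of block5 in the frame of tray_floor between -0.075 and 0.075 m and z of block5 in the frame of tray_floor between 0.006 and 0.0135 m and horizontal distance between each of block1, block2, block3, block4, block5 and block0 above 0.04 m and horizontal distance between each of block2, block3, block4, block5 and block1 above 0.04 m and horizontal distance between each of block3, block4, block5 and block2 above 0.04 m and horizontal distance between each of block4, block5 and block3 above 0.04 m and horizontal distance between block5 and block4 above 0.04 m); the robot touches nothing.
It fails at once if the tub is tipped while its lid is not back past the detent (value of joint tub above 0.5 rad and value of joint lid below 1.7 rad).
It fails at once if the jar is moved (distance of jar from where it was at the start of the episode above 0.03 m).
It fails at once if the dish is moved (distance of dish from where it was at the start of the episode above 0.03 m).
Of block0, block1, block2, block3, block4, block5 only 4 to 6 are there at a start; the rules pass over those that are not, and their reading is None.
At some moment in a run one of block0, block1, block2, block3, block4, block5 may be knocked a few centimetres aside while the robot is not near it.
Once in a run the grip may slacken for a moment while it holds something.
It also fails if it takes over 210 s, if anything falls off the work surface, if the arm or the gripper's body presses on something with over 40 N, if the wrist force passes 120 N, or if a joint passes its speed limit or range.

## Robot

A 7-joint arm with a two-finger parallel gripper is mounted at the origin on the work surface. World frame = base frame: x ahead of the robot, y to its left, z up, the work surface at z = 0. Lengths are in m, angles in rad, forces in N, time in s.
With the tool pointing down it reaches from about 0.4 to 0.85 m from the base axis. Payload 10.4 kg.
Tool frame: the origin (TCP) lies between the finger pads; the fingertips stand 11 mm ahead of it and the grasp point (between the pads) lies 8 mm behind it; z points along the fingers, y is the direction in which the jaws open and shut (so a half turn about z gives the same grasp; the last joint's range is limited). The gripper opens to 87 mm and grips with 3 to 60 N. Pads are 19 mm wide; open, the fingers measure 117 mm over their backs; the gripper's body (75 mm by 190 mm) begins 51 mm behind the grasp point.
Start: joints at [1.135, 0.332, -0.065, 1.46, 0.022, 1.35, -0.088], TCP at [0.251, -0.573, 0.198] pointing down, gripper open.
Joint ranges: [-2.6, 2.6], [-0.5, 2.12], [-1.47, 1.34], [0.16, 2.42], [-1.27, 4.41], [0.06, 2.06], [-2.6, 2.6]. Speed limits (rad/s): [2.22, 2.22, 2.79, 2.79, 3.14, 3.14, 3.14].

## Interface

Orientations are given as a unit quaternion [x, y, z, w].
In Python, from station import manip gives the robot as it stands.
- The arm moves only by the tool apply_moves, never from a script. Its argument "targets" is a list of rows, each an object with "linear": the shift along the world's x, y, z scaled (see below), a list of three; "dr": the turn, a rotation vector about the world's x, y, z scaled (see below), a list of three; "jaw": the opening, from 0 (shut) to 1 (fully open). In form: [{"linear": [dx, dy, dz], "dr": [ax, ay, az], "jaw": jaw}, ...]. A call has 1 to 8 rows; each row is the pose to reach, as a shift and turn from the pose commanded when the call began; what a row does not reach only later rows make up. The controller multiplies each number of a shift by 400 mm and each number of a turn by 45 degrees. A row lasts 1/10 s, in which the tool goes at most 50 mm and 8.59 degrees, less where a joint would pass 70% of its speed; a pose out of reach is approached as far as the arm can. A call with a number of a shift or a turn outside -1 to 1 is refused whole. A call with a gripper value outside its range is refused whole. The fingers move at their own pace and stop on an object; "newtons" is the grip in N (left out, the last holds). Time passes only in rows, so rows that repeat a pose let the fingers close. It gives the time, the measured TCP pose, the force and the opening at its end, in the units of the state.
- manip.read_state(): the state, without advancing time (a new reading comes with each control period).
- manip.read_camera(name): name is "scene" or "side" or "wrist"; returns a dict with "image" (384x512x3 uint8, red, green, blue), "K" (3x3 intrinsics, pixels), "dist" ([k1, k2, p1, p2, k3] as OpenCV has them; the pictures are not rectified), "camera_from_world" (4x4, takes a point from world to camera coordinates). Camera axes: x right, y down, z forward; pixel columns grow to the right and rows downward; lengths in m; the calibration is good to about 2 mm. A picture is of the moment at which its call begins. There is no depth.
- manip.job_done(): hands the job in, once; it reports no verdict.
The state is a dict: "time_s": time; "joint_positions": joint angles; "dq": joint speeds; "joint_torque": joint torques, N m; "ee_pos": TCP position; "eef_rot": TCP orientation; "ft_force": force on the tool from outside, world axes, zero at the start; "moment": the same for the moment, N m; "finger_gap": finger opening in m.
Only numpy, scipy, OpenCV 4.12 (cv2) and the standard library are available. Lean on these libraries where they do the work, as an engineer would, in place of code of your own. Each camera call takes 0.05 s, during which the arm holds its last target.

## Working session

There is one attempt and no reset: what is moved stays moved. The work goes in short steps, Python scripts to look and compute and a tool call to move; the robot and the scene stay as the last step left them, time stands still between calls to the robot, and variables do not carry over. Pictures are saved under pics/ and viewed, and the job is handed in when it is done.

Besides the shell and the picture viewer there is one more tool, called after "Emit:" in YAML: its name, and indented under it one key for each argument. apply_moves: Moves the arm, as the interface text tells. Its arguments: {"type":"object","properties":{"targets":{"type":"array","items":{"type":"object","properties":{"linear":{"type":"array","items":{"type":"number","minimum":-1,"maximum":1}},"dr":{"type":"array","items":{"type":"number","minimum":-1,"maximum":1}},"jaw":{"type":"number"}}}},"newtons":{"type":"number"}},"required":["targets"]}

```bash
mkdir -p pics; ls; cat > h.py <<'E'
import numpy as np, cv2
from station import manip
def snap(n,f):
    c=manip.read_camera(n); cv2.imwrite('pics/'+f+'.png',cv2.cvtColor(c['image'],cv2.COLOR_RGB2BGR)); np.savez('pics/'+f+'.npz',K=c['K'],D=np.array(c['dist'],float),T=c['camera_from_world']); return c
def load(f):
    z=np.load('pics/'+f+'.npz'); return z['K'],z['D'],z['T']
def ray(f,uv):
    K,D,T=load(f); p=cv2.undistortPoints(np.array([[uv]],float),K,D)[0,0]
    R=T[:3,:3]; o=-R.T@T[:3,3]; d=R.T@np.array([p[0],p[1],1]); return o,d/np.linalg.norm(d)
def onz(f,uv,z):
    o,d=ray(f,uv); return o+d*(z-o[2])/d[2]
def tri(f1,uv1,f2,uv2):
    o1,d1=ray(f1,uv1);o2,d2=ray(f2,uv2)
    A=np.stack([d1,-d2],1); s=np.linalg.lstsq(A,o2-o1,rcond=None)[0]
    a=o1+s[0]*d1;b=o2+s[1]*d2; return (a+b)/2,np.linalg.norm(a-b)
def proj(f,P):
    K,D,T=load(f); return cv2.projectPoints(np.array(P,float).reshape(-1,3),cv2.Rodrigues(T[:3,:3])[0],T[:3,3],K,D)[0][:,0]
def st():
    s=manip.read_state(); print('t',round(s['time_s'],2),'p',np.round(s['ee_pos'],4),'q',np.round(s['eef_rot'],3),'F',np.round(s['ft_force'],1),'gap',round(s['finger_gap'],4)); print('j',np.round(s['joint_positions'],2))
E
python3 - <<'E'
from h import *
for n in ['scene','side','wrist']: snap(n,n+'0')
for n in ['scene','side']:
    K,D,T=load(n+'0'); print(n,-T[:3,:3].T@T[:3,3],T[2,:3])
st()
E
```

```text
pics
scene [ 0.98821815 -0.32207833  1.04503082] [-0.38200106  0.30277378 -0.87315705]
side [0.2236643  0.69313529 0.76067666] [ 0.31294509 -0.66922973 -0.67394135]
t 0.15 p [ 0.2506 -0.5722  0.1973] q [ 0.979  0.205 -0.    -0.   ] F [-0.3  0.5  0.2] gap 0.0871
j [ 1.14  0.33 -0.06  1.46  0.02  1.35 -0.09]
```

View pics/scene0.png

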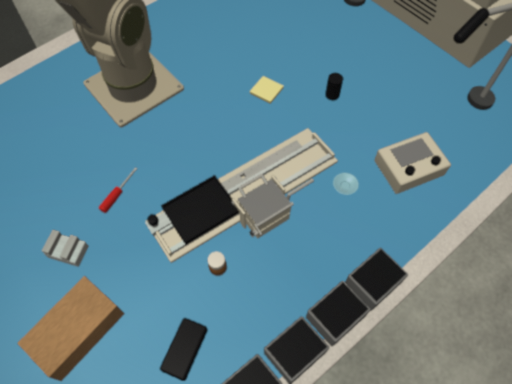

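View pics/side0.png

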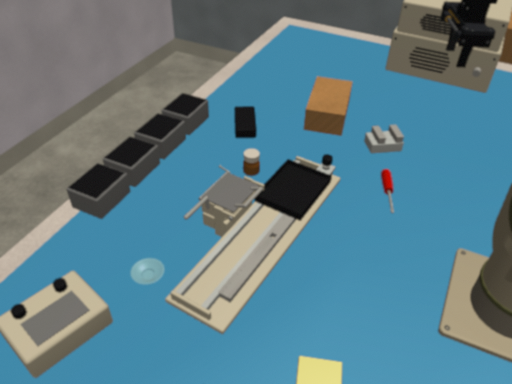

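View pics/wrist0.png

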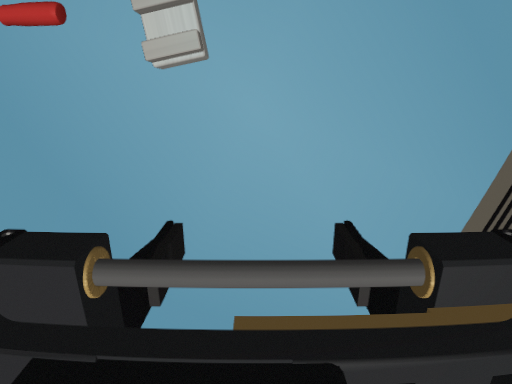

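The scene view shows the loader at the centre (tray ~(200,210), knob (153,220), tub (265,205)), jar (216,262), dish (345,183). Zooming in for the corners.

```bash
python3 - <<'E'
from h import *
a=cv2.imread('pics/scene0.png')[120:270,130:350]; cv2.imwrite('pics/sc0z.png',cv2.resize(a,None,fx=3.6,fy=3.6,interpolation=cv2.INTER_CUBIC))
a=cv2.imread('pics/side0.png')[140:330,160:350]; cv2.imwrite('pics/si0z.png',cv2.resize(a,None,fx=3.1,fy=3.1,interpolation=cv2.INTER_CUBIC))
E
```

```text
(no output)
```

View pics/sc0z.png

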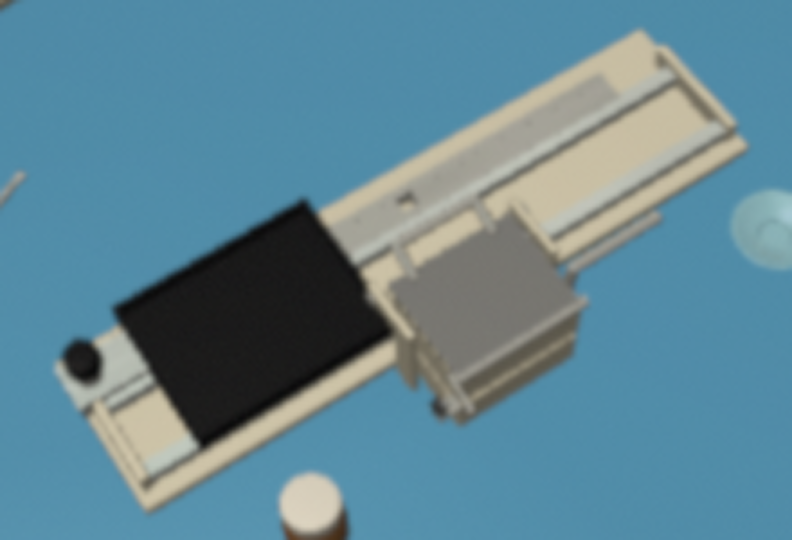

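View pics/si0z.png

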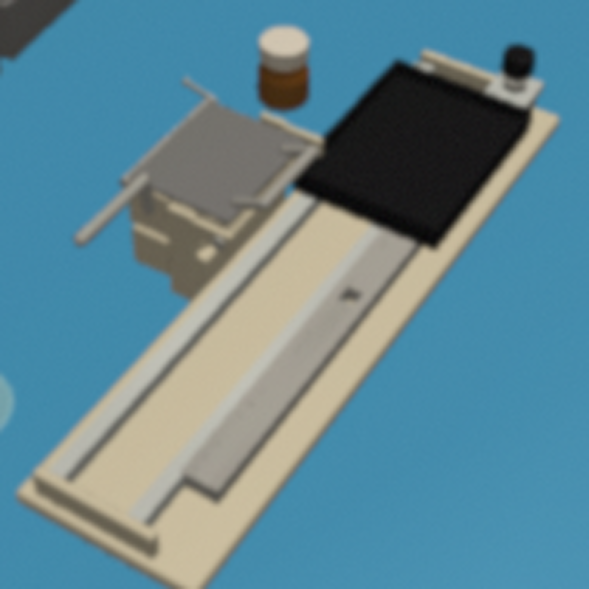

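```bash
cat >> h.py <<'E'
def L2W(P,Lp):
    x,y,a=Lp; c,s=np.cos(a),np.sin(a); P=np.array(P,float).reshape(-1,3)
    return np.stack([x+c*P[:,0]-s*P[:,1], y+s*P[:,0]+c*P[:,1], P[:,2]],1)
def W2L(P,Lp):
    x,y,a=Lp; c,s=np.cos(a),np.sin(a); P=np.array(P,float).reshape(-1,3); dx=P[:,0]-x;dy=P[:,1]-y
    return np.stack([c*dx+s*dy,-s*dx+c*dy,P[:,2]],1)
E
python3 - <<'E'
from h import *
from scipy.optimize import least_squares
sc=lambda u,v:(u/3.6+130-.4,v/3.6+120-.4)
si=lambda u,v:(u/3.1+160-.3,v/3.1+140-.3)
# tray corners
for n,f,p in [('T -x-y','scene0',sc(115,310)),('T -x+y','scene0',sc(305,202)),('T +x-y','scene0',sc(203,440))]:
    print(n,onz(f,p,.05))
for n,f,p in [('T +x-y','side0',si(400,62)),('T +x+y','side0',si(295,185)),('T-x+y','side0',si(437,240)),('T-x-y','side0',si(530,118))]:
    print(n,onz(f,p,.05))
print('knob',onz('scene0',sc(82,353),.07),onz('side0',si(519,52),.07))
print('plate sc',[onz('scene0',sc(*p),.01).round(4) for p in [(640,30),(747,147),(150,510)]])
print('plate si',[onz('side0',si(*p),.01).round(4) for p in [(560,118),(18,492),(195,592)]])
obs=[([-.066,-.209,.05],'scene0',sc(115,310)),([-.066,-.051,.05],'scene0',sc(305,202)),([.054,-.209,.05],'scene0',sc(203,440)),
([.054,-.209,.05],'side0',si(400,62)),([.054,-.051,.05],'side0',si(295,185)),([-.066,-.051,.05],'side0',si(437,240)),
([-.035,-.245,.07],'scene0',sc(82,353)),([-.035,-.245,.07],'side0',si(519,52)),
([-.035,.015,.02],'scene0',sc(407,200)),([-.035,.015,.02],'side0',si(349,294))]
def r(p): return np.concatenate([proj(f,L2W(P,p))[0]-uv for P,f,uv in obs])
best=min((least_squares(r,[.5,-.2,a],loss='soft_l1') for a in [0,1.5,3,-1.5]),key=lambda s:s.cost)
print(best.x,best.cost); print(best.fun.reshape(-1,2).round(1)); np.save('L.npy',best.x)
Lp=best.x
img=cv2.imread('pics/scene0.png'); img2=cv2.imread('pics/side0.png')
for P in [[.042,0,.074],[.107,.095,.094],[.026,0,.094],[.126,0,.08],[-.006,0,.038],[-.006,.13,.038],[-.035,-.245,.06],[.107,.056,.094],[.107,.125,.094],[.026,.032,.094],[.026,-.032,.094],[-.0675,-.26,.0],[-.0675,.26,.0],[.0675,-.26,.0],[.0675,.26,0]]:
    w=L2W(P,Lp); print(P,w[0].round(4))
    for im,f in ((img,'scene0'),(img2,'side0')): cv2.circle(im,tuple(int(round(v)) for v in proj(f,w)[0]),1,(0,0,255),-1)
a=img[120:270,130:350]; b=img2[140:330,160:350]
cv2.imwrite('pics/ov0.png',cv2.resize(a,None,fx=3.6,fy=3.6,interpolation=cv2.INTER_NEAREST));cv2.imwrite('pics/ov0s.png',cv2.resize(b,None,fx=3.1,fy=3.1,interpolation=cv2.INTER_NEAREST))
for f,uv,z in [('scene0',(217,257),.058),('side0',(252,155),.058),('scene0',(346,183),.01),('side0',(148,271),.01)]: print(onz(f,uv,z).round(3), W2L(onz(f,uv,z),Lp).round(3))
E
```

```text
T -x-y [ 0.43344397 -0.17057133  0.05      ]
T -x+y [ 0.44855193 -0.01697823  0.05      ]
T +x-y [ 0.55165341 -0.18025865  0.05      ]
T +x-y [ 0.54249154 -0.18178385  0.05      ]
T +x+y [ 0.55301734 -0.01297403  0.05      ]
T-x+y [ 0.44051248 -0.00730302  0.05      ]
T-x-y [ 0.42688701 -0.1633938   0.05      ]
knob [ 0.4573039  -0.20895253  0.07      ] [ 0.45570584 -0.21224323  0.07      ]
plate sc [array([0.4699, 0.2941, 0.01  ]), array([0.6026, 0.2808, 0.01  ]), array([ 0.5528, -0.2321,  0.01  ])]
plate si [array([ 0.4167, -0.2228,  0.01  ]), array([0.6001, 0.2785, 0.01  ]), array([0.4687, 0.2908, 0.01  ])]
[ 0.51309961  0.03189018 -0.08668645] 13.402002547140059
[[-1.  -1.1]
 [-0.2 -2.2]
 [-0.9 -0.7]
 [-2.5 -0.6]
 [-1.7 -4.1]
 [-0.  -2.1]
 [-0.1 -0. ]
 [-0.9  0.5]
 [-0.1  0.3]
 [ 0.3  3.4]]
[0.042, 0, 0.074] [0.5549 0.0283 0.074 ]
[0.107, 0.095, 0.094] [0.6279 0.1173 0.094 ]
[0.026, 0, 0.094] [0.539  0.0296 0.094 ]
[0.126, 0, 0.08] [0.6386 0.021  0.08  ]
[-0.006, 0, 0.038] [0.5071 0.0324 0.038 ]
[-0.006, 0.13, 0.038] [0.5184 0.1619 0.038 ]
[-0.035, -0.245, 0.06] [ 0.457  -0.2092  0.06  ]
[0.107, 0.056, 0.094] [0.6245 0.0784 0.094 ]
[0.107, 0.125, 0.094] [0.6305 0.1472 0.094 ]
[0.026, 0.032, 0.094] [0.5418 0.0615 0.094 ]
[0.026, -0.032, 0.094] [ 0.5362 -0.0022  0.094 ]
[-0.0675, -0.26, 0.0] [ 0.4233 -0.2213  0.    ]
[-0.0675, 0.26, 0.0] [0.4684 0.2968 0.    ]
[0.0675, -0.26, 0.0] [ 0.5578 -0.233   0.    ]
[0.0675, 0.26, 0] [0.6029 0.2851 0.    ]
[ 0.632 -0.148  0.058] [[ 0.134 -0.169  0.058]]
[ 0.627 -0.147  0.058] [[ 0.129 -0.169  0.058]]
[0.668 0.248 0.01 ] [[0.136 0.229 0.01 ]]
[0.669 0.239 0.01 ] [[0.137 0.219 0.01 ]]
```

View pics/ov0.png

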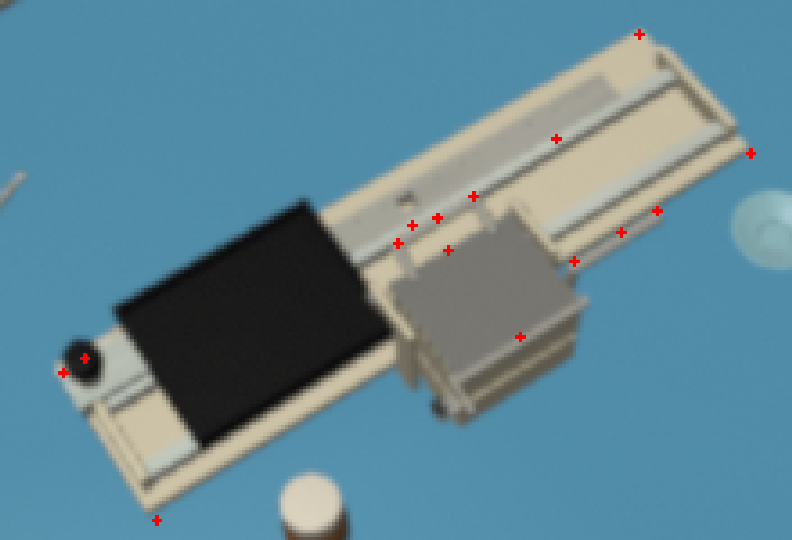

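View pics/ov0s.png

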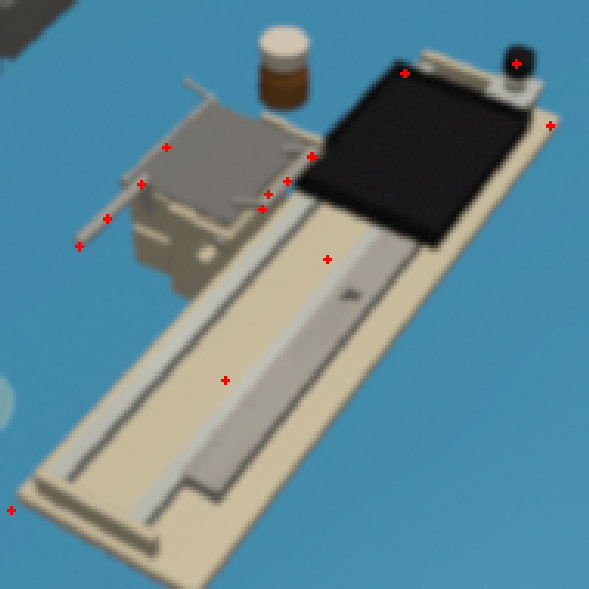

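Emit:
apply_moves:
  targets:
    - {"linear": [0.516,0.908,-0.118],"dr": [0,0,1],"jaw": 0.55}
    - {"linear": [0.516,0.908,-0.118],"dr": [0,0,1],"jaw": 0.55}
    - {"linear": [0.516,0.908,-0.118],"dr": [0,0,1],"jaw": 0.55}
    - {"linear": [0.516,0.908,-0.118],"dr": [0,0,1],"jaw": 0.55}
    - {"linear": [0.516,0.908,-0.118],"dr": [0,0,1],"jaw": 0.55}
    - {"linear": [0.516,0.908,-0.118],"dr": [0,0,1],"jaw": 0.55}
    - {"linear": [0.516,0.908,-0.118],"dr": [0,0,1],"jaw": 0.55}
    - {"linear": [0.516,0.908,-0.118],"dr": [0,0,1],"jaw": 0.55}

```text
time_s: 0.95
ee_pos: [0.4476, -0.2252, 0.1528]
eef_rot: [0.826, 0.564, -0.0, 0.0]
ft_force: [1.5, -0.6, 0.3]
finger_gap: 0.0485
```

```bash
python3 - <<'E'
from h import *
st()
E
```

```text
t 0.95 p [ 0.4476 -0.2252  0.1528] q [ 0.826  0.564 -0.     0.   ] F [ 1.5 -0.6  0.3] gap 0.0485
j [ 0.78  0.12 -0.43  1.82  0.05  1.21 -0.04]
```

Emit:
apply_moves:
  targets:
    - {"linear": [0,0,0],"dr": [0,0,0.364],"jaw": 0.55}
    - {"linear": [0,0,0],"dr": [0,0,0.364],"jaw": 0.55}
    - {"linear": [0,0,0],"dr": [0,0,0.364],"jaw": 0.55}

```text
time_s: 1.25
ee_pos: [0.4471, -0.2266, 0.1528]
eef_rot: [0.736, 0.677, -0.0, -0.0]
ft_force: [-0.3, -1.3, 0.2]
finger_gap: 0.0477
```

```bash
python3 - <<'E'
from h import *
st()
snap('wrist','w1'); snap('scene','s1')
a=cv2.imread('pics/w1.png')
for z in (.07,): 
    u=proj('w1',[0.457,-.209,z])[0]; print(u); cv2.circle(a,(int(u[0]),int(u[1])),3,(0,0,255),-1)
cv2.imwrite('pics/w1o.png',a)
E
```

```text
t 1.25 p [ 0.4471 -0.2266  0.1528] q [ 0.736  0.677 -0.    -0.   ] F [-0.3 -1.3  0.2] gap 0.0477
j [ 0.8   0.12 -0.45  1.82  0.06  1.21  0.25]
[267.2063086  166.89215213]
```

View pics/w1o.png

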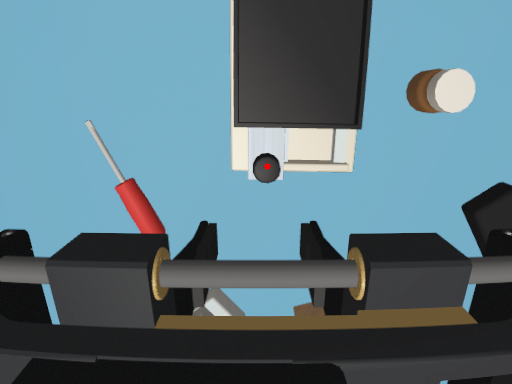

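Emit:
apply_moves:
  targets:
    - {"linear": [0.025,0.044,0],"dr": [0,0,0],"jaw": 0.5}
    - {"linear": [0.025,0.044,-0.1],"dr": [0,0,0],"jaw": 0.5}
    - {"linear": [0.025,0.044,-0.18],"dr": [0,0,0],"jaw": 0.5}
    - {"linear": [0.025,0.044,-0.247],"dr": [0,0,0],"jaw": 0.5}
    - {"linear": [0.025,0.044,-0.247],"dr": [0,0,0],"jaw": 0.5}
    - {"linear": [0.025,0.044,-0.247],"dr": [0,0,0],"jaw": 0}
    - {"linear": [0.025,0.044,-0.247],"dr": [0,0,0],"jaw": 0}
    - {"linear": [0.025,0.044,-0.247],"dr": [0,0,0],"jaw": 0}
  newtons: 40

```text
time_s: 2.15
ee_pos: [0.4581, -0.2099, 0.0557]
eef_rot: [0.737, 0.675, 0.0, 0.001]
ft_force: [-0.2, 0.5, 0.2]
finger_gap: 0.0272
```

```bash
python3 - <<'E'
from h import *
st()
snap('wrist','w2')
E
```

```text
t 2.15 p [ 0.4581 -0.2099  0.0557] q [0.737 0.675 0.    0.001] F [-0.2  0.5  0.2] gap 0.0272
j [ 0.76  0.23 -0.46  1.92  0.12  1.01  0.15]
```

View pics/w2.png

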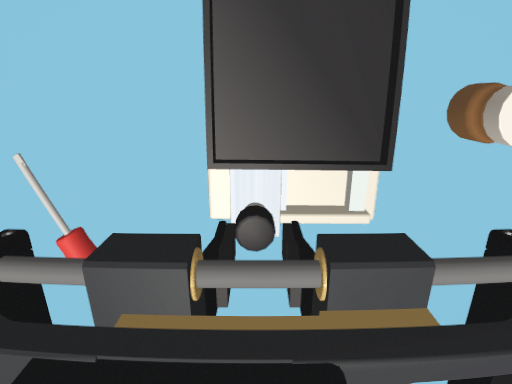

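Emit:
apply_moves:
  targets:
    - {"linear": [0,0,0],"dr": [0,0,0],"jaw": 0}
    - {"linear": [0,0,0],"dr": [0,0,0],"jaw": 0}
    - {"linear": [0,0,0.015],"dr": [0,0,0],"jaw": 0}
    - {"linear": [0,0,0.03],"dr": [0,0,0],"jaw": 0}
    - {"linear": [0,0,0.042],"dr": [0,0,0],"jaw": 0}
    - {"linear": [0,0,0.042],"dr": [0,0,0],"jaw": 0}
    - {"linear": [0,0,0.042],"dr": [0,0,0],"jaw": 0}
  newtons: 50

```text
time_s: 2.9
ee_pos: [0.4572, -0.2094, 0.0711]
eef_rot: [0.737, 0.676, 0.0, 0.0]
ft_force: [-0.0, -0.2, -0.3]
finger_gap: 0.0005
```

```bash
python3 - <<'E'
from h import *
st()
E
```

```text
t 2.9 p [ 0.4572 -0.2094  0.0711] q [0.737 0.676 0.    0.   ] F [-0.  -0.2 -0.3] gap 0.0005
j [ 0.76  0.21 -0.46  1.91  0.11  1.04  0.16]
```

```bash
python3 - <<'E'
from h import *
snap('wrist','w3');snap('side','si3');snap('scene','sc3')
K,D,T=load('w3'); print(-T[:3,:3].T@T[:3,3],T[2,:3])
K,D,T=load('w2'); print(-T[:3,:3].T@T[:3,3],T[2,:3])
print(onz('w2',(256,228),.07), proj('w2',[[.4581,-.2099,.0447],[.4581,-.2099,.0637]]))
a=cv2.imread('pics/si3.png')[110:230,250:410]; b=cv2.imread('pics/sc3.png')[160:280,90:250]
cv2.imwrite('pics/z3.png',cv2.resize(np.hstack([a,b]),None,fx=2.5,fy=2.5,interpolation=cv2.INTER_CUBIC))
E
```

```text
[ 0.46413775 -0.13113469  0.25773314] [-0.02342548 -0.28474245 -0.95831779]
[ 0.46473904 -0.13141024  0.24225293] [-0.02184148 -0.28569295 -0.95807228]
[ 0.45722163 -0.20768909  0.07      ] [[257.69227313 215.80865007]
 [257.74103826 227.00881558]]
```

View pics/w3.png

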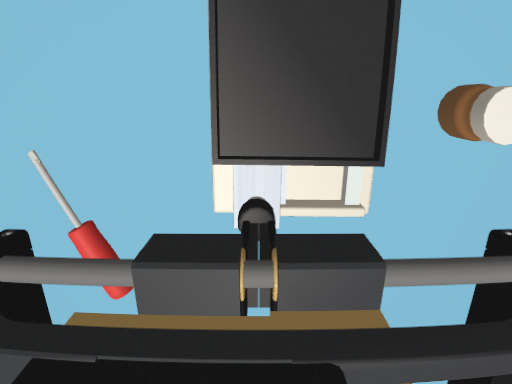

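View pics/z3.png

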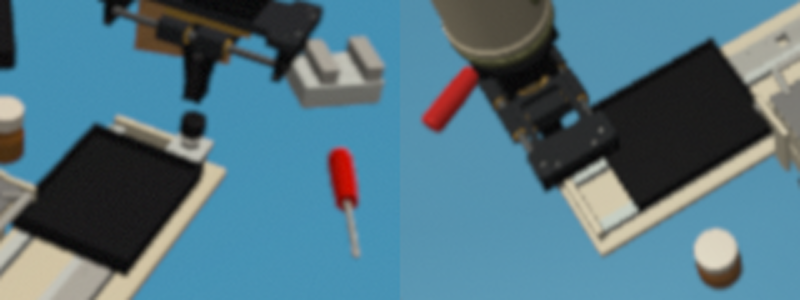

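```bash
python3 - <<'E'
from h import *
for n,P in [('tip',(.4572,-.2094,.060)),('top',(.457,-.209,.07)),('bot',(.457,-.209,.05))]:
    u=proj('si3',P)[0]; print(n,u,(u-[250,110])*2.5)
a=cv2.imread('pics/si3.png')[125:185,290:360]
cv2.imwrite('pics/z3b.png',cv2.resize(a,None,fx=8,fy=8,interpolation=cv2.INTER_CUBIC))
E
```

```text
tip [325.64740842 160.20882577] [189.11852105 125.52206442]
top [326.16543092 157.04366955] [190.4135773  117.60917388]
bot [325.17902581 163.56114977] [187.94756453 133.90287443]
```

View pics/z3b.png

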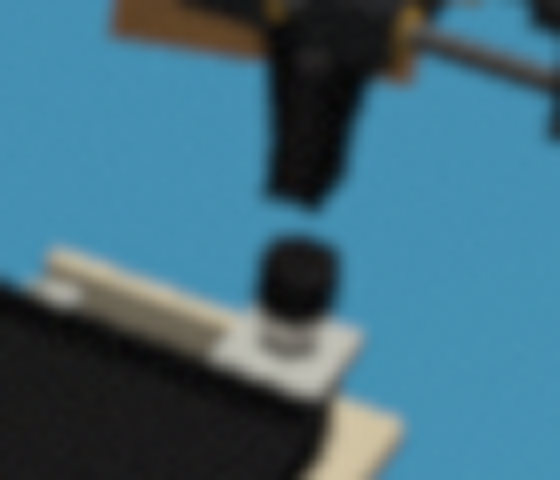

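```bash
python3 - <<'E'
from h import *
print(proj('w3',[(.4572,-.2094,.060),(.457,-.209,.07),(.457,-.209,.05)]))
a=cv2.imread('pics/w3.png')[180:330,180:340]
cv2.imwrite('pics/z3c.png',cv2.resize(a,None,fx=4,fy=4,interpolation=cv2.INTER_CUBIC))
st()
E
```

```text
[[257.70485184 215.70533475]
 [257.34360951 220.79554808]
 [257.38400345 210.0654899 ]]
t 3.05 p [ 0.4569 -0.2093  0.0707] q [ 0.737  0.676 -0.    -0.   ] F [-0.  -0.2  0. ] gap 0.0002
j [ 0.76  0.21 -0.46  1.91  0.11  1.04  0.16]
```

View pics/z3c.png

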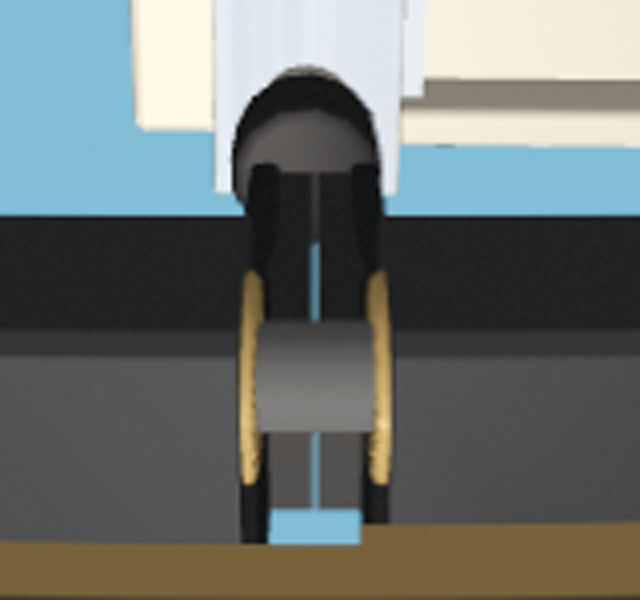

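```bash
python3 - <<'E'
from h import *
print(tri('w3',(258.8,223),'si3',(327.5,150)))
print(tri('w3',(256.5,219),'si3',(327,158.5)))
print(tri('scene0',(152.4,217.6),'side0',(327,156.5)))
E
```

```text
(array([ 0.45653889, -0.20048938,  0.09653218]), np.float64(0.004753823275807553))
(array([ 0.45555792, -0.21001385,  0.06528278]), np.float64(0.001777538506409577))
(array([ 0.45646008, -0.20950843,  0.07095312]), np.float64(0.0025645174477920765))
```

Emit:
apply_moves:
  targets:
    - {"linear": [0,0,0],"dr": [0,0,0],"jaw": 0.5}
    - {"linear": [0,0,0],"dr": [0,0,0],"jaw": 0.5}
    - {"linear": [0,0,0],"dr": [0,0,0],"jaw": 0.5}
    - {"linear": [0,0,0],"dr": [0,0,0],"jaw": 0.5}

```text
time_s: 3.45
ee_pos: [0.4571, -0.2093, 0.0709]
eef_rot: [0.737, 0.676, 0.0, -0.0]
ft_force: [0.1, -0.4, -0.2]
finger_gap: 0.0246
```

```bash
python3 - <<'E'
from h import *
st()
snap('wrist','w4');snap('side','si4')
a=cv2.imread('pics/si4.png')[115:185,290:360]
cv2.imwrite('pics/z4.png',cv2.resize(a,None,fx=8,fy=8,interpolation=cv2.INTER_CUBIC))
E
```

```text
t 3.45 p [ 0.4571 -0.2093  0.0709] q [ 0.737  0.676  0.    -0.   ] F [ 0.1 -0.4 -0.2] gap 0.0246
j [ 0.76  0.21 -0.46  1.91  0.11  1.04  0.16]
```

View pics/z4.png

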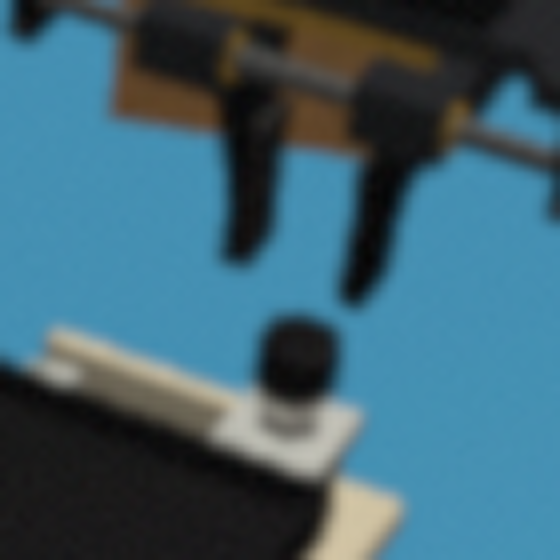

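View pics/w4.png

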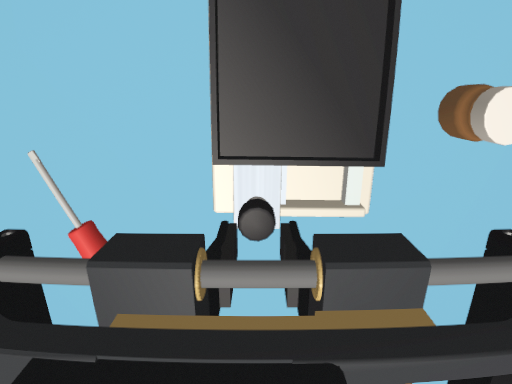

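```bash
python3 - <<'E'
from h import *
a=cv2.imread('pics/w4.png')[200:320,190:330]
cv2.imwrite('pics/w4z.png',cv2.resize(a,None,fx=5,fy=5,interpolation=cv2.INTER_CUBIC))
E
```

```text
(no output)
```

View pics/w4z.png

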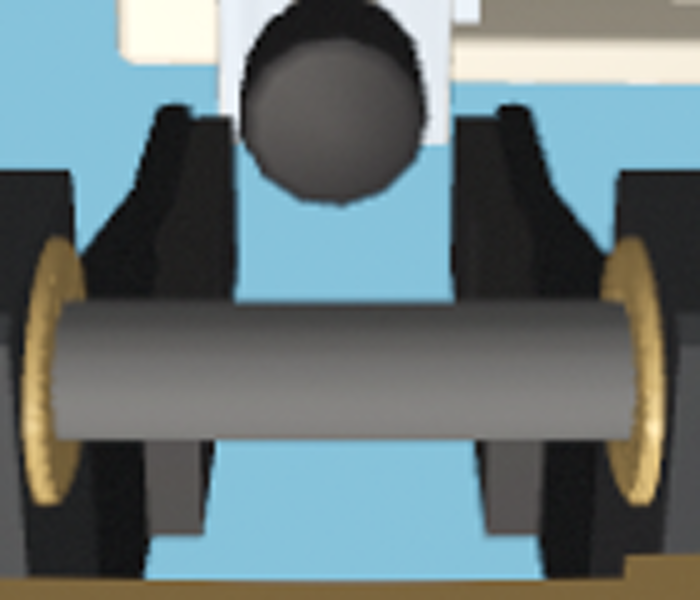

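Emit:
apply_moves:
  targets:
    - {"linear": [0,0,0],"dr": [0,0,0],"jaw": 0.55}
    - {"linear": [0,0,-0.02],"dr": [0,0,0],"jaw": 0.55}
    - {"linear": [0,0,-0.04],"dr": [0,0,0],"jaw": 0.55}
    - {"linear": [0,0,-0.06],"dr": [0,0,0],"jaw": 0.55}
    - {"linear": [0,0,-0.06],"dr": [0,0,0],"jaw": 0.55}

```text
time_s: 4.05
ee_pos: [0.4561, -0.2089, 0.0454]
eef_rot: [0.737, 0.676, -0.0, -0.001]
ft_force: [0.1, 0.4, 0.3]
finger_gap: 0.0475
```

```bash
python3 - <<'E'
from h import *
st()
snap('wrist','w5');snap('side','si5')
a=cv2.imread('pics/si5.png')[115:185,290:360]
cv2.imwrite('pics/z5.png',cv2.resize(a,None,fx=8,fy=8,interpolation=cv2.INTER_CUBIC))
print(load('w5')[0])
E
```

```text
t 4.05 p [ 0.4561 -0.2089  0.0454] q [ 0.737  0.676 -0.    -0.001] F [0.1 0.4 0.3] gap 0.0475
j [ 0.75  0.25 -0.46  1.93  0.13  0.99  0.15]
[[307.82974111   0.         258.28641471]
 [  0.         307.82974111 188.40963057]
 [  0.           0.           1.        ]]
```

View pics/z5.png

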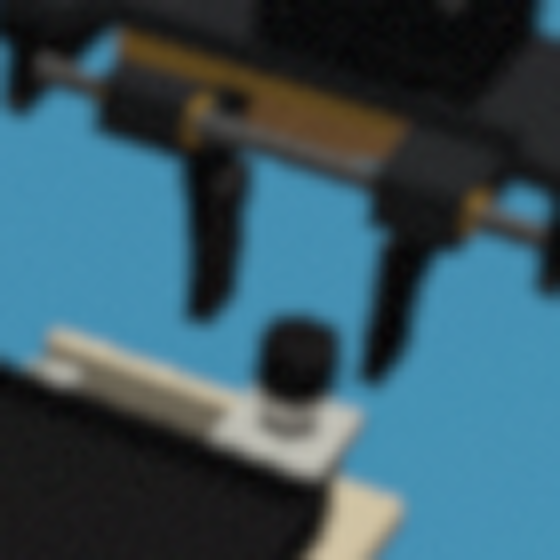

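View pics/w5.png

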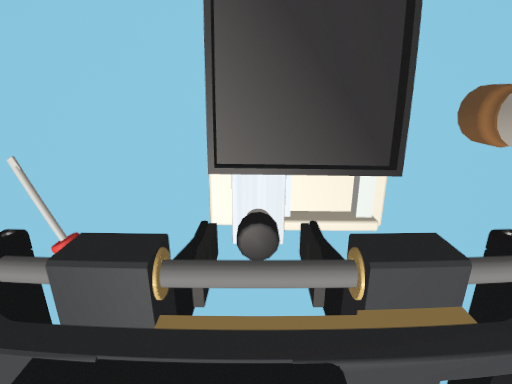

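Emit:
apply_moves:
  targets:
    - {"linear": [0.002,0,-0.015],"dr": [0,0,0],"jaw": 0.55}
    - {"linear": [0.002,0,-0.03],"dr": [0,0,0],"jaw": 0.55}
    - {"linear": [0.002,0,-0.045],"dr": [0,0,0],"jaw": 0.55}
    - {"linear": [0.002,0,-0.045],"dr": [0,0,0],"jaw": 0.55}

```text
time_s: 4.55
ee_pos: [0.4573, -0.209, 0.0279]
eef_rot: [0.737, 0.676, -0.0, -0.001]
ft_force: [-0.1, 0.6, -0.0]
finger_gap: 0.0477
```

```bash
python3 - <<'E'
from h import *
st()
snap('wrist','w6');snap('side','si6')
a=cv2.imread('pics/si6.png')[115:185,290:360]
cv2.imwrite('pics/z6.png',cv2.resize(a,None,fx=8,fy=8,interpolation=cv2.INTER_CUBIC))
E
```

```text
t 4.55 p [ 0.4573 -0.209   0.0279] q [ 0.737  0.676 -0.    -0.001] F [-0.1  0.6 -0. ] gap 0.0477
j [ 0.75  0.27 -0.46  1.94  0.15  0.96  0.14]
```

View pics/z6.png

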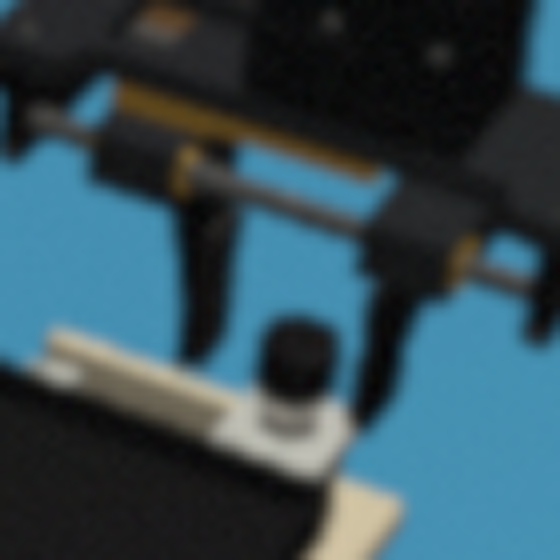

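View pics/w6.png

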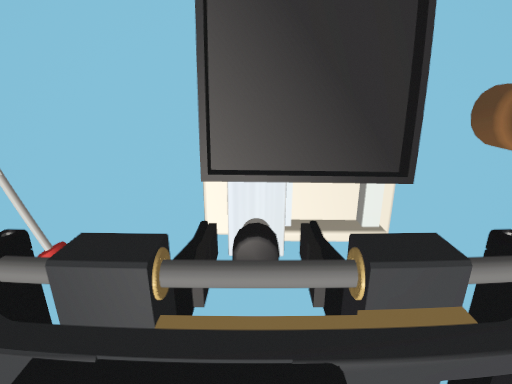

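Emit:
apply_moves:
  targets:
    - {"linear": [0,0,-0.01],"dr": [0,0,0],"jaw": 0.55}
    - {"linear": [0,0,-0.019],"dr": [0,0,0],"jaw": 0.55}
    - {"linear": [0,0,-0.019],"dr": [0,0,0],"jaw": 0.1}
    - {"linear": [0,0,-0.019],"dr": [0,0,0],"jaw": 0.1}
    - {"linear": [0,0,-0.019],"dr": [0,0,0],"jaw": 0.1}
    - {"linear": [0,0,-0.019],"dr": [0,0,0],"jaw": 0.1}
    - {"linear": [0,0,-0.019],"dr": [0,0,0],"jaw": 0.1}
  newtons: 50

```text
time_s: 5.35
ee_pos: [0.4558, -0.2093, 0.0212]
eef_rot: [0.737, 0.676, -0.001, -0.002]
ft_force: [-8.7, 1.0, 7.5]
finger_gap: 0.0244
```

```bash
python3 - <<'E'
from h import *
st()
E
```

```text
t 5.35 p [ 0.4558 -0.2093  0.0212] q [ 0.737  0.676 -0.001 -0.002] F [-8.7  1.   7.5] gap 0.0244
j [ 0.75  0.28 -0.45  1.95  0.15  0.95  0.13]
```

Emit:
apply_moves:
  targets:
    - {"linear": [-0.003,0,0.012],"dr": [0,0,0],"jaw": 0.1}
    - {"linear": [-0.003,0,0.024],"dr": [0,0,0],"jaw": 0.1}
    - {"linear": [-0.003,0,0.036],"dr": [0,0,0],"jaw": 0.1}
    - {"linear": [-0.003,0,0.041],"dr": [0,0,0],"jaw": 0.1}
    - {"linear": [-0.003,0,0.041],"dr": [0,0,0],"jaw": 0.1}
  newtons: 55

```text
time_s: 5.85
ee_pos: [0.4559, -0.2092, 0.0374]
eef_rot: [0.737, 0.676, -0.0, -0.001]
ft_force: [-4.0, 0.1, -9.1]
finger_gap: 0.0249
```

```bash
python3 - <<'E'
from h import *
st()
E
```

```text
t 5.85 p [ 0.4559 -0.2092  0.0374] q [ 0.737  0.676 -0.    -0.001] F [-4.   0.1 -9.1] gap 0.0249
j [ 0.75  0.26 -0.46  1.94  0.14  0.98  0.14]
```

Emit:
apply_moves:
  targets:
    - {"linear": [0.005,0.06,0.001],"dr": [0,0,0],"jaw": 0.1}
    - {"linear": [0.01,0.12,0.001],"dr": [0,0,0],"jaw": 0.1}
    - {"linear": [0.0156,0.18,0.001],"dr": [0,0,0],"jaw": 0.1}
    - {"linear": [0.021,0.24,0.001],"dr": [0,0,0],"jaw": 0.1}
    - {"linear": [0.026,0.3,0.001],"dr": [0,0,0],"jaw": 0.1}
    - {"linear": [0.0281,0.324,0.001],"dr": [0,0,0],"jaw": 0.1}
    - {"linear": [0.0281,0.324,0.001],"dr": [0,0,0],"jaw": 0.1}

```text
time_s: 6.55
ee_pos: [0.4687, -0.0783, 0.0383]
eef_rot: [0.736, 0.677, 0.001, 0.0]
ft_force: [1.8, 1.6, -9.4]
finger_gap: 0.0246
```

```bash
python3 - <<'E'
from h import *
st(); snap('scene','sc7'); snap('side','si7')
a=cv2.imread('pics/sc7.png')[110:270,130:350]
cv2.imwrite('pics/z7.png',cv2.resize(a,None,fx=3.6,fy=3.6,interpolation=cv2.INTER_CUBIC))
E
```

```text
t 6.55 p [ 0.4687 -0.0783  0.0383] q [0.736 0.677 0.001 0.   ] F [ 1.8  1.6 -9.4] gap 0.0246
j [ 0.58  0.21 -0.55  2.    0.13  0.96 -0.12]
```

View pics/z7.png

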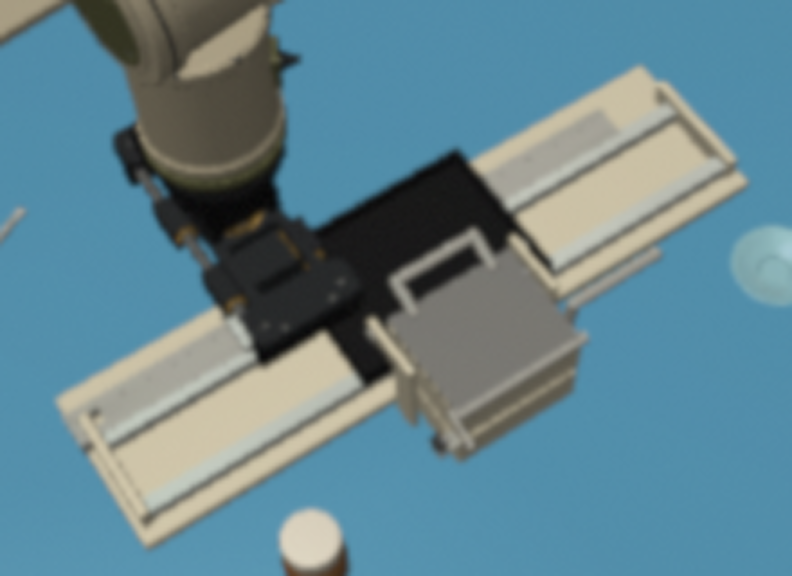

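View pics/si7.png

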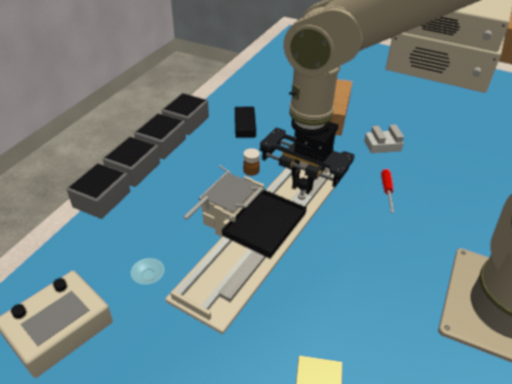

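Emit:
apply_moves:
  targets:
    - {"linear": [0,-0.0025,-0.012],"dr": [0,0,0],"jaw": 0.1}
    - {"linear": [0,-0.0025,-0.024],"dr": [0,0,0],"jaw": 0.1}
    - {"linear": [0,-0.0025,-0.036],"dr": [0,0,0],"jaw": 0.1}
    - {"linear": [0,-0.0025,-0.042],"dr": [0,0,0],"jaw": 0.1}
    - {"linear": [0,-0.0025,-0.042],"dr": [0,0,0],"jaw": 0.1}

```text
time_s: 7.15
ee_pos: [0.4684, -0.0812, 0.0215]
eef_rot: [0.737, 0.676, 0.0, 0.0]
ft_force: [1.2, -1.7, -4.0]
finger_gap: 0.0248
```

```bash
python3 - <<'E'
from h import *
st()
E
```

```text
t 7.15 p [ 0.4684 -0.0812  0.0215] q [0.737 0.676 0.    0.   ] F [ 1.2 -1.7 -4. ] gap 0.0248
j [ 0.58  0.24 -0.55  2.01  0.15  0.93 -0.14]
```

Emit:
apply_moves:
  targets:
    - {"linear": [0,0,0],"dr": [0,0,0],"jaw": 0.55}
    - {"linear": [0,0,0],"dr": [0,0,0],"jaw": 0.55}
    - {"linear": [0,0,0],"dr": [0,0,0],"jaw": 0.55}
    - {"linear": [0,0,0.1],"dr": [0,0,0],"jaw": 0.55}
    - {"linear": [0,0,0.2],"dr": [0,0,0],"jaw": 0.55}
    - {"linear": [0.08,0,0.3],"dr": [0,0,0],"jaw": 0.4}
    - {"linear": [0.12,0.05,0.3],"dr": [0,0,0],"jaw": 0.4}
    - {"linear": [0.16,0.05,0.3],"dr": [0,0,0],"jaw": 0.4}

```text
time_s: 7.95
ee_pos: [0.5338, -0.0582, 0.1433]
eef_rot: [0.736, 0.677, 0.001, 0.001]
ft_force: [-0.1, 0.2, 0.2]
finger_gap: 0.0364
```

```bash
python3 - <<'E'
from h import *
st(); snap('scene','sc8'); snap('side','si8'); snap('wrist','w8')
a=cv2.imread('pics/si8.png')[140:330,160:350]
cv2.imwrite('pics/z8.png',cv2.resize(a,None,fx=3.1,fy=3.1,interpolation=cv2.INTER_CUBIC))
E
```

```text
t 7.95 p [ 0.5338 -0.0582  0.1433] q [0.736 0.677 0.001 0.001] F [-0.1  0.2  0.2] gap 0.0364
j [ 0.54  0.22 -0.58  1.75  0.13  1.21 -0.16]
```

View pics/z8.png

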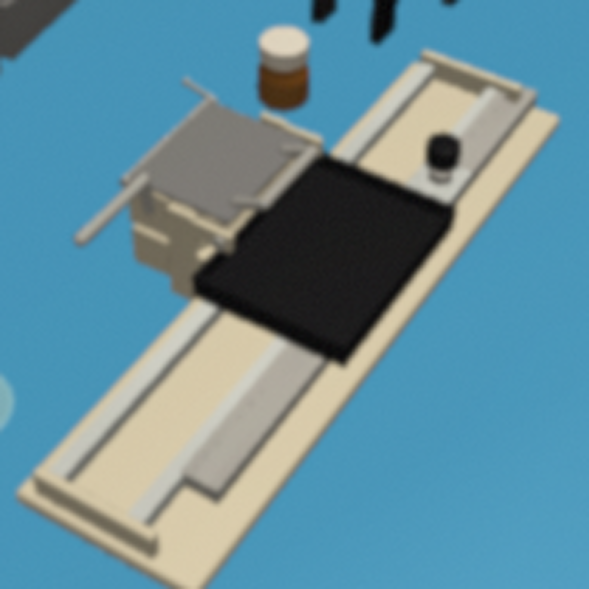

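View pics/w8.png

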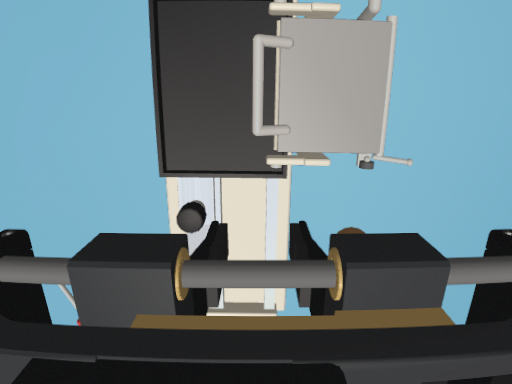

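```bash
python3 - <<'E'
from h import *
Lp=np.load('L.npy')
k,e=tri('w8',(191,217),'si8',(302.6,185)); print('knobtop',k,e,W2L(k,Lp))
for uv in [(258,40),(258,86),(257,131)]:
    p=onz('w8',uv,.094); print(p,W2L(p,Lp))
# lid plate left edge
for uv,z in [((280,85),.086),((388,85),.086),((280,152),.086),((384,155),.086)]:
    p=onz('w8',uv,z); print('lid',p,W2L(p,Lp))
# tray inside corners
for uv in [(155,2),(160,177),(287,177)]: print('tray',W2L(onz('w8',uv,.05),Lp))
print(tri('w8',(258,86),'si8',(160+290/3.1,140+175/3.1)))
E
```

```text
knobtop [ 0.46972984 -0.08088173  0.07210661] 0.004559452020658389 [[-0.03344336 -0.11610333  0.07210661]]
[0.54363385 0.05769616 0.094     ] [[0.02818535 0.02835267 0.094     ]]
[0.54092896 0.02628347 0.094     ] [[ 0.02821026 -0.00317625  0.094     ]]
[ 0.53737548 -0.00618312  0.094     ] [[ 0.02748102 -0.03582859  0.094     ]]
lid [0.5575359  0.02590055 0.086     ] [[ 0.044788   -0.00211995  0.086     ]]
lid [0.64007197 0.01993073 0.086     ] [[ 0.12753101 -0.00092154  0.086     ]]
lid [ 0.55405732 -0.02506344  0.086     ] [[ 0.04573484 -0.05319373  0.086     ]]
lid [ 0.63783221 -0.03435004  0.086     ] [[ 0.12999917 -0.05519241  0.086     ]]
tray [[-0.05706278  0.06687371  0.05      ]]
tray [[-0.06379168 -0.08291923  0.05      ]]
tray [[ 0.05539678 -0.08294679  0.05      ]]
(array([0.53969958, 0.02568268, 0.09536242]), np.float64(0.002685577918498823))
```

Emit:
apply_moves:
  targets:
    - {"linear": [0.0155,0.11,0],"dr": [0,0,0],"jaw": 0.35}
    - {"linear": [0.0155,0.21,-0.04],"dr": [0,0,0],"jaw": 0.35}
    - {"linear": [0.0155,0.21,-0.1],"dr": [0,0,0],"jaw": 0.35}
    - {"linear": [0.0155,0.21,-0.1],"dr": [0,0,0],"jaw": 0.35}

```text
time_s: 8.5
ee_pos: [0.5354, 0.0234, 0.0987]
eef_rot: [0.737, 0.676, -0.002, -0.002]
ft_force: [-0.6, -0.8, 0.1]
finger_gap: 0.0304
```

```bash
python3 - <<'E'
from h import *
import os
L=np.array([.514,.029,-.0867]); np.save('L.npy',L)
st(); snap('side','si9'); snap('wrist','w9')
a=cv2.imread('pics/si9.png')[110:230,180:340]
cv2.imwrite('pics/z9.png',cv2.resize(a,None,fx=4.5,fy=4.5,interpolation=cv2.INTER_CUBIC))
E
```

```text
t 8.5 p [0.5354 0.0234 0.0987] q [ 0.737  0.676 -0.002 -0.002] F [-0.6 -0.8  0.1] gap 0.0304
j [ 0.42  0.28 -0.62  1.79  0.18  1.13 -0.35]
```

View pics/z9.png

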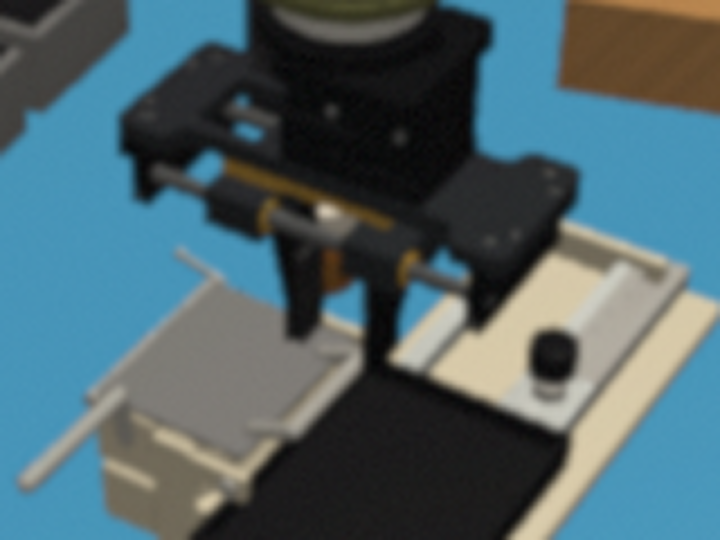

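View pics/w9.png

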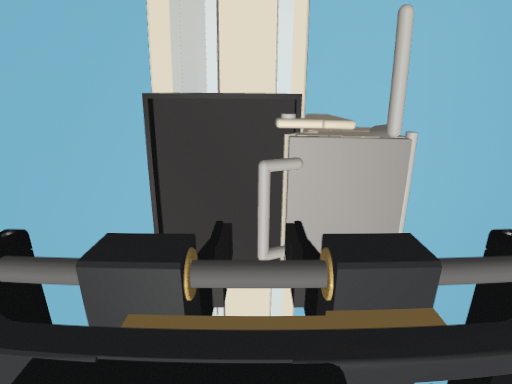

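```bash
python3 - <<'E'
from h import *
st()
L=np.load('L.npy')
for uv in [(265,166),(264.5,210),(263.5,253)]:
    p=onz('w9',uv,.094); print(p,W2L(p,L))
print('tipbar',[W2L(onz('w9',uv,.094),L) for uv in [(404,10),(396,130)]])
print(proj('w9',[.54,.026,.094]))
print('tips',tri('w9',(230.5,226),'si9',(180+300/4.5,110+338/4.5)),tri('w9',(287,226),'si9',(180+375/4.5,110+370/4.5)))
E
```

```text
t 8.6 p [0.5375 0.0219 0.1015] q [ 0.738  0.675 -0.001 -0.   ] F [ 0.4 -0.4  0.6] gap 0.0305
j [ 0.42  0.28 -0.62  1.78  0.18  1.14 -0.35]
[0.54422713 0.05785626 0.094     ] [[0.02761488 0.03136528 0.094     ]]
[0.54146574 0.0279502  0.094     ] [[0.02745348 0.00133244 0.094     ]]
[ 0.53816678 -0.00403852  0.094     ] [[ 0.02693686 -0.03082179  0.094     ]]
tipbar [array([[0.10805272, 0.12462888, 0.094     ]]), array([[0.11006891, 0.05480051, 0.094     ]])]
[[262.55613638 212.89428493]]
tips (array([0.53237819, 0.05256155, 0.15603901]), np.float64(0.018461415092201592)) (array([ 0.54414804, -0.00087513,  0.08003356]), np.float64(0.030939291502243685))
```

Emit:
apply_moves:
  targets:
    - {"linear": [0.006,0.006,-0.02],"dr": [0,0,0],"jaw": 0.3}
    - {"linear": [0.006,0.006,-0.04],"dr": [0,0,0],"jaw": 0.3}
    - {"linear": [0.006,0.006,-0.06],"dr": [0,0,0],"jaw": 0.3}
    - {"linear": [0.006,0.006,-0.06],"dr": [0,0,0],"jaw": 0.3}
    - {"linear": [0.006,0.006,-0.06],"dr": [0,0,0],"jaw": 0.3}

```text
time_s: 9.1
ee_pos: [0.5404, 0.0255, 0.0772]
eef_rot: [0.737, 0.676, -0.0, -0.0]
ft_force: [0.8, 0.1, 0.6]
finger_gap: 0.0263
```

```bash
python3 - <<'E'
from h import *
st(); snap('side','si10'); snap('wrist','w10')
a=cv2.imread('pics/si10.png')[150:220,200:290]
b=cv2.imread('pics/w10.png')[120:320,170:350]
cv2.imwrite('pics/z10.png',np.hstack([cv2.resize(a,(450,350),interpolation=cv2.INTER_CUBIC),cv2.resize(b,(315,350))]))
E
```

```text
t 9.1 p [0.5404 0.0255 0.0772] q [ 0.737  0.676 -0.    -0.   ] F [0.8 0.1 0.6] gap 0.0263
j [ 0.4   0.32 -0.62  1.8   0.2   1.09 -0.37]
```

View pics/z10.png

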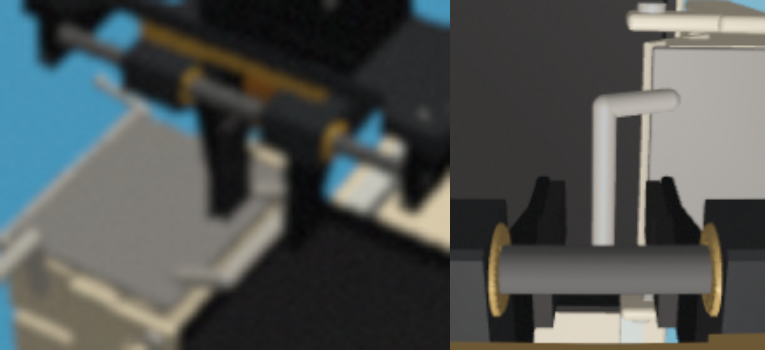

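```bash
python3 - <<'E'
from h import *
for z in (.08,.085,.09,.095,.1,.105):
    print(z,[ (proj('si10',[.5404+s*.0165,.0255-s*.0014,z])[0]-[200,150])*5 for s in (1,-1)])
E
```

```text
0.08 [array([229.54299947, 244.21380305]), array([296.1674307 , 272.26489133])]
0.085 [array([229.6262396 , 235.55152286]), array([296.47730391, 263.59138337])]
0.09 [array([229.71008038, 226.83113052]), array([296.78926034, 254.8588916 ])]
0.095 [array([229.79452806, 218.05206529]), array([297.10332011, 246.06683842])]
0.1 [array([229.87958898, 209.21375952]), array([297.41950362, 237.21463902])]
0.105 [array([229.96526953, 200.31563863]), array([297.73783152, 228.30170134])]
```

Emit:
apply_moves:
  targets:
    - {"linear": [-0.001,0,0],"dr": [0,0,0],"jaw": 0.2}
    - {"linear": [-0.001,0,-0.01],"dr": [0,0,0],"jaw": 0.2}
    - {"linear": [-0.001,0,-0.019],"dr": [0,0,0],"jaw": 0.2}
    - {"linear": [-0.001,0,-0.019],"dr": [0,0,0],"jaw": 0}
    - {"linear": [-0.001,0,-0.019],"dr": [0,0,0],"jaw": 0}
    - {"linear": [-0.001,0,-0.019],"dr": [0,0,0],"jaw": 0}
  newtons: 15

```text
time_s: 9.8
ee_pos: [0.5402, 0.0257, 0.0698]
eef_rot: [0.737, 0.676, 0.0, 0.0]
ft_force: [0.4, 0.0, -0.4]
finger_gap: 0.0073
```

```bash
python3 - <<'E'
from h import *
st(); snap('side','si11')
a=cv2.imread('pics/si11.png')[150:220,200:290]
cv2.imwrite('pics/z11.png',cv2.resize(a,None,fx=7,fy=7,interpolation=cv2.INTER_CUBIC))
E
```

```text
t 9.8 p [0.5402 0.0257 0.0698] q [0.737 0.676 0.    0.   ] F [ 0.4  0.  -0.4] gap 0.0073
j [ 0.4   0.32 -0.62  1.81  0.21  1.08 -0.38]
```

View pics/z11.png

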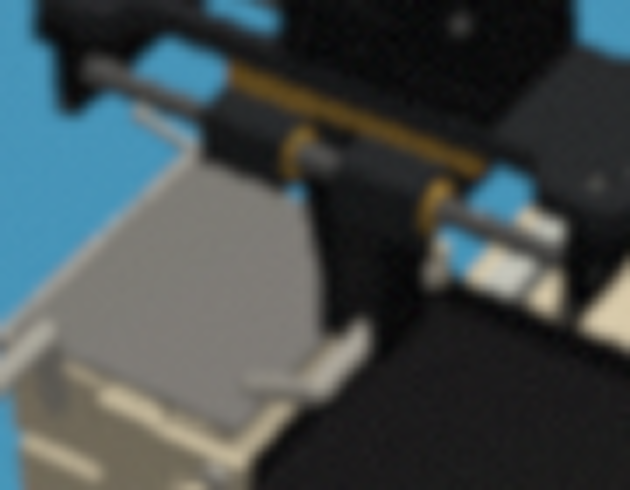

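```bash
python3 - <<'E'
from h import *
def arc(hx,hz,r,th,ths,s):
    for t in ths:
        d=np.array([r*(np.cos(th+s*t)-np.cos(th)), r*(np.sin(th+s*t)-np.sin(th))])
        print(round(t,2),np.round(np.array([d[0]*.9962,-d[0]*.0866,d[1]])/.4,3))
arc(0,0,.101,np.pi-.139,np.arange(0,2.11,.12),-1)
st()
E
```

```text
0.0 [ 0. -0.  0.]
0.12 [ 0.006 -0.001  0.03 ]
0.24 [ 0.015 -0.001  0.058]
0.36 [ 0.028 -0.002  0.086]
0.48 [ 0.044 -0.004  0.112]
0.6 [ 0.063 -0.005  0.135]
0.72 [ 0.085 -0.007  0.156]
0.84 [ 0.109 -0.009  0.175]
0.96 [ 0.135 -0.012  0.19 ]
1.08 [ 0.162 -0.014  0.202]
1.2 [ 0.191 -0.017  0.211]
1.32 [ 0.221 -0.019  0.216]
1.44 [ 0.251 -0.022  0.218]
1.56 [ 0.281 -0.024  0.215]
1.68 [ 0.311 -0.027  0.21 ]
1.8 [ 0.34  -0.03   0.201]
1.92 [ 0.367 -0.032  0.188]
2.04 [ 0.393 -0.034  0.172]
t 9.85 p [0.5402 0.0256 0.0698] q [0.737 0.676 0.    0.   ] F [-0.3 -0.3 -0.4] gap 0.0072
j [ 0.4   0.32 -0.62  1.81  0.21  1.08 -0.38]
```

Emit:
apply_moves:
  targets:
    - {"linear": [0,0,0],"dr": [0,0,0],"jaw": 0}
    - {"linear": [0.006,-0.001,0.03],"dr": [0,0,0],"jaw": 0}
    - {"linear": [0.015,-0.001,0.058],"dr": [0,0,0],"jaw": 0}
    - {"linear": [0.028,-0.002,0.086],"dr": [0,0,0],"jaw": 0}
    - {"linear": [0.044,-0.004,0.112],"dr": [0,0,0],"jaw": 0}
    - {"linear": [0.063,-0.005,0.135],"dr": [0,0,0],"jaw": 0}

```text
time_s: 10.45
ee_pos: [0.5654, 0.0234, 0.1251]
eef_rot: [0.737, 0.676, -0.001, -0.0]
ft_force: [-5.7, -1.4, 4.2]
finger_gap: 0.0051
```

```bash
python3 - <<'E'
from h import *
st(); snap('side','si12')
a=cv2.imread('pics/si12.png')[110:260,160:350]
cv2.imwrite('pics/z12.png',cv2.resize(a,None,fx=3.5,fy=3.5,interpolation=cv2.INTER_CUBIC))
E
```

```text
t 10.45 p [0.5654 0.0234 0.1251] q [ 0.737  0.676 -0.001 -0.   ] F [-5.7 -1.4  4.2] gap 0.0051
j [ 0.4   0.32 -0.62  1.69  0.2   1.2  -0.36]
```

View pics/z12.png

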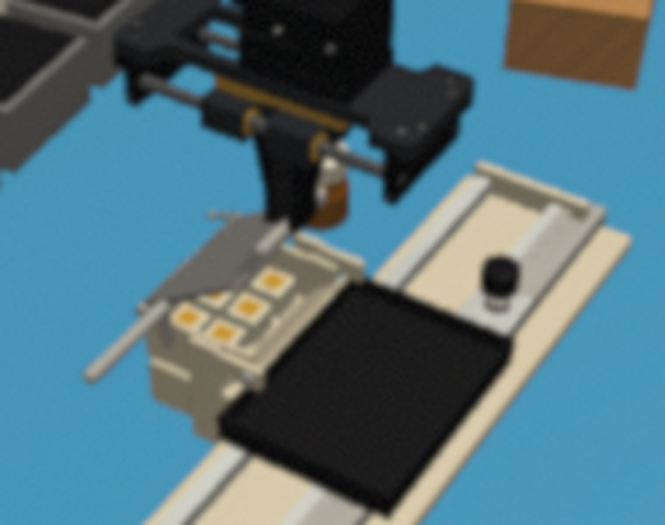

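Emit:
apply_moves:
  targets:
    - {"linear": [-0.019,0.001,-0.023],"dr": [0,0,0],"jaw": 0}
    - {"linear": [-0.035,0.003,-0.049],"dr": [0,0,0],"jaw": 0}
    - {"linear": [-0.048,0.004,-0.077],"dr": [0,0,0],"jaw": 0}
    - {"linear": [-0.057,0.004,-0.105],"dr": [0,0,0],"jaw": 0}
    - {"linear": [-0.063,0.005,-0.135],"dr": [0,0,0],"jaw": 0}
    - {"linear": [-0.063,0.005,-0.135],"dr": [0,0,0],"jaw": 0.2}
    - {"linear": [-0.063,0.005,-0.135],"dr": [0,0,0],"jaw": 0.2}
    - {"linear": [-0.063,0.005,-0.135],"dr": [0,0,0],"jaw": 0.2}

```text
time_s: 11.3
ee_pos: [0.5406, 0.0253, 0.0693]
eef_rot: [0.737, 0.676, 0.0, 0.0]
ft_force: [0.3, -0.5, 0.1]
finger_gap: 0.0156
```

```bash
python3 - <<'E'
from h import *
st(); snap('side','si13');snap('wrist','w13')
a=cv2.imread('pics/si13.png')[150:220,200:290]
b=cv2.imread('pics/w13.png')[120:320,170:350]
cv2.imwrite('pics/z13.png',np.hstack([cv2.resize(a,(450,350),interpolation=cv2.INTER_CUBIC),cv2.resize(b,(315,350))]))
E
```

```text
t 11.3 p [0.5406 0.0253 0.0693] q [0.737 0.676 0.    0.   ] F [ 0.3 -0.5  0.1] gap 0.0156
j [ 0.4   0.32 -0.62  1.81  0.21  1.07 -0.38]
```

View pics/z13.png

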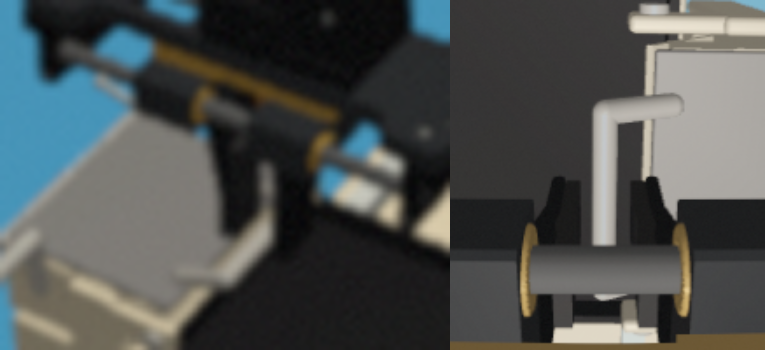

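Emit:
apply_moves:
  targets:
    - {"linear": [0,0,-0.008],"dr": [0,0,0],"jaw": 0.18}
    - {"linear": [0,0,-0.018],"dr": [0,0,0],"jaw": 0.18}
    - {"linear": [0,0,-0.018],"dr": [0,0,0],"jaw": 0.18}

```text
time_s: 11.7
ee_pos: [0.5397, 0.0255, 0.0617]
eef_rot: [0.737, 0.676, -0.0, -0.0]
ft_force: [-1.2, -0.0, -0.0]
finger_gap: 0.0153
```

Emit:
apply_moves:
  targets:
    - {"linear": [0,0,0],"dr": [0,0,0],"jaw": 0}
    - {"linear": [0,0,0],"dr": [0,0,0],"jaw": 0}
    - {"linear": [0,0,0],"dr": [0,0,0],"jaw": 0}
    - {"linear": [0,0,0],"dr": [0,0,0],"jaw": 0}
  newtons: 15

```text
time_s: 12.1
ee_pos: [0.5402, 0.0257, 0.0626]
eef_rot: [0.737, 0.676, 0.0, 0.0]
ft_force: [0.4, -0.5, -0.4]
finger_gap: 0.0071
```

Emit:
apply_moves:
  targets:
    - {"linear": [0.006,-0.001,0.03],"dr": [0,0,0],"jaw": 0}
    - {"linear": [0.015,-0.001,0.058],"dr": [0,0,0],"jaw": 0}
    - {"linear": [0.028,-0.002,0.086],"dr": [0,0,0],"jaw": 0}
    - {"linear": [0.044,-0.004,0.112],"dr": [0,0,0],"jaw": 0}
    - {"linear": [0.063,-0.005,0.135],"dr": [0,0,0],"jaw": 0}
    - {"linear": [0.085,-0.007,0.156],"dr": [0,0,0],"jaw": 0}

```text
time_s: 12.7
ee_pos: [0.5737, 0.0225, 0.1259]
eef_rot: [0.737, 0.676, -0.001, -0.0]
ft_force: [-5.0, -2.0, 3.3]
finger_gap: 0.0077
```

```bash
python3 - <<'E'
from h import *
st(); snap('side','si14')
a=cv2.imread('pics/si14.png')[110:260,160:350]
cv2.imwrite('pics/z14.png',cv2.resize(a,None,fx=3.5,fy=3.5,interpolation=cv2.INTER_CUBIC))
E
```

```text
t 12.7 p [0.5737 0.0225 0.1259] q [ 0.737  0.676 -0.001 -0.   ] F [-5.  -2.   3.3] gap 0.0077
j [ 0.39  0.34 -0.61  1.66  0.21  1.21 -0.36]
```

View pics/z14.png

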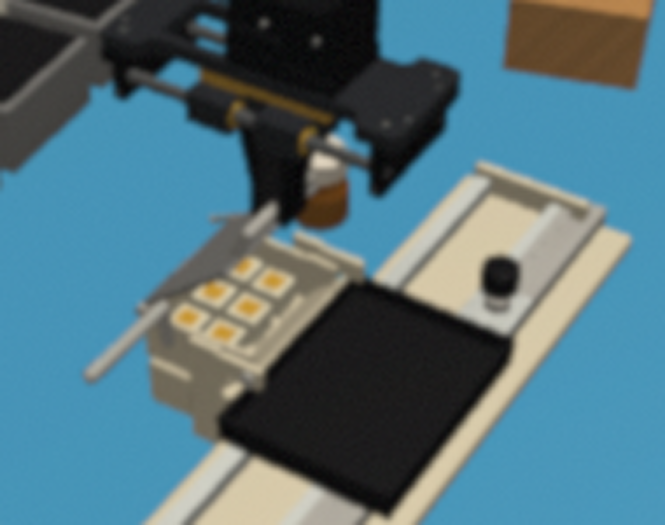

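Emit:
apply_moves:
  targets:
    - {"linear": [0.021,-0.002,0.023],"dr": [0,0,0],"jaw": 0}
    - {"linear": [0.048,-0.005,0.0385],"dr": [0,0,0],"jaw": 0}
    - {"linear": [0.0755,-0.007,0.051],"dr": [0,0,0],"jaw": 0}
    - {"linear": [0.105,-0.01,0.06],"dr": [0,0,0],"jaw": 0}
    - {"linear": [0.1355,-0.012,0.065],"dr": [0,0,0],"jaw": 0}
    - {"linear": [0.166,-0.015,0.067],"dr": [0,0,0],"jaw": 0}
    - {"linear": [0.197,-0.017,0.064],"dr": [0,0,0],"jaw": 0}
    - {"linear": [0.227,-0.02,0.059],"dr": [0,0,0],"jaw": 0}

```text
time_s: 13.55
ee_pos: [0.6654, 0.014, 0.149]
eef_rot: [0.737, 0.675, -0.001, -0.0]
ft_force: [-1.9, -2.8, 1.1]
finger_gap: 0.0074
```

```bash
python3 - <<'E'
from h import *
st(); snap('side','si15')
a=cv2.imread('pics/si15.png')[60:260,160:350]
cv2.imwrite('pics/z15.png',cv2.resize(a,None,fx=3,fy=3,interpolation=cv2.INTER_CUBIC))
E
```

```text
t 13.55 p [0.6654 0.014  0.149 ] q [ 0.737  0.675 -0.001 -0.   ] F [-1.9 -2.8  1.1] gap 0.0074
j [ 0.31  0.51 -0.57  1.38  0.28  1.33 -0.36]
```

View pics/z15.png

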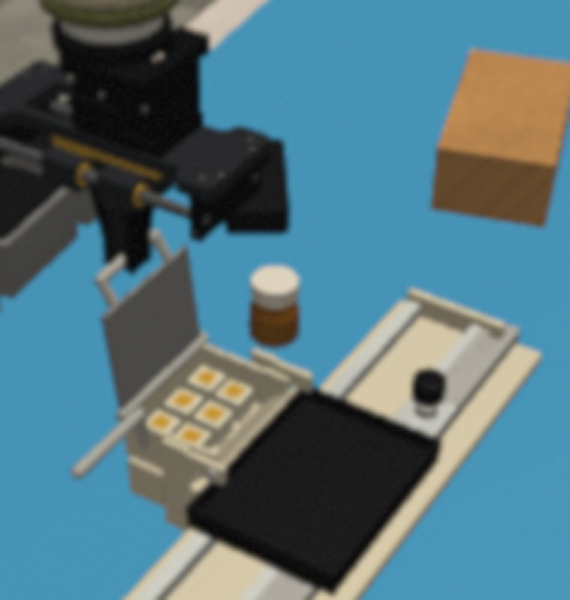

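Emit:
apply_moves:
  targets:
    - {"linear": [0.029,-0.003,-0.009],"dr": [0,0,0],"jaw": 0}
    - {"linear": [0.057,-0.005,-0.022],"dr": [0,0,0],"jaw": 0}
    - {"linear": [0.083,-0.007,-0.039],"dr": [0,0,0],"jaw": 0}
    - {"linear": [0.1,-0.009,-0.05],"dr": [0,0,0],"jaw": 0}
    - {"linear": [0.102,-0.009,-0.052],"dr": [0,0,0],"jaw": 0}
    - {"linear": [0.102,-0.009,-0.052],"dr": [0,0,0],"jaw": 0}

```text
time_s: 14.2
ee_pos: [0.7034, 0.0112, 0.1278]
eef_rot: [0.737, 0.676, -0.003, -0.002]
ft_force: [-16.7, -4.2, 11.7]
finger_gap: 0.0075
```

```bash
python3 - <<'E'
from h import *
st(); snap('side','si16')
a=cv2.imread('pics/si16.png')[60:260,160:350]
cv2.imwrite('pics/z16.png',cv2.resize(a,None,fx=3,fy=3,interpolation=cv2.INTER_CUBIC))
E
```

```text
t 14.2 p [0.7034 0.0112 0.1278] q [ 0.737  0.676 -0.003 -0.002] F [-16.7  -4.2  11.7] gap 0.0075
j [ 0.28  0.61 -0.55  1.28  0.31  1.34 -0.35]
```

View pics/z16.png

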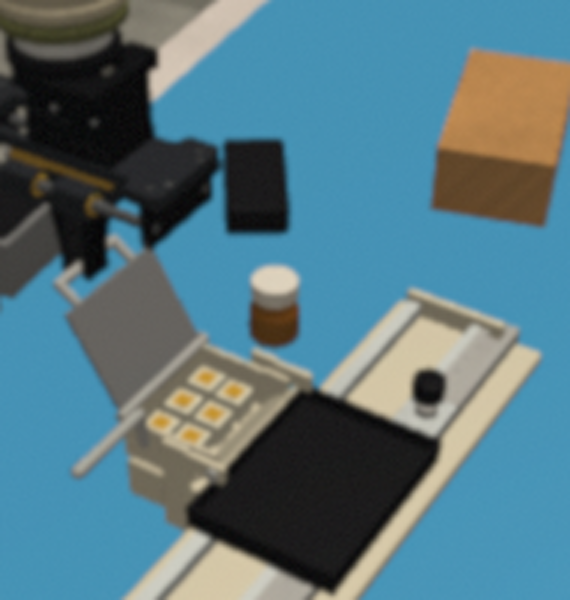

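Emit:
apply_moves:
  targets:
    - {"linear": [-0.004,0,0.003],"dr": [0,0,0],"jaw": 0.25}
    - {"linear": [-0.004,0,0.003],"dr": [0,0,0],"jaw": 0.25}
    - {"linear": [-0.004,0,0.003],"dr": [0,0,0],"jaw": 0.25}
    - {"linear": [-0.004,0,0.06],"dr": [0,0,0],"jaw": 0.25}
    - {"linear": [-0.004,0,0.15],"dr": [0,0,0],"jaw": 0.3}
    - {"linear": [-0.004,0,0.25],"dr": [0,0,0],"jaw": 0.3}
    - {"linear": [-0.004,0.1,0.32],"dr": [0,0,0],"jaw": 0.3}
    - {"linear": [-0.004,0.2,0.32],"dr": [0,0,0],"jaw": 0.3}

```text
time_s: 15.05
ee_pos: [0.7062, 0.0918, 0.2609]
eef_rot: [0.738, 0.675, 0.003, 0.002]
ft_force: [0.5, 0.3, 0.2]
finger_gap: 0.0256
```

```bash
python3 - <<'E'
from h import *
st(); snap('side','si17'); snap('scene','sc17')
a=cv2.imread('pics/si17.png')[60:260,160:350]; b=cv2.imread('pics/sc17.png')[60:260,160:350]
cv2.imwrite('pics/z17.png',cv2.resize(np.hstack([a,b]),None,fx=2.1,fy=2.1,interpolation=cv2.INTER_CUBIC))
print(np.array([.642,.109])) 
L=np.load('L.npy'); print(L2W([.107,.105,.094],L),L2W([.107,.095,.094],L))
E
```

```text
t 15.05 p [0.7062 0.0918 0.2609] q [0.738 0.675 0.003 0.002] F [0.5 0.3 0.2] gap 0.0256
j [ 0.15  0.57 -0.58  1.06  0.3   1.58 -0.44]
[0.642 0.109]
[[0.6296902  0.12434033 0.094     ]] [[0.62882428 0.11437789 0.094     ]]
```

View pics/z17.png

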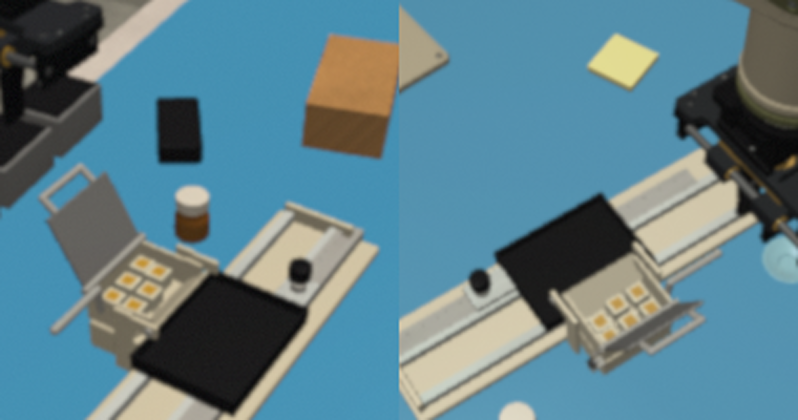

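Emit:
apply_moves:
  targets:
    - {"linear": [-0.05,0.081,-0.05],"dr": [0,0,0],"jaw": 0.4}
    - {"linear": [-0.13,0.081,-0.1],"dr": [0,0,0],"jaw": 0.4}
    - {"linear": [-0.188,0.081,-0.2],"dr": [0,0,0],"jaw": 0.4}
    - {"linear": [-0.188,0.081,-0.28],"dr": [0,0,0],"jaw": 0.4}
    - {"linear": [-0.188,0.081,-0.36],"dr": [0,0,0],"jaw": 0.4}
    - {"linear": [-0.188,0.081,-0.36],"dr": [0,0,0],"jaw": 0.4}
    - {"linear": [-0.188,0.081,-0.36],"dr": [0,0,0],"jaw": 0.4}

```text
time_s: 15.85
ee_pos: [0.6291, 0.124, 0.1122]
eef_rot: [0.737, 0.676, 0.0, -0.0]
ft_force: [0.4, 0.3, 0.0]
finger_gap: 0.0346
```

```bash
python3 - <<'E'
from h import *
st(); snap('side','si18'); snap('wrist','w18')
a=cv2.imread('pics/si18.png')[100:250,130:280]
b=cv2.imread('pics/w18.png')[100:330,150:380]
cv2.imwrite('pics/z18.png',np.hstack([cv2.resize(a,(400,400),interpolation=cv2.INTER_CUBIC),cv2.resize(b,(400,400))]))
E
```

```text
t 15.85 p [0.6291 0.124  0.1122] q [ 0.737  0.676  0.    -0.   ] F [0.4 0.3 0. ] gap 0.0346
j [ 0.18  0.49 -0.6   1.5   0.29  1.24 -0.54]
```

View pics/z18.png

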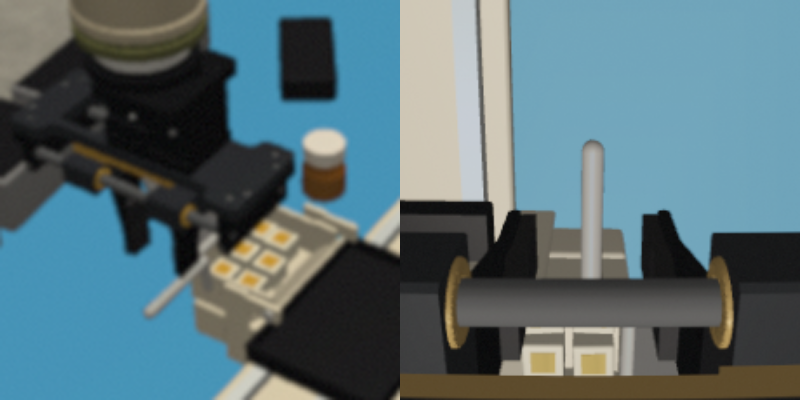

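Emit:
apply_moves:
  targets:
    - {"linear": [0,0,-0.05],"dr": [0,0,0],"jaw": 0.35}
    - {"linear": [0,0,-0.1],"dr": [0,0,0],"jaw": 0.35}
    - {"linear": [0,0,-0.135],"dr": [0,0,0],"jaw": 0.35}
    - {"linear": [0,0,-0.135],"dr": [0,0,0],"jaw": 0}
    - {"linear": [0,0,-0.135],"dr": [0,0,0],"jaw": 0}
    - {"linear": [0,0,-0.135],"dr": [0,0,0],"jaw": 0}
    - {"linear": [0,0,-0.135],"dr": [0,0,0],"jaw": 0}
    - {"linear": [0,0,-0.135],"dr": [0,0,0],"jaw": 0}
  newtons: 20

```text
time_s: 16.75
ee_pos: [0.6312, 0.1238, 0.0594]
eef_rot: [0.737, 0.676, 0.002, 0.001]
ft_force: [6.5, 1.3, -1.8]
finger_gap: 0.0082
```

```bash
python3 - <<'E'
from h import *
st(); 
th=np.arctan2(20,65); r=.068
for t in np.arange(0,1.9,.1):
    d=np.array([r*(np.cos(th+t)-np.cos(th)), r*(np.sin(th+t)-np.sin(th))])
    print(round(t,2),np.round(np.array([d[0]*.9962,-d[0]*.0866,d[1]])/.4,4))
E
```

```text
t 16.75 p [0.6312 0.1238 0.0594] q [0.737 0.676 0.002 0.001] F [ 6.5  1.3 -1.8] gap 0.0082
j [ 0.17  0.54 -0.59  1.54  0.32  1.15 -0.57]
0.0 [ 0. -0.  0.]
0.1 [-0.0058  0.0005  0.016 ]
0.2 [-0.0131  0.0011  0.0313]
0.3 [-0.0219  0.0019  0.0458]
0.4 [-0.0322  0.0028  0.0593]
0.5 [-0.0437  0.0038  0.0718]
0.6 [-0.0564  0.0049  0.083 ]
0.7 [-0.0701  0.0061  0.0929]
0.8 [-0.0848  0.0074  0.1014]
0.9 [-0.1003  0.0087  0.1084]
1.0 [-0.1163  0.0101  0.1137]
1.1 [-0.1328  0.0115  0.1175]
1.2 [-0.1496  0.013   0.1196]
1.3 [-0.1666  0.0145  0.1199]
1.4 [-0.1834  0.0159  0.1186]
1.5 [-0.2001  0.0174  0.1156]
1.6 [-0.2164  0.0188  0.111 ]
1.7 [-0.2321  0.0202  0.1047]
1.8 [-0.2471  0.0215  0.0969]
```

Emit:
apply_moves:
  targets:
    - {"linear": [0.004,0.0005,0.008],"dr": [0,0,0],"jaw": 0}
    - {"linear": [-0.001,0.0005,0.016],"dr": [0,0,0],"jaw": 0}
    - {"linear": [-0.008,0.001,0.0313],"dr": [0,0,0],"jaw": 0}
    - {"linear": [-0.017,0.002,0.0458],"dr": [0,0,0],"jaw": 0}
    - {"linear": [-0.0275,0.003,0.0593],"dr": [0,0,0],"jaw": 0}
  newtons: 25

```text
time_s: 17.25
ee_pos: [0.6196, 0.125, 0.0828]
eef_rot: [0.737, 0.676, 0.002, 0.001]
ft_force: [7.1, 1.2, -4.5]
finger_gap: 0.0077
```

```bash
python3 - <<'E'
from h import *
st(); snap('side','si19')
a=cv2.imread('pics/si19.png')[100:250,130:280]
cv2.imwrite('pics/z19.png',cv2.resize(a,(500,500),interpolation=cv2.INTER_CUBIC))
E
```

```text
t 17.25 p [0.6196 0.125  0.0828] q [0.737 0.676 0.002 0.001] F [ 7.1  1.2 -4.5] gap 0.0077
j [ 0.18  0.5  -0.6   1.56  0.3   1.18 -0.56]
```

View pics/z19.png

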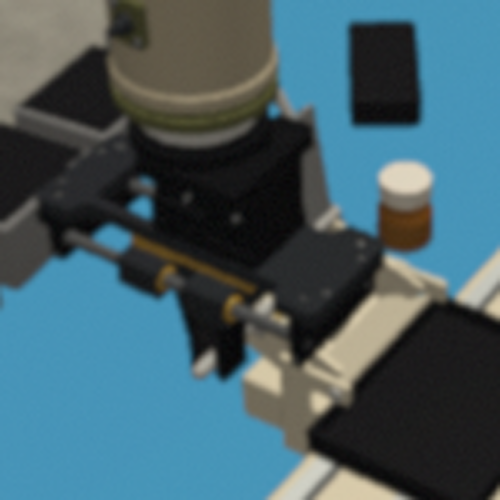

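Emit:
apply_moves:
  targets:
    - {"linear": [-0.009,0.001,0.0125],"dr": [0,0,0],"jaw": 0}
    - {"linear": [-0.021,0.002,0.0237],"dr": [0,0,0],"jaw": 0}
    - {"linear": [-0.035,0.0033,0.0336],"dr": [0,0,0],"jaw": 0}
    - {"linear": [-0.05,0.0046,0.0421],"dr": [0,0,0],"jaw": 0}
    - {"linear": [-0.065,0.006,0.0491],"dr": [0,0,0],"jaw": 0}
    - {"linear": [-0.081,0.0073,0.0544],"dr": [0,0,0],"jaw": 0}

```text
time_s: 17.9
ee_pos: [0.5894, 0.1281, 0.1066]
eef_rot: [0.737, 0.675, 0.004, 0.003]
ft_force: [10.9, 1.0, 8.5]
finger_gap: 0.0078
```

```bash
python3 - <<'E'
from h import *
st(); snap('side','si20')
a=cv2.imread('pics/si20.png')[60:260,130:330]
b=cv2.imread('pics/si20.png')
cv2.imwrite('pics/z20.png',cv2.resize(a,(600,600),interpolation=cv2.INTER_CUBIC))
E
```

```text
t 17.9 p [0.5894 0.1281 0.1066] q [0.737 0.675 0.004 0.003] F [10.9  1.   8.5] gap 0.0078
j [ 0.21  0.41 -0.63  1.62  0.26  1.19 -0.56]
```

View pics/z20.png

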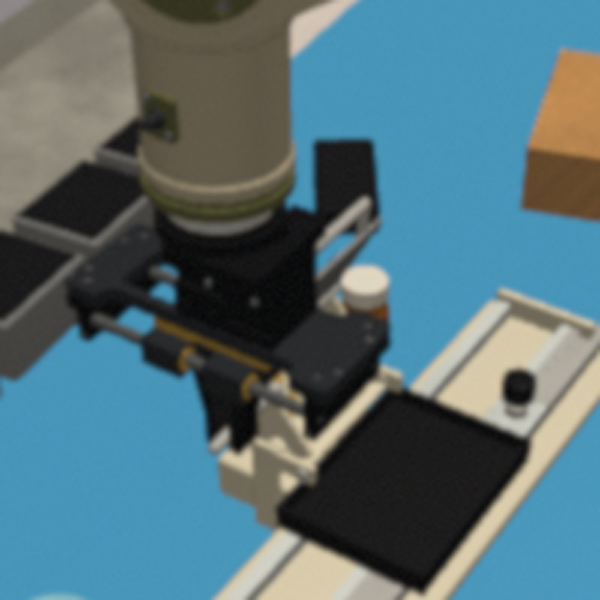

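Emit:
apply_moves:
  targets:
    - {"linear": [-0.006,0.0008,0.006],"dr": [0,0,0],"jaw": 0}
    - {"linear": [-0.0145,0.0014,0.0088],"dr": [0,0,0],"jaw": 0}
    - {"linear": [-0.023,0.002,0.01],"dr": [0,0,0],"jaw": 0}
    - {"linear": [-0.0315,0.003,0.011],"dr": [0,0,0],"jaw": 0}
    - {"linear": [-0.04,0.0037,0.0112],"dr": [0,0,0],"jaw": 0}
    - {"linear": [-0.0485,0.0044,0.0112],"dr": [0,0,0],"jaw": 0}

```text
time_s: 18.55
ee_pos: [0.5687, 0.1301, 0.1104]
eef_rot: [0.737, 0.676, 0.003, 0.002]
ft_force: [4.4, 0.6, 7.7]
finger_gap: 0.008
```

```bash
python3 - <<'E'
from h import *
st(); snap('side','si21'); snap('scene','sc21')
a=cv2.imread('pics/si21.png')[60:260,130:330]
b=cv2.imread('pics/sc21.png')[80:280,130:330]
cv2.imwrite('pics/z21.png',cv2.resize(np.hstack([a,b]),(800,400),interpolation=cv2.INTER_CUBIC))
E
```

```text
t 18.55 p [0.5687 0.1301 0.1104] q [0.737 0.676 0.003 0.002] F [4.4 0.6 7.7] gap 0.008
j [ 0.22  0.37 -0.64  1.66  0.24  1.18 -0.56]
```

View pics/z21.png

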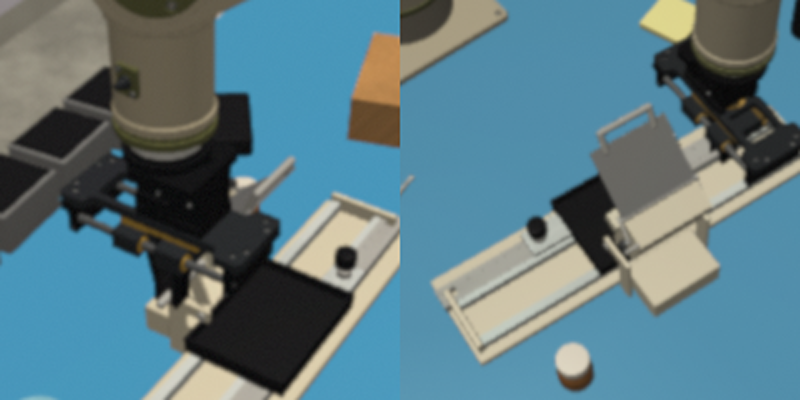

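Emit:
apply_moves:
  targets:
    - {"linear": [-0.0085,0.0007,0.002],"dr": [0,0,0],"jaw": 0}
    - {"linear": [-0.017,0.0014,0.0015],"dr": [0,0,0],"jaw": 0}
    - {"linear": [-0.025,0.002,0.0005],"dr": [0,0,0],"jaw": 0}
    - {"linear": [-0.0335,0.003,-0.0015],"dr": [0,0,0],"jaw": 0}
    - {"linear": [-0.042,0.0037,-0.0035],"dr": [0,0,0],"jaw": 0}
    - {"linear": [-0.05,0.0043,-0.006],"dr": [0,0,0],"jaw": 0}
    - {"linear": [-0.058,0.005,-0.009],"dr": [0,0,0],"jaw": 0}
    - {"linear": [-0.066,0.0057,-0.0122],"dr": [0,0,0],"jaw": 0}

```text
time_s: 19.45
ee_pos: [0.54, 0.1329, 0.1037]
eef_rot: [0.737, 0.676, 0.001, 0.0]
ft_force: [2.5, 3.6, 3.2]
finger_gap: 0.008
```

Emit:
apply_moves:
  targets:
    - {"linear": [-0.008,0.0007,-0.004],"dr": [0,0,0],"jaw": 0}
    - {"linear": [-0.015,0.0013,-0.008],"dr": [0,0,0],"jaw": 0}
    - {"linear": [-0.015,0.0013,-0.008],"dr": [0,0,0],"jaw": 0}
    - {"linear": [-0.015,0.0013,-0.008],"dr": [0,0,0],"jaw": 0}
    - {"linear": [-0.015,0.0013,-0.008],"dr": [0,0,0],"jaw": 0}

```text
time_s: 19.95
ee_pos: [0.5329, 0.1335, 0.0996]
eef_rot: [0.737, 0.676, -0.0, -0.001]
ft_force: [-1.2, 5.3, 4.5]
finger_gap: 0.0079
```

```bash
python3 - <<'E'
from h import *
st(); snap('side','si22'); snap('scene','sc22')
a=cv2.imread('pics/si22.png')[60:260,130:330]
b=cv2.imread('pics/sc22.png')[80:280,130:330]
cv2.imwrite('pics/z22.png',cv2.resize(np.hstack([a,b]),(800,400),interpolation=cv2.INTER_CUBIC))
E
```

```text
t 19.95 p [0.5329 0.1335 0.0996] q [ 0.737  0.676 -0.    -0.001] F [-1.2  5.3  4.5] gap 0.0079
j [ 0.24  0.32 -0.66  1.76  0.21  1.14 -0.57]
```

View pics/z22.png

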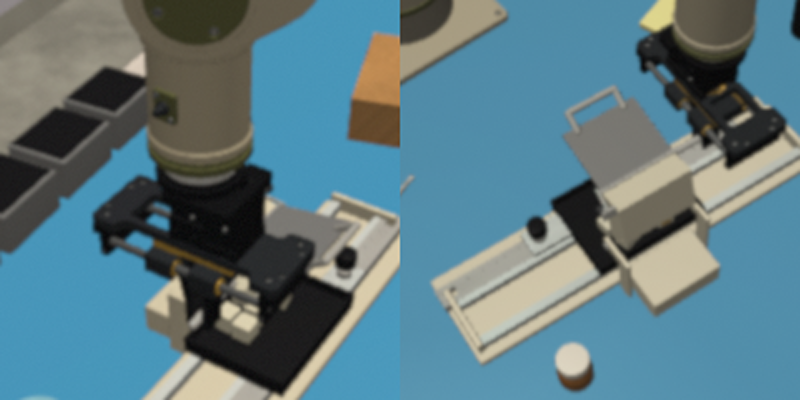

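Emit:
apply_moves:
  targets:
    - {"linear": [0,0,0],"dr": [0,0,0],"jaw": 0}
    - {"linear": [0,0,0],"dr": [0,0,0],"jaw": 0}
    - {"linear": [0,0,0],"dr": [0,0,0],"jaw": 0}

```text
time_s: 20.35
ee_pos: [0.5329, 0.1335, 0.0996]
eef_rot: [0.737, 0.676, -0.0, -0.001]
ft_force: [-1.8, 4.6, 4.6]
finger_gap: 0.0078
```

```bash
python3 - <<'E'
from h import *
st(); snap('side','si23'); snap('wrist','w23')
a=cv2.imread('pics/si23.png')[160:250,200:320]
b=cv2.imread('pics/w23.png')
cv2.imwrite('pics/z23.png',np.hstack([cv2.resize(a,(400,300),interpolation=cv2.INTER_CUBIC),cv2.resize(b,(400,300))]))
E
```

```text
t 20.35 p [0.5329 0.1335 0.0996] q [ 0.737  0.676 -0.    -0.001] F [-1.8  4.6  4.6] gap 0.0078
j [ 0.24  0.32 -0.66  1.76  0.21  1.14 -0.57]
```

View pics/z23.png

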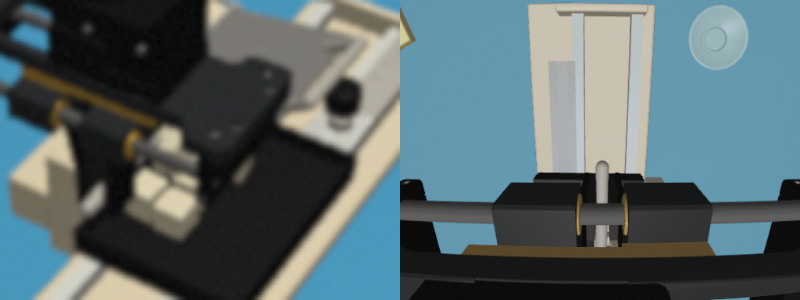

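Emit:
apply_moves:
  targets:
    - {"linear": [0.015,-0.0013,0.0085],"dr": [0,0,0],"jaw": 0}
    - {"linear": [0.031,-0.0027,0.0145],"dr": [0,0,0],"jaw": 0}
    - {"linear": [0.047,-0.004,0.019],"dr": [0,0,0],"jaw": 0}
    - {"linear": [0.064,-0.0056,0.022],"dr": [0,0,0],"jaw": 0}
    - {"linear": [0.081,-0.007,0.0232],"dr": [0,0,0],"jaw": 0}
    - {"linear": [0.098,-0.0085,0.0232],"dr": [0,0,0],"jaw": 0}
    - {"linear": [0.115,-0.01,0.021],"dr": [0,0,0],"jaw": 0}
    - {"linear": [0.132,-0.0114,0.0175],"dr": [0,0,0],"jaw": 0}

```text
time_s: 21.25
ee_pos: [0.5872, 0.1275, 0.1065]
eef_rot: [0.737, 0.676, 0.0, 0.0]
ft_force: [0.2, 2.8, 1.0]
finger_gap: 0.0083
```

```bash
python3 - <<'E'
from h import *
st(); snap('side','si24'); snap('scene','sc24')
a=cv2.imread('pics/si24.png')[100:250,200:350]
b=cv2.imread('pics/sc24.png')[100:250,130:280]
cv2.imwrite('pics/z24.png',cv2.resize(np.hstack([a,b]),(800,400),interpolation=cv2.INTER_CUBIC))
E
```

```text
t 21.25 p [0.5872 0.1275 0.1065] q [0.737 0.676 0.    0.   ] F [0.2 2.8 1. ] gap 0.0083
j [ 0.21  0.42 -0.63  1.61  0.26  1.19 -0.56]
```

View pics/z24.png

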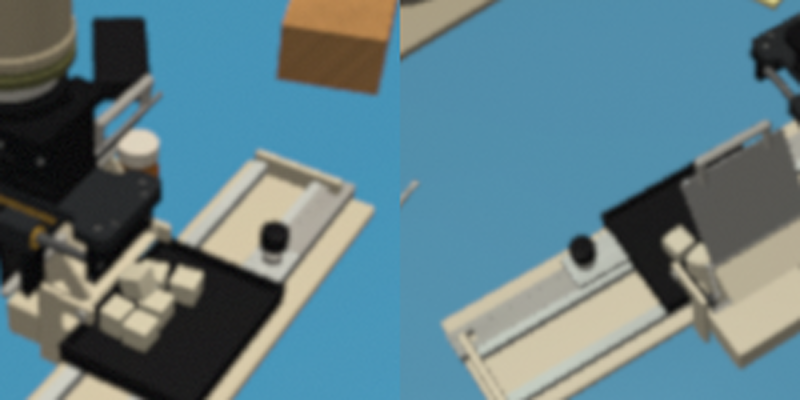

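Emit:
apply_moves:
  targets:
    - {"linear": [0.016,-0.0013,-0.006],"dr": [0,0,0],"jaw": 0}
    - {"linear": [0.0315,-0.0027,-0.0123],"dr": [0,0,0],"jaw": 0}
    - {"linear": [0.046,-0.004,-0.0208],"dr": [0,0,0],"jaw": 0}
    - {"linear": [0.06,-0.005,-0.0307],"dr": [0,0,0],"jaw": 0}
    - {"linear": [0.0725,-0.006,-0.042],"dr": [0,0,0],"jaw": 0}
    - {"linear": [0.084,-0.007,-0.0544],"dr": [0,0,0],"jaw": 0}
    - {"linear": [0.0945,-0.008,-0.068],"dr": [0,0,0],"jaw": 0}
    - {"linear": [0.103,-0.009,-0.0824],"dr": [0,0,0],"jaw": 0}

```text
time_s: 22.15
ee_pos: [0.6279, 0.1234, 0.0729]
eef_rot: [0.737, 0.676, -0.001, 0.0]
ft_force: [-2.4, -2.8, 0.6]
finger_gap: 0.0082
```

Emit:
apply_moves:
  targets:
    - {"linear": [0.0075,-0.0006,-0.0153],"dr": [0,0,0],"jaw": 0}
    - {"linear": [0.0135,-0.001,-0.0313],"dr": [0,0,0],"jaw": 0}
    - {"linear": [0.0135,-0.001,-0.033],"dr": [0,0,0],"jaw": 0}
    - {"linear": [0.0135,-0.001,-0.033],"dr": [0,0,0],"jaw": 0}

```text
time_s: 22.55
ee_pos: [0.6314, 0.1244, 0.0616]
eef_rot: [0.737, 0.676, -0.001, -0.001]
ft_force: [-15.7, -4.0, 18.3]
finger_gap: 0.008
```

```bash
python3 - <<'E'
from h import *
st(); snap('side','si25')
a=cv2.imread('pics/si25.png')[100:250,170:320]
b=cv2.imread('pics/sc24.png')[100:250,130:280]
cv2.imwrite('pics/z25.png',cv2.resize(a,(600,600),interpolation=cv2.INTER_CUBIC))
E
```

```text
t 22.55 p [0.6314 0.1244 0.0616] q [ 0.737  0.676 -0.001 -0.001] F [-15.7  -4.   18.3] gap 0.008
j [ 0.17  0.55 -0.59  1.53  0.32  1.16 -0.57]
```

View pics/z25.png

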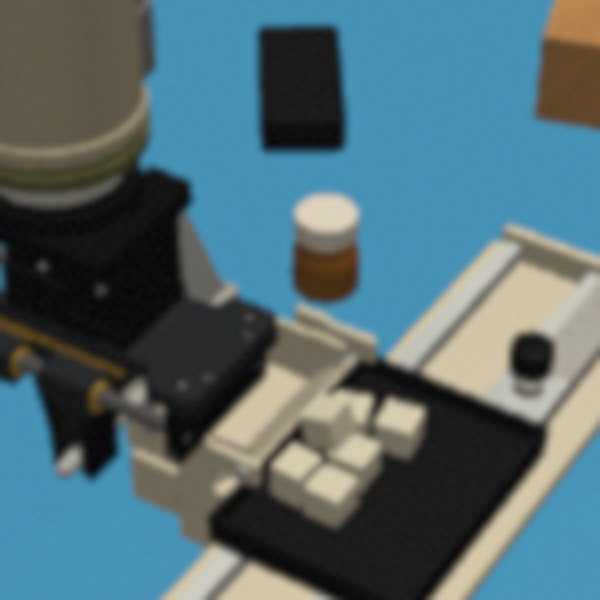

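Emit:
apply_moves:
  targets:
    - {"linear": [-0.005,0,0.005],"dr": [0,0,0],"jaw": 0.4}
    - {"linear": [-0.005,0,0.005],"dr": [0,0,0],"jaw": 0.4}
    - {"linear": [-0.005,0,0.005],"dr": [0,0,0],"jaw": 0.4}
    - {"linear": [-0.005,0,0.12],"dr": [0,0,0],"jaw": 0.4}
    - {"linear": [-0.005,0,0.24],"dr": [0,0,0],"jaw": 0.4}
    - {"linear": [-0.005,0,0.36],"dr": [0,0,0],"jaw": 0.3}
    - {"linear": [0.1,-0.1,0.46],"dr": [0,0,0],"jaw": 0.3}
    - {"linear": [0.17,-0.2,0.5],"dr": [0,0,0],"jaw": 0.3}

```text
time_s: 23.4
ee_pos: [0.6906, 0.061, 0.2561]
eef_rot: [0.736, 0.677, 0.002, 0.001]
ft_force: [1.7, 0.1, 0.3]
finger_gap: 0.027
```

```bash
python3 - <<'E'
from h import *
st(); snap('side','si26'); snap('wrist','w26')
a=cv2.imread('pics/si26.png')[100:250,170:320]
b=cv2.imread('pics/w26.png')
cv2.imwrite('pics/z26.png',np.hstack([cv2.resize(a,(400,400),interpolation=cv2.INTER_CUBIC),cv2.resize(b,(400,400))]))
E
```

```text
t 23.4 p [0.6906 0.061  0.2561] q [0.736 0.677 0.002 0.001] F [1.7 0.1 0.3] gap 0.027
j [ 0.21  0.53 -0.58  1.14  0.28  1.55 -0.4 ]
```

View pics/z26.png

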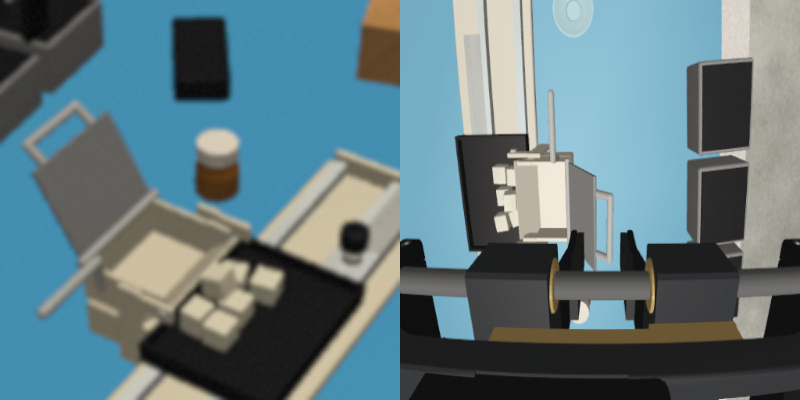

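Emit:
apply_moves:
  targets:
    - {"linear": [0.031,-0.12,-0.06],"dr": [0,0,0],"jaw": 0.35}
    - {"linear": [0.031,-0.12,-0.12],"dr": [0,0,0],"jaw": 0.35}
    - {"linear": [0.031,-0.12,-0.2],"dr": [0,0,0],"jaw": 0.35}
    - {"linear": [0.031,-0.12,-0.2],"dr": [0,0,0],"jaw": 0.35}
    - {"linear": [0.031,-0.12,-0.2],"dr": [0,0,0],"jaw": 0.35}

```text
time_s: 24.0
ee_pos: [0.7017, 0.0115, 0.1726]
eef_rot: [0.737, 0.676, 0.0, -0.0]
ft_force: [-0.1, -0.3, 1.4]
finger_gap: 0.0306
```

```bash
python3 - <<'E'
from h import *
st(); snap('wrist','w27'); snap('side','si27')
a=cv2.imread('pics/si27.png')[80:230,150:300]
b=cv2.imread('pics/w27.png')
cv2.imwrite('pics/z27.png',np.hstack([cv2.resize(a,(400,400),interpolation=cv2.INTER_CUBIC),cv2.resize(b,(400,400))]))
E
```

```text
t 24.0 p [0.7017 0.0115 0.1726] q [ 0.737  0.676  0.    -0.   ] F [-0.1 -0.3  1.4] gap 0.0306
j [ 0.28  0.58 -0.56  1.24  0.3   1.41 -0.34]
```

View pics/z27.png

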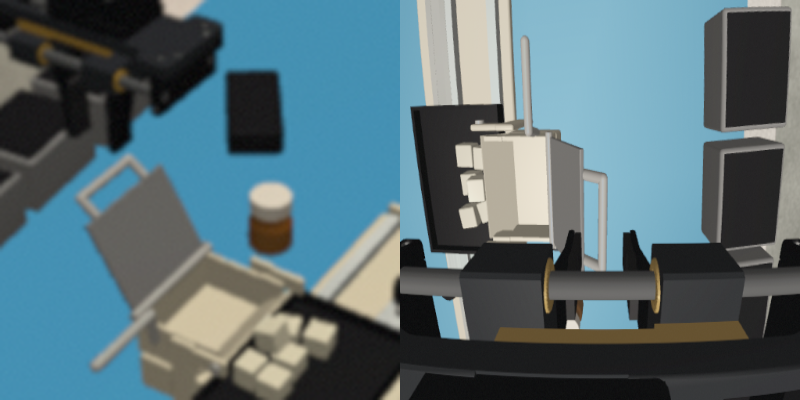

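Emit:
apply_moves:
  targets:
    - {"linear": [0.003,0,-0.04],"dr": [0,0,0],"jaw": 0.35}
    - {"linear": [0.003,0,-0.08],"dr": [0,0,0],"jaw": 0.35}
    - {"linear": [0.003,0,-0.112],"dr": [0,0,0],"jaw": 0.35}
    - {"linear": [0.003,0,-0.112],"dr": [0,0,0],"jaw": 0}
    - {"linear": [0.003,0,-0.112],"dr": [0,0,0],"jaw": 0}
    - {"linear": [0.003,0,-0.112],"dr": [0,0,0],"jaw": 0}
    - {"linear": [0.003,0,-0.112],"dr": [0,0,0],"jaw": 0}
  newtons: 15

```text
time_s: 24.8
ee_pos: [0.7023, 0.0111, 0.1265]
eef_rot: [0.737, 0.676, -0.001, -0.0]
ft_force: [-0.5, 1.2, 2.8]
finger_gap: 0.007
```

```bash
python3 - <<'E'
from h import *
st()
r=.1025
p0=np.pi-.139-2.09
for t in np.arange(2.09,-.02,-.13):
    f=np.pi-.139-t
    d=np.array([r*(np.cos(f)-np.cos(p0)), r*(np.sin(f)-np.sin(p0))])
    print(round(t,2),np.round(np.array([d[0]*.9962,-d[0]*.0866,d[1]])/.4,3))
E
```

```text
t 24.8 p [0.7023 0.0111 0.1265] q [ 0.737  0.676 -0.001 -0.   ] F [-0.5  1.2  2.8] gap 0.007
j [ 0.28  0.61 -0.55  1.29  0.31  1.33 -0.35]
2.09 [ 0. -0.  0.]
1.96 [-0.027  0.002  0.019]
1.83 [-0.057  0.005  0.033]
1.7 [-0.089  0.008  0.044]
1.57 [-0.121  0.011  0.051]
1.44 [-0.154  0.013  0.054]
1.31 [-0.187  0.016  0.052]
1.18 [-0.22   0.019  0.045]
1.05 [-0.251  0.022  0.035]
0.92 [-0.281  0.024  0.021]
0.79 [-0.309  0.027  0.003]
0.66 [-0.334  0.029 -0.019]
0.53 [-0.356  0.031 -0.044]
0.4 [-0.375  0.033 -0.071]
0.27 [-0.39   0.034 -0.101]
0.14 [-0.402  0.035 -0.132]
0.01 [-0.409  0.036 -0.165]
```

Emit:
apply_moves:
  targets:
    - {"linear": [-0.027,0.002,0.019],"dr": [0,0,0],"jaw": 0}
    - {"linear": [-0.057,0.005,0.033],"dr": [0,0,0],"jaw": 0}
    - {"linear": [-0.089,0.008,0.044],"dr": [0,0,0],"jaw": 0}
    - {"linear": [-0.121,0.011,0.051],"dr": [0,0,0],"jaw": 0}
    - {"linear": [-0.154,0.013,0.054],"dr": [0,0,0],"jaw": 0}
    - {"linear": [-0.187,0.016,0.052],"dr": [0,0,0],"jaw": 0}
    - {"linear": [-0.22,0.019,0.045],"dr": [0,0,0],"jaw": 0}
    - {"linear": [-0.251,0.022,0.035],"dr": [0,0,0],"jaw": 0}

```text
time_s: 25.6
ee_pos: [0.602, 0.0205, 0.1418]
eef_rot: [0.737, 0.676, 0.001, 0.0]
ft_force: [2.0, 2.1, -0.7]
finger_gap: 0.0075
```

```bash
python3 - <<'E'
from h import *
st(); snap('side','si28')
a=cv2.imread('pics/si28.png')[80:230,170:320]
cv2.imwrite('pics/z28.png',cv2.resize(a,(500,500),interpolation=cv2.INTER_CUBIC))
E
```

```text
t 25.6 p [0.602  0.0205 0.1418] q [0.737 0.676 0.001 0.   ] F [ 2.   2.1 -0.7] gap 0.0075
j [ 0.37  0.38 -0.61  1.57  0.23  1.26 -0.36]
```

View pics/z28.png

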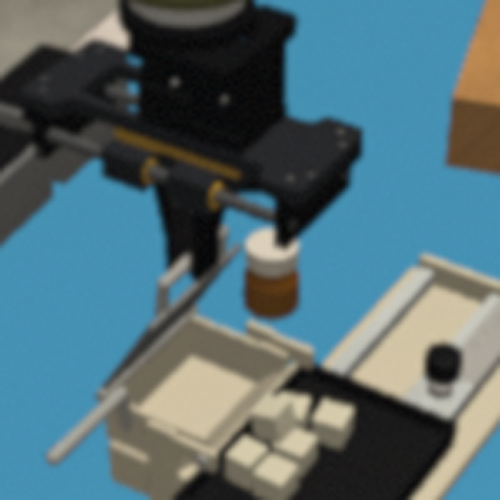

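Emit:
apply_moves:
  targets:
    - {"linear": [-0.03,0.002,-0.014],"dr": [0,0,0],"jaw": 0}
    - {"linear": [-0.058,0.005,-0.032],"dr": [0,0,0],"jaw": 0}
    - {"linear": [-0.083,0.007,-0.054],"dr": [0,0,0],"jaw": 0}
    - {"linear": [-0.105,0.009,-0.079],"dr": [0,0,0],"jaw": 0}
    - {"linear": [-0.124,0.011,-0.106],"dr": [0,0,0],"jaw": 0}
    - {"linear": [-0.139,0.012,-0.136],"dr": [0,0,0],"jaw": 0}
    - {"linear": [-0.151,0.013,-0.167],"dr": [0,0,0],"jaw": 0}
    - {"linear": [-0.157,0.014,-0.2],"dr": [0,0,0],"jaw": 0}

```text
time_s: 26.45
ee_pos: [0.54, 0.0259, 0.061]
eef_rot: [0.737, 0.676, 0.001, 0.0]
ft_force: [3.6, 3.1, 14.5]
finger_gap: 0.0074
```

```bash
python3 - <<'E'
from h import *
st(); snap('side','si29')
a=cv2.imread('pics/si29.png')[80:230,170:320]
cv2.imwrite('pics/z29.png',cv2.resize(a,(500,500),interpolation=cv2.INTER_CUBIC))
E
```

```text
t 26.45 p [0.54   0.0259 0.061 ] q [0.737 0.676 0.001 0.   ] F [ 3.6  3.1 14.5] gap 0.0074
j [ 0.4   0.33 -0.62  1.82  0.22  1.06 -0.39]
```

View pics/z29.png

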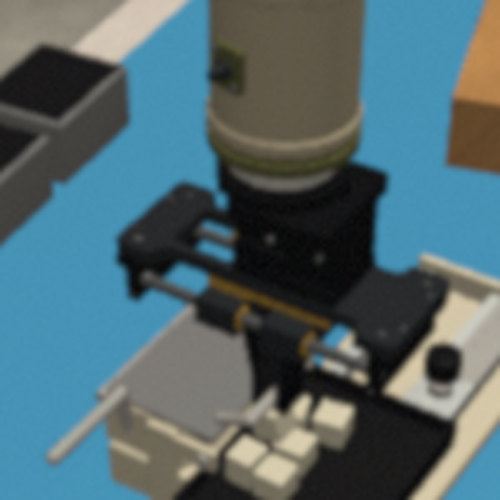

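Emit:
apply_moves:
  targets:
    - {"linear": [0,0,0.004],"dr": [0,0,0],"jaw": 0.2}
    - {"linear": [0,0,0.004],"dr": [0,0,0],"jaw": 0.2}
    - {"linear": [0,0,0.004],"dr": [0,0,0],"jaw": 0.2}
    - {"linear": [0,0,0.1],"dr": [0,0,0],"jaw": 0.2}
    - {"linear": [-0.03,-0.08,0.2],"dr": [0,0,0],"jaw": 0.4}
    - {"linear": [-0.07,-0.2,0.3],"dr": [0,0,0],"jaw": 0.4}
    - {"linear": [-0.1,-0.28,0.3],"dr": [0,0,0],"jaw": 0.5}
    - {"linear": [-0.1,-0.28,0.3],"dr": [0,0,0],"jaw": 0.5}

```text
time_s: 27.3
ee_pos: [0.4986, -0.094, 0.1833]
eef_rot: [0.74, 0.672, -0.001, 0.002]
ft_force: [0.6, 0.2, -0.2]
finger_gap: 0.04
```

```bash
python3 - <<'E'
from h import *
st(); snap('side','si30');snap('wrist','w30')
a=cv2.imread('pics/si30.png')[140:240,190:290]
b=cv2.imread('pics/w30.png')[0:250,100:430]
cv2.imwrite('pics/z30.png',np.hstack([cv2.resize(a,(375,375),interpolation=cv2.INTER_CUBIC),cv2.resize(b,(420,375))]))
E
```

```text
t 27.3 p [ 0.4986 -0.094   0.1833] q [ 0.74   0.672 -0.001  0.002] F [ 0.6  0.2 -0.2] gap 0.04
j [ 0.62  0.12 -0.57  1.76  0.07  1.27 -0.06]
```

View pics/z30.png

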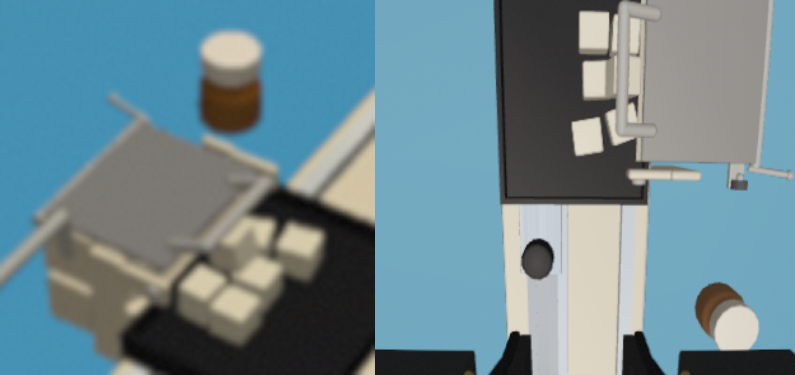

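```bash
python3 - <<'E'
from h import *
b=cv2.imread('pics/w30.png')[0:130,190:330]
cv2.imwrite('pics/z30b.png',cv2.resize(b,None,fx=5.5,fy=4.5,interpolation=cv2.INTER_CUBIC))
a=cv2.imread('pics/si30.png')[185:240,225:285]
cv2.imwrite('pics/z30c.png',cv2.resize(a,None,fx=9,fy=9,interpolation=cv2.INTER_CUBIC))
L=np.load('L.npy')
E
```

```text
(no output)
```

View pics/z30b.png

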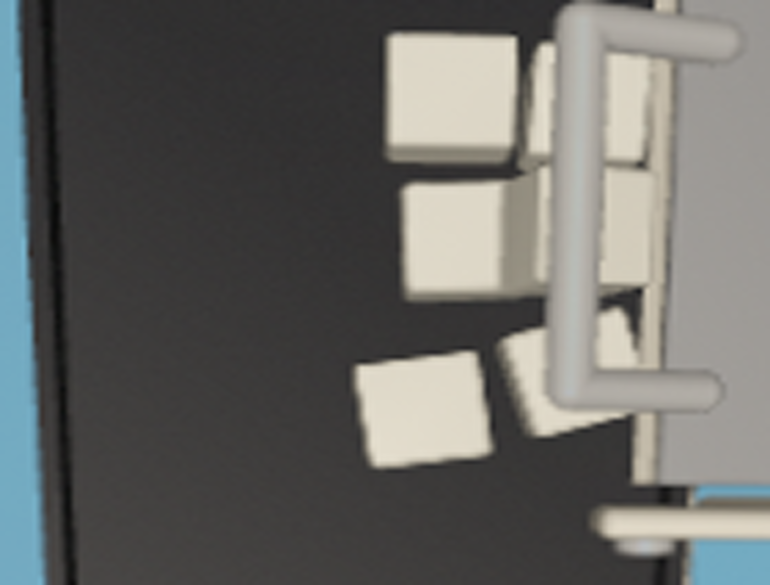

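View pics/z30c.png

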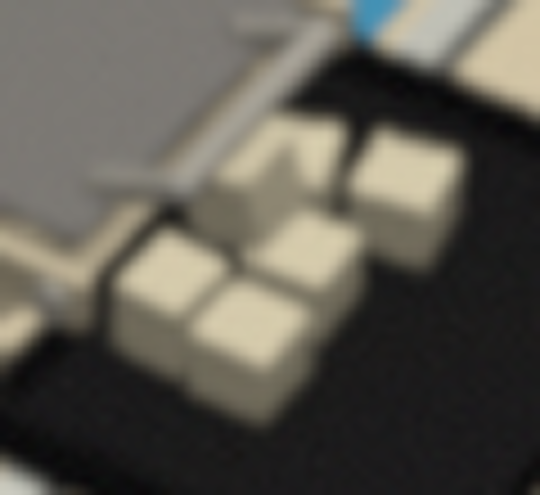

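Emit:
apply_moves:
  targets:
    - {"linear": [-0.075,0.033,-0.05],"dr": [0,0,0],"jaw": 0.5}
    - {"linear": [-0.075,0.033,-0.15],"dr": [0,0,0],"jaw": 0.5}
    - {"linear": [-0.075,0.033,-0.22],"dr": [0,0,0],"jaw": 0.5}
    - {"linear": [-0.075,0.033,-0.22],"dr": [0,0,0],"jaw": 0.5}
    - {"linear": [-0.075,0.033,-0.22],"dr": [0,0,0],"jaw": 0.5}

```text
time_s: 27.9
ee_pos: [0.4698, -0.0722, 0.0937]
eef_rot: [0.736, 0.676, 0.0, -0.001]
ft_force: [0.3, -0.9, 0.7]
finger_gap: 0.0432
```

```bash
python3 - <<'E'
from h import *
st(); snap('wrist','w31')
L=np.load('L.npy')
b=cv2.imread('pics/w31.png')
cv2.imwrite('pics/z31.png',b)
print(W2L([.4684,-.0812,0],L))
g=cv2.cvtColor(b,cv2.COLOR_BGR2GRAY)
E
```

```text
t 27.9 p [ 0.4698 -0.0722  0.0937] q [ 0.736  0.676  0.    -0.001] F [ 0.3 -0.9  0.7] gap 0.0432
j [ 0.61  0.14 -0.59  1.95  0.09  1.08 -0.1 ]
[[-0.03588635 -0.11373465  0.        ]]
```

View pics/z31.png

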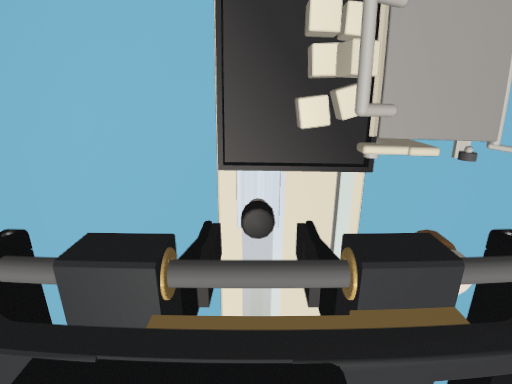

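Emit:
apply_moves:
  targets:
    - {"linear": [-0.003,-0.022,0],"dr": [0,0,0],"jaw": 0.5}
    - {"linear": [-0.003,-0.022,-0.06],"dr": [0,0,0],"jaw": 0.5}
    - {"linear": [-0.003,-0.022,-0.12],"dr": [0,0,0],"jaw": 0.5}
    - {"linear": [-0.003,-0.022,-0.183],"dr": [0,0,0],"jaw": 0.5}
    - {"linear": [-0.003,-0.022,-0.183],"dr": [0,0,0],"jaw": 0.1}
    - {"linear": [-0.003,-0.022,-0.183],"dr": [0,0,0],"jaw": 0.1}
    - {"linear": [-0.003,-0.022,-0.183],"dr": [0,0,0],"jaw": 0.1}
    - {"linear": [-0.003,-0.022,-0.183],"dr": [0,0,0],"jaw": 0.1}
  newtons: 55

```text
time_s: 28.75
ee_pos: [0.4684, -0.0825, 0.0219]
eef_rot: [0.737, 0.676, -0.0, 0.0]
ft_force: [-6.4, 0.5, 7.5]
finger_gap: 0.0247
```

Emit:
apply_moves:
  targets:
    - {"linear": [0,0,0],"dr": [0,0,0],"jaw": 0.1}
    - {"linear": [0,0,0.012],"dr": [0,0,0],"jaw": 0.1}
    - {"linear": [0,0,0.024],"dr": [0,0,0],"jaw": 0.1}
    - {"linear": [0,0,0.036],"dr": [0,0,0],"jaw": 0.1}
    - {"linear": [0,0,0.041],"dr": [0,0,0],"jaw": 0.1}
    - {"linear": [0,0,0.041],"dr": [0,0,0],"jaw": 0.1}

```text
time_s: 29.35
ee_pos: [0.4683, -0.0823, 0.0368]
eef_rot: [0.737, 0.676, -0.0, 0.0]
ft_force: [-0.5, -0.9, -8.5]
finger_gap: 0.0249
```

Emit:
apply_moves:
  targets:
    - {"linear": [0.0035,0.04,0.002],"dr": [0,0,0],"jaw": 0.1}
    - {"linear": [0.007,0.08,0.002],"dr": [0,0,0],"jaw": 0.1}
    - {"linear": [0.0104,0.12,0.002],"dr": [0,0,0],"jaw": 0.1}
    - {"linear": [0.014,0.16,0.002],"dr": [0,0,0],"jaw": 0.1}
    - {"linear": [0.0174,0.2,0.002],"dr": [0,0,0],"jaw": 0.1}

```text
time_s: 29.85
ee_pos: [0.4762, -0.0018, 0.0376]
eef_rot: [0.737, 0.676, 0.001, 0.001]
ft_force: [3.9, -2.4, -9.0]
finger_gap: 0.0249
```

```bash
python3 - <<'E'
from h import *
st(); snap('side','si32')
a=cv2.imread('pics/si32.png')[130:330,150:350]
cv2.imwrite('pics/z32.png',cv2.resize(a,(600,600),interpolation=cv2.INTER_CUBIC))
E
```

```text
t 29.85 p [ 0.4762 -0.0018  0.0376] q [0.737 0.676 0.001 0.001] F [ 3.9 -2.4 -9. ] gap 0.0249
j [ 0.49  0.23 -0.63  2.    0.16  0.97 -0.31]
```

View pics/z32.png

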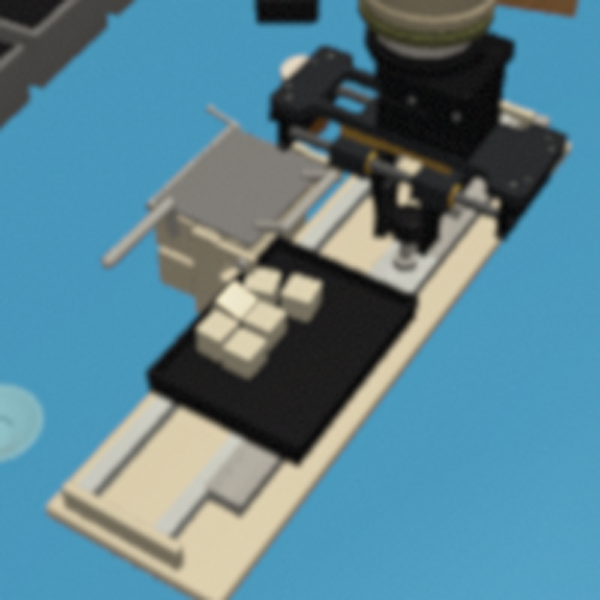

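Emit:
apply_moves:
  targets:
    - {"linear": [0.0035,0.04,0],"dr": [0,0,0],"jaw": 0.1}
    - {"linear": [0.007,0.08,0],"dr": [0,0,0],"jaw": 0.1}
    - {"linear": [0.0095,0.11,0],"dr": [0,0,0],"jaw": 0.1}
    - {"linear": [0.011,0.126,0],"dr": [0,0,0],"jaw": 0.1}
    - {"linear": [0.011,0.126,0],"dr": [0,0,0],"jaw": 0.1}

```text
time_s: 30.4
ee_pos: [0.4812, 0.0497, 0.0379]
eef_rot: [0.737, 0.676, 0.001, 0.0]
ft_force: [5.3, -0.1, -8.7]
finger_gap: 0.0246
```

```bash
python3 - <<'E'
from h import *
st()
E
```

```text
t 30.4 p [0.4812 0.0497 0.0379] q [0.737 0.676 0.001 0.   ] F [ 5.3 -0.1 -8.7] gap 0.0246
j [ 0.4   0.25 -0.66  1.98  0.18  0.97 -0.43]
```

Emit:
apply_moves:
  targets:
    - {"linear": [0.002,-0.002,-0.012],"dr": [0,0,0],"jaw": 0.1}
    - {"linear": [0.002,-0.002,-0.024],"dr": [0,0,0],"jaw": 0.1}
    - {"linear": [0.002,-0.002,-0.036],"dr": [0,0,0],"jaw": 0.1}
    - {"linear": [0.002,-0.002,-0.041],"dr": [0,0,0],"jaw": 0.1}
    - {"linear": [0.002,-0.002,-0.041],"dr": [0,0,0],"jaw": 0.1}

```text
time_s: 30.9
ee_pos: [0.4811, 0.0475, 0.0219]
eef_rot: [0.737, 0.676, 0.0, 0.0]
ft_force: [-1.8, -0.7, 6.4]
finger_gap: 0.0248
```

```bash
python3 - <<'E'
from h import *
st()
E
```

```text
t 30.9 p [0.4811 0.0475 0.0219] q [0.737 0.676 0.    0.   ] F [-1.8 -0.7  6.4] gap 0.0248
j [ 0.4   0.27 -0.65  1.99  0.2   0.94 -0.44]
```

Emit:
apply_moves:
  targets:
    - {"linear": [0,0,0.004],"dr": [0,0,0],"jaw": 0.45}
    - {"linear": [0,0,0.004],"dr": [0,0,0],"jaw": 0.45}
    - {"linear": [0,0,0.004],"dr": [0,0,0],"jaw": 0.45}
    - {"linear": [0,0,0.1],"dr": [0,0,0],"jaw": 0.45}
    - {"linear": [0,0,0.22],"dr": [0,0,0],"jaw": 0.45}
    - {"linear": [0.05,0.04,0.34],"dr": [0,0,0],"jaw": 0.45}
    - {"linear": [0.08,0.08,0.42],"dr": [0,0,0],"jaw": 0.45}
    - {"linear": [0.08,0.08,0.42],"dr": [0,0,0],"jaw": 0.45}

```text
time_s: 31.7
ee_pos: [0.516, 0.0825, 0.1942]
eef_rot: [0.736, 0.677, 0.004, 0.002]
ft_force: [-0.6, 0.5, -0.2]
finger_gap: 0.0393
```

```bash
python3 - <<'E'
from h import *
st(); snap('side','si33');snap('wrist','w33')
a=cv2.imread('pics/si33.png')[140:340,150:350]
b=cv2.imread('pics/w33.png')[0:250,100:430]
cv2.imwrite('pics/z33.png',np.hstack([cv2.resize(a,(375,375),interpolation=cv2.INTER_CUBIC),cv2.resize(b,(420,375))]))
E
```

```text
t 31.7 p [0.516  0.0825 0.1942] q [0.736 0.677 0.004 0.002] F [-0.6  0.5 -0.2] gap 0.0393
j [ 0.39  0.16 -0.7   1.71  0.11  1.3  -0.41]
```

View pics/z33.png

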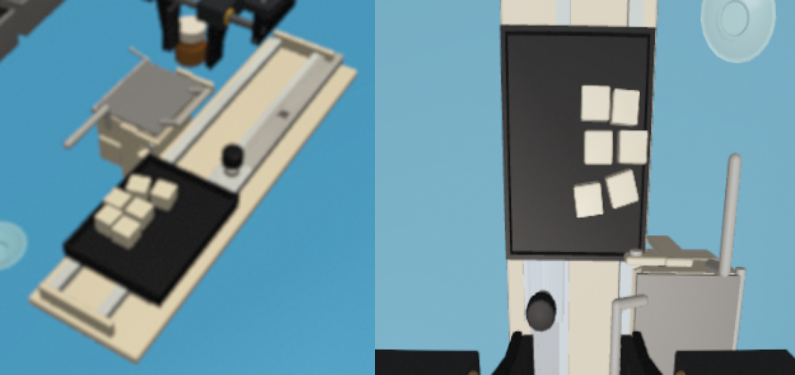

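```bash
cat > blk.py <<'E'
from h import *
import sys
def blocks(f,zt=.058,show=True):
    L=np.load('L.npy'); im=cv2.imread('pics/'+f+'.png')
    # tray polygon
    P=L2W([[-.064,.130-.077,.05],[.052,.130-.077,.05],[.052,.130+.077,.05],[-.064,.130+.077,.05]],L)
    poly=proj(f,P).astype(np.int32); m=np.zeros(im.shape[:2],np.uint8); cv2.fillPoly(m,[poly],255)
    mi=im.min(2); thr=((mi>185)&(m>0)).astype(np.uint8)
    thr=cv2.morphologyEx(thr,cv2.MORPH_OPEN,np.ones((3,3)))
    cs,_=cv2.findContours(thr,cv2.RETR_EXTERNAL,cv2.CHAIN_APPROX_NONE); out=[]
    vis=im.copy(); cv2.polylines(vis,[poly],True,(0,0,255),1)
    for c in cs:
        if cv2.contourArea(c)<60: continue
        w=np.array([onz(f,p[0],zt)[:2] for p in c],np.float32)*1000
        r=cv2.minAreaRect(w.astype(np.float32)); c0=np.array(r[0])/1000
        l=W2L([c0[0],c0[1],zt],L)[0]
        ang=r[2]; # deg, world, of first side
        out.append((c0,l,r[1],ang)); 
        print('world',c0.round(4),'tray',(l[:2]-[-.006,.130]).round(4),'size',np.round(r[1],1),'ang',round(ang,1),'px',c.mean((0,1)).round(0) if False else c.mean(axis=0)[0].round(0))
        cv2.drawContours(vis,[c],-1,(0,255,0),1)
    cv2.imwrite('pics/'+f+'_b.png',cv2.resize(vis[:260,100:430],None,fx=2.3,fy=2.3)); return out
if __name__=='__main__': blocks(sys.argv[1])
E
python3 blk.py w33; python3 - <<'E'
from h import *
L=np.load('L.npy')
s=(330/420,250/375)
for uv in [(502,27),(655,28),(645,258),(508,258)]:
    p=((uv[0]-375)*s[0]+100,uv[1]*s[1]); print(W2L(onz('w33',p,.05),L).round(4))
E
```

```text
world [0.5281 0.1224] tray [ 0.012  -0.0357] size [20.3 20.5] ang 3.2 px [267. 134.]
world [0.5561 0.1277] tray [ 0.0394 -0.0281] size [20.3 20.2] ang 11.4 px [294. 126.]
world [0.5658 0.1555] tray [0.0466 0.0005] size [18.9 18.3] ang 86.6 px [302.  97.]
world [0.5387 0.1571] tray [ 0.0195 -0.0002] size [19.5 20.2] ang 85.3 px [275.  98.]
world [0.5619 0.1814] tray [0.0405 0.0259] size [20.5 18.5] ang 81.3 px [297.  71.]
world [0.5387 0.1855] tray [0.0171 0.0281] size [19.8 19.7] ang 85.3 px [273.  68.]
[[-0.0606  0.2066  0.05  ]]
[[0.0571 0.2064 0.05  ]]
[[0.0559 0.0516 0.05  ]]
[[-0.0622  0.0516  0.05  ]]
```

View pics/w33_b.png

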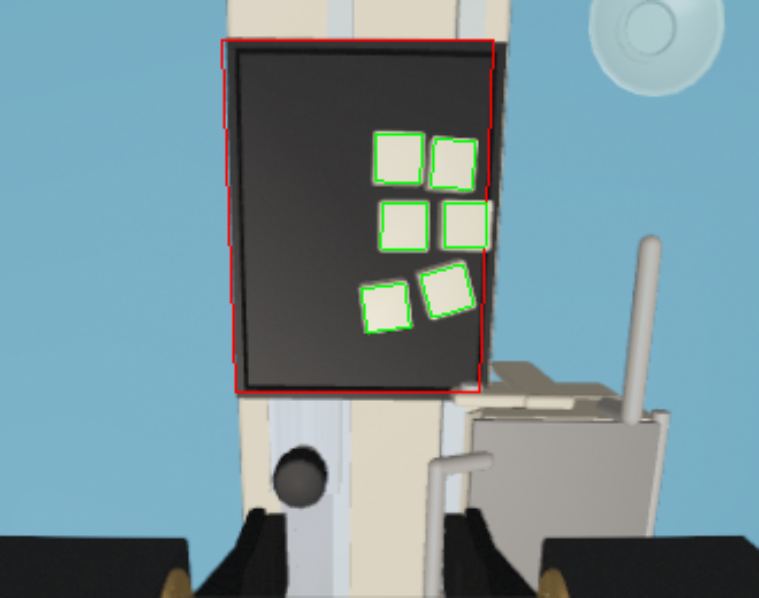

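Emit:
apply_moves:
  targets:
    - {"linear": [0.03,0.11,-0.05],"dr": [0,0,1],"jaw": 0.5}
    - {"linear": [0.03,0.11,-0.05],"dr": [0,0,1],"jaw": 0.5}
    - {"linear": [0.03,0.11,-0.05],"dr": [0,0,1],"jaw": 0.5}
    - {"linear": [0.03,0.11,-0.05],"dr": [0,0,1],"jaw": 0.5}
    - {"linear": [0.03,0.11,-0.05],"dr": [0,0,1],"jaw": 0.5}
    - {"linear": [0.03,0.11,-0.05],"dr": [0,0,1],"jaw": 0.5}
    - {"linear": [0.03,0.11,-0.05],"dr": [0,0,1],"jaw": 0.5}

```text
time_s: 32.5
ee_pos: [0.5236, 0.1225, 0.1675]
eef_rot: [0.422, 0.906, -0.001, -0.001]
ft_force: [0.3, -0.3, -0.9]
finger_gap: 0.0435
```

Emit:
apply_moves:
  targets:
    - {"linear": [0,0,0],"dr": [0,0,1],"jaw": 0.5}
    - {"linear": [0,0,0],"dr": [0,0,1],"jaw": 0.5}
    - {"linear": [0,0,0],"dr": [0,0,1],"jaw": 0.5}
    - {"linear": [0,0,0],"dr": [0,0,1],"jaw": 0.5}
    - {"linear": [0,0,0],"dr": [0,0,1],"jaw": 0.5}
    - {"linear": [0,0,0],"dr": [0,0,1],"jaw": 0.5}
    - {"linear": [0,0,0],"dr": [0,0,1],"jaw": 0.5}
    - {"linear": [0,0,0],"dr": [0,0,1],"jaw": 0.5}

```text
time_s: 33.3
ee_pos: [0.5242, 0.1231, 0.1685]
eef_rot: [0.045, 0.999, -0.0, -0.001]
ft_force: [0.2, -0.3, 0.3]
finger_gap: 0.0435
```

```bash
python3 - <<'E'
from h import *
st(); snap('wrist','w34')
E
python3 blk.py w34
```

```text
t 33.3 p [0.5242 0.1231 0.1685] q [ 0.045  0.999 -0.    -0.001] F [ 0.2 -0.3  0.3] gap 0.0435
j [ 0.48  0.28 -0.93  1.69  0.23  1.28  0.99]
world [0.5648 0.1554] tray [0.0457 0.0003] size [20.4 16.6] ang 84.8 px [293. 214.]
world [0.5619 0.1815] tray [0.0405 0.026 ] size [20.2 18.7] ang 81.9 px [318. 209.]
world [0.5558 0.1276] tray [ 0.0391 -0.0282] size [20.6 20.1] ang 12.0 px [266. 208.]
world [0.5384 0.1571] tray [ 0.0193 -0.0003] size [20.4 19. ] ang 84.9 px [293. 189.]
world [0.5384 0.1857] tray [0.0167 0.0282] size [20.5 20. ] ang 84.8 px [322. 186.]
world [0.5278 0.1224] tray [ 0.0117 -0.0358] size [20.6 20.3] ang 2.7 px [258. 182.]
```

View pics/w34.png

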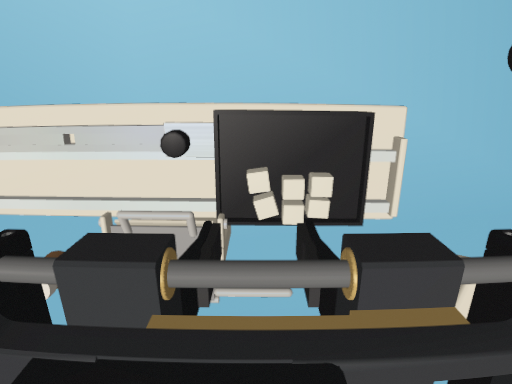

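```bash
python3 - <<'E'
from h import *
b=cv2.imread('pics/w34.png')[95:240,195:385]
cv2.imwrite('pics/z34.png',cv2.resize(b,None,fx=4,fy=4,interpolation=cv2.INTER_CUBIC))
E
```

```text
(no output)
```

View pics/z34.png

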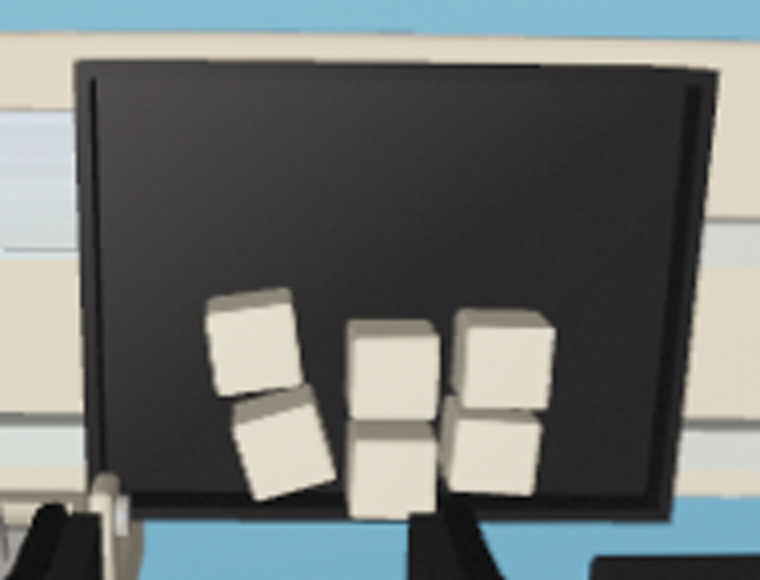

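```bash
python3 - <<'E'
from h import *
L=np.load('L.npy')
q=[(214,110.5),(374.5,113),(362,225)]
w=[onz('w34',p,.05) for p in q]
for x in w: print(x.round(4),W2L(x,L).round(4))
print('center',(w[0]+w[2])/2, W2L((w[0]+w[2])/2,L))
c=(w[0]+w[2])/2
for dx in(-.033,.033):
  for dy in (-.048,0,.048):
    R=L2W([dx,dy,0],[c[0],c[1],L[2]])[0]; print(dx,dy,R[:2].round(4))
E
```

```text
[0.4548 0.0862 0.05  ] [[-0.064   0.0519  0.05  ]]
[0.4704 0.2421 0.05  ] [[-0.0619  0.2085  0.05  ]]
[0.5882 0.2301 0.05  ] [[0.0565 0.2067 0.05  ]]
center [0.52146346 0.1581499  0.05      ] [[-0.00374785  0.12931107  0.05      ]]
-0.033 -0.048 [0.4844 0.1132]
-0.033 0 [0.4886 0.161 ]
-0.033 0.048 [0.4927 0.2088]
0.033 -0.048 [0.5502 0.1075]
0.033 0 [0.5543 0.1553]
0.033 0.048 [0.5585 0.2031]
```

Emit:
apply_moves:
  targets:
    - {"linear": [0.008,-0.0065,-0.1],"dr": [0,0,0],"jaw": 0.32}
    - {"linear": [0.008,-0.0065,-0.2],"dr": [0,0,0],"jaw": 0.32}
    - {"linear": [0.008,-0.0065,-0.27],"dr": [0,0,0],"jaw": 0.32}
    - {"linear": [0.008,-0.0065,-0.27],"dr": [0,0,0],"jaw": 0.32}
    - {"linear": [0.008,-0.0065,-0.27],"dr": [0,0,0],"jaw": 0.32}

```text
time_s: 33.85
ee_pos: [0.5279, 0.1212, 0.0618]
eef_rot: [0.044, 0.999, 0.0, -0.0]
ft_force: [0.2, -1.0, 0.7]
finger_gap: 0.0279
```

```bash
python3 - <<'E'
from h import *
st(); snap('wrist','w35');snap('side','si35')
a=cv2.imread('pics/si35.png')[190:290,160:260]
b=cv2.imread('pics/w35.png')[100:320,130:390]
cv2.imwrite('pics/z35.png',np.hstack([cv2.resize(a,(375,375),interpolation=cv2.INTER_CUBIC),cv2.resize(b,(420,375))]))
E
```

```text
t 33.85 p [0.5279 0.1212 0.0618] q [ 0.044  0.999  0.    -0.   ] F [ 0.2 -1.   0.7] gap 0.0279
j [ 0.43  0.41 -0.87  1.8   0.35  1.09  0.91]
```

View pics/z35.png

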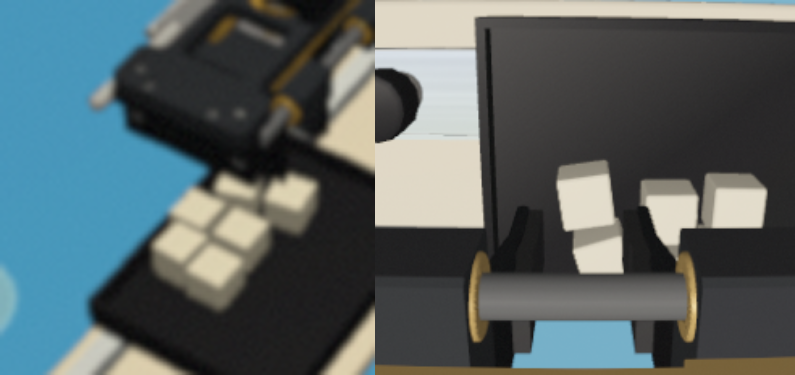

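Emit:
apply_moves:
  targets:
    - {"linear": [0,-0.002,-0.03],"dr": [0,0,0],"jaw": 0.31}
    - {"linear": [0,-0.002,-0.06],"dr": [0,0,0],"jaw": 0.31}
    - {"linear": [0,-0.002,-0.085],"dr": [0,0,0],"jaw": 0.31}
    - {"linear": [0,-0.002,-0.085],"dr": [0,0,0],"jaw": 0.31}

```text
time_s: 34.35
ee_pos: [0.5269, 0.1198, 0.0255]
eef_rot: [0.043, 0.999, -0.0, -0.001]
ft_force: [-0.4, 0.2, 0.1]
finger_gap: 0.0276
```

Emit:
apply_moves:
  targets:
    - {"linear": [0,0,0],"dr": [0,0,0],"jaw": 0.1}
    - {"linear": [0,0,0],"dr": [0,0,0],"jaw": 0.1}
    - {"linear": [0,0,0],"dr": [0,0,0],"jaw": 0.1}
    - {"linear": [0,0,0],"dr": [0,0,0],"jaw": 0.1}
  newtons: 12

```text
time_s: 34.75
ee_pos: [0.5279, 0.12, 0.0273]
eef_rot: [0.043, 0.999, 0.0, 0.0]
ft_force: [-0.4, -0.3, 0.4]
finger_gap: 0.0214
```

Emit:
apply_moves:
  targets:
    - {"linear": [0,0,0.05],"dr": [0,0,0],"jaw": 0.1}
    - {"linear": [-0.05,-0.009,0.05],"dr": [0,0,0],"jaw": 0.1}
    - {"linear": [-0.11,-0.0175,0.05],"dr": [0,0,0],"jaw": 0.1}
    - {"linear": [-0.11,-0.0175,0.05],"dr": [0,0,0],"jaw": 0.1}
    - {"linear": [-0.11,-0.0175,0.02],"dr": [0,0,0],"jaw": 0.1}
    - {"linear": [-0.11,-0.0175,0],"dr": [0,0,0],"jaw": 0.1}
    - {"linear": [-0.11,-0.0175,0],"dr": [0,0,0],"jaw": 0.1}

```text
time_s: 35.45
ee_pos: [0.484, 0.1132, 0.0259]
eef_rot: [0.043, 0.999, 0.0, -0.001]
ft_force: [0.2, 0.5, -0.7]
finger_gap: 0.0217
```

Emit:
apply_moves:
  targets:
    - {"linear": [0,0,0],"dr": [0,0,0],"jaw": 0.35}
    - {"linear": [0,0,0],"dr": [0,0,0],"jaw": 0.35}
    - {"linear": [0,0,0],"dr": [0,0,0],"jaw": 0.35}
    - {"linear": [0,0,0.1],"dr": [0,0,0],"jaw": 0.4}
    - {"linear": [0,0,0.2],"dr": [0,0,0],"jaw": 0.7}
    - {"linear": [0.06,0.08,0.25],"dr": [0,0,0],"jaw": 0.8}
    - {"linear": [0.06,0.08,0.25],"dr": [0,0,0],"jaw": 0.8}

```text
time_s: 36.15
ee_pos: [0.5111, 0.1487, 0.1309]
eef_rot: [0.043, 0.999, 0.002, 0.003]
ft_force: [-0.7, 0.8, -0.8]
finger_gap: 0.0508
```

```bash
python3 - <<'E'
from h import *
st(); snap('wrist','w36')
E
python3 blk.py w36
```

```text
t 36.15 p [0.5111 0.1487 0.1309] q [0.043 0.999 0.002 0.003] F [-0.7  0.8 -0.8] gap 0.0508
j [ 0.45  0.3  -0.95  1.76  0.26  1.2   0.92]
world [0.5639 0.1542] tray [ 0.0448 -0.001 ] size [19.8 16.6] ang 85.0 px [269. 242.]
world [0.5613 0.1776] tray [0.0402 0.0221] size [15.5 17.4] ang 84.8 px [294. 238.]
world [0.5556 0.1264] tray [ 0.039  -0.0293] size [20.6 20.3] ang 11.5 px [238. 236.]
world [0.5384 0.1561] tray [ 0.0193 -0.0013] size [19.2 20.5] ang 85.1 px [268. 216.]
world [0.5379 0.1846] tray [0.0164 0.0271] size [20.3 20.4] ang 85.0 px [300. 213.]
world [0.4846 0.1131] tray [-0.0306 -0.0487] size [20.5 20.2] ang 85.0 px [214. 162.]
```

View pics/w36.png

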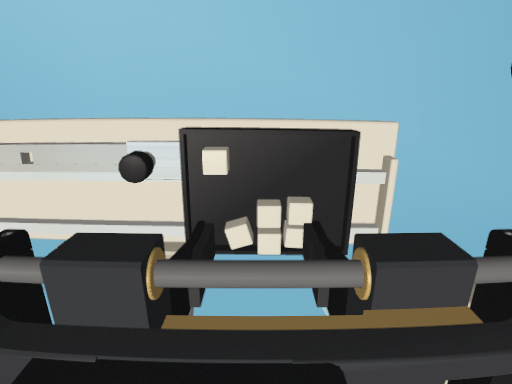

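Emit:
apply_moves:
  targets:
    - {"linear": [0.052,0.056,0],"dr": [0,0,0],"jaw": 0.7}
    - {"linear": [0.052,0.056,-0.08],"dr": [0,0,0],"jaw": 0.7}
    - {"linear": [0.052,0.056,-0.16],"dr": [0,0,0],"jaw": 0.7}
    - {"linear": [0.052,0.056,-0.16],"dr": [0,0,0],"jaw": 0.7}
    - {"linear": [0.052,0.056,-0.16],"dr": [0,0,0],"jaw": 0.7}

```text
time_s: 36.7
ee_pos: [0.528, 0.1671, 0.0631]
eef_rot: [0.043, 0.999, -0.0, -0.001]
ft_force: [0.6, -0.3, 0.6]
finger_gap: 0.061
```

```bash
python3 - <<'E'
from h import *
st(); snap('wrist','w37')
E
```

```text
t 36.7 p [0.528  0.1671 0.0631] q [ 0.043  0.999 -0.    -0.001] F [ 0.6 -0.3  0.6] gap 0.061
j [ 0.35  0.44 -0.9   1.77  0.38  1.12  0.81]
```

View pics/w37.png

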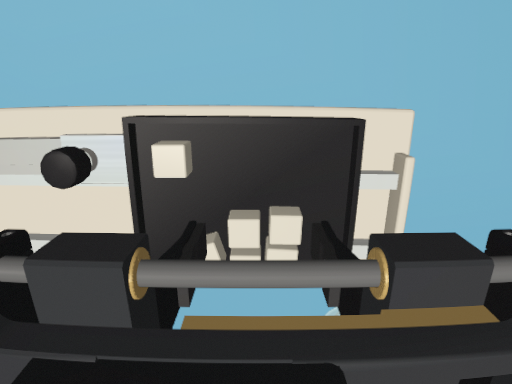

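Emit:
apply_moves:
  targets:
    - {"linear": [0.01,0.01,0],"dr": [0,0,0],"jaw": 0.7}
    - {"linear": [0.01,0.01,-0.04],"dr": [0,0,0],"jaw": 0.7}
    - {"linear": [0.01,0.01,-0.07],"dr": [0,0,0],"jaw": 0.7}
    - {"linear": [0.01,0.01,-0.091],"dr": [0,0,0],"jaw": 0.7}
    - {"linear": [0.01,0.01,-0.091],"dr": [0,0,0],"jaw": 0.7}

```text
time_s: 37.25
ee_pos: [0.5316, 0.171, 0.0251]
eef_rot: [0.043, 0.999, -0.0, -0.001]
ft_force: [0.2, 0.4, 1.2]
finger_gap: 0.0609
```

Emit:
apply_moves:
  targets:
    - {"linear": [0,0,0],"dr": [0,0,0],"jaw": 0.3}
    - {"linear": [0,0,0],"dr": [0,0,0],"jaw": 0.3}
    - {"linear": [0,0,0],"dr": [0,0,0],"jaw": 0.3}
    - {"linear": [0,0,0],"dr": [0,0,0],"jaw": 0.3}
    - {"linear": [0,0,0],"dr": [0,0,0],"jaw": 0.3}
  newtons: 8

```text
time_s: 37.75
ee_pos: [0.533, 0.1715, 0.0272]
eef_rot: [0.043, 0.999, 0.0, 0.0]
ft_force: [-0.7, 0.2, 3.3]
finger_gap: 0.0439
```

Emit:
apply_moves:
  targets:
    - {"linear": [-0.04,0.003,0.002],"dr": [0,0,0],"jaw": 0.3}
    - {"linear": [-0.08,0.005,0.002],"dr": [0,0,0],"jaw": 0.3}
    - {"linear": [-0.124,0.008,0.002],"dr": [0,0,0],"jaw": 0.3}
    - {"linear": [-0.124,0.008,0.002],"dr": [0,0,0],"jaw": 0.3}
    - {"linear": [-0.124,0.008,0.002],"dr": [0,0,0],"jaw": 0.65}
    - {"linear": [-0.124,0.008,0.002],"dr": [0,0,0],"jaw": 0.65}
    - {"linear": [-0.124,0.008,0.1],"dr": [0,0,0],"jaw": 0.65}
    - {"linear": [-0.09,-0.04,0.22],"dr": [0,0,0],"jaw": 0.5}

```text
time_s: 38.55
ee_pos: [0.494, 0.1587, 0.1117]
eef_rot: [0.041, 0.999, 0.001, -0.002]
ft_force: [1.8, 0.4, 0.7]
finger_gap: 0.0528
```

```bash
python3 - <<'E'
from h import *
st(); snap('wrist','w38')
E
python3 blk.py w38
```

```text
t 38.55 p [0.494  0.1587 0.1117] q [ 0.041  0.999  0.001 -0.002] F [1.8 0.4 0.7] gap 0.0528
j [ 0.45  0.31 -0.96  1.81  0.27  1.17  0.88]
world [0.4879 0.1628] tray [-0.0316  0.001 ] size [20.4 19.5] ang 85.3 px [262. 188.]
world [0.4838 0.1133] tray [-0.0314 -0.0487] size [20.5 19.6] ang 85.2 px [202. 188.]
world [0.4872 0.185 ] tray [-0.0342  0.0231] size [20.5 19.5] ang 85.3 px [290. 186.]
```

View pics/w38.png

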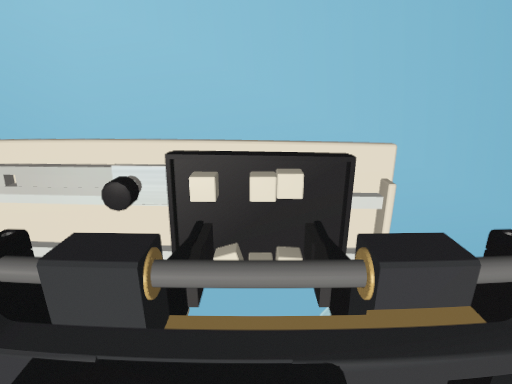

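Emit:
apply_moves:
  targets:
    - {"linear": [0,0.05,0.08],"dr": [0,0,-1],"jaw": 0.32}
    - {"linear": [0,0.05,0.08],"dr": [0,0,-1],"jaw": 0.32}
    - {"linear": [0,0.05,0.08],"dr": [0,0,-1],"jaw": 0.32}
    - {"linear": [0,0.05,0.08],"dr": [0,0,-1],"jaw": 0.32}
    - {"linear": [0,0.05,0.08],"dr": [0,0,-1],"jaw": 0.32}
    - {"linear": [0,0.05,0.08],"dr": [0,0,-1],"jaw": 0.32}

```text
time_s: 39.2
ee_pos: [0.4965, 0.1766, 0.1438]
eef_rot: [0.425, 0.905, 0.0, 0.0]
ft_force: [0.2, 0.5, 0.5]
finger_gap: 0.0278
```

Emit:
apply_moves:
  targets:
    - {"linear": [0,0,0],"dr": [0,0,-1],"jaw": 0.32}
    - {"linear": [0,0,0],"dr": [0,0,-1],"jaw": 0.32}
    - {"linear": [0,0,0],"dr": [0,0,-1],"jaw": 0.32}
    - {"linear": [0,0,0],"dr": [0,0,-1],"jaw": 0.32}
    - {"linear": [0,0,0],"dr": [0,0,-1],"jaw": 0.32}
    - {"linear": [0,0,0],"dr": [0,0,-1],"jaw": 0.32}

```text
time_s: 39.8
ee_pos: [0.4965, 0.1766, 0.1437]
eef_rot: [0.739, 0.674, 0.0, 0.0]
ft_force: [-0.6, 0.1, 0.3]
finger_gap: 0.0279
```

```bash
python3 - <<'E'
from h import *
st()
E
```

```text
t 39.8 p [0.4965 0.1766 0.1437] q [0.739 0.674 0.    0.   ] F [-0.6  0.1  0.3] gap 0.0279
j [ 0.24  0.23 -0.75  1.76  0.17  1.21 -0.65]
```

Emit:
apply_moves:
  targets:
    - {"linear": [-0.021,0.0285,-0.1],"dr": [0,0,0],"jaw": 0.32}
    - {"linear": [-0.021,0.0285,-0.2],"dr": [0,0,0],"jaw": 0.32}
    - {"linear": [-0.021,0.0285,-0.25],"dr": [0,0,0],"jaw": 0.32}
    - {"linear": [-0.021,0.0285,-0.273],"dr": [0,0,0],"jaw": 0.32}
    - {"linear": [-0.021,0.0285,-0.273],"dr": [0,0,0],"jaw": 0.32}

```text
time_s: 40.3
ee_pos: [0.4873, 0.1879, 0.0337]
eef_rot: [0.737, 0.676, -0.001, -0.001]
ft_force: [-0.4, -0.2, 0.3]
finger_gap: 0.0278
```

Emit:
apply_moves:
  targets:
    - {"linear": [0,0,0],"dr": [0,0,0],"jaw": 0.1}
    - {"linear": [0,0,0],"dr": [0,0,0],"jaw": 0.1}
    - {"linear": [0,0,0],"dr": [0,0,0],"jaw": 0.1}
    - {"linear": [0,0,0],"dr": [0,0,0],"jaw": 0.1}
  newtons: 12

```text
time_s: 40.7
ee_pos: [0.4878, 0.1881, 0.0351]
eef_rot: [0.737, 0.676, 0.0, 0.0]
ft_force: [0.9, 0.2, -0.9]
finger_gap: 0.0102
```

```bash
python3 - <<'E'
from h import *
st(); snap('side','si40'); snap('wrist','w40')
a=cv2.imread('pics/si40.png')[190:310,160:280]
b=cv2.imread('pics/w40.png')[60:320,130:390]
cv2.imwrite('pics/z40.png',np.hstack([cv2.resize(a,(400,400),interpolation=cv2.INTER_CUBIC),cv2.resize(b,(400,400))]))
E
```

```text
t 40.7 p [0.4878 0.1881 0.0351] q [0.737 0.676 0.    0.   ] F [ 0.9  0.2 -0.9] gap 0.0102
j [ 0.17  0.36 -0.72  1.88  0.28  1.01 -0.76]
```

View pics/z40.png

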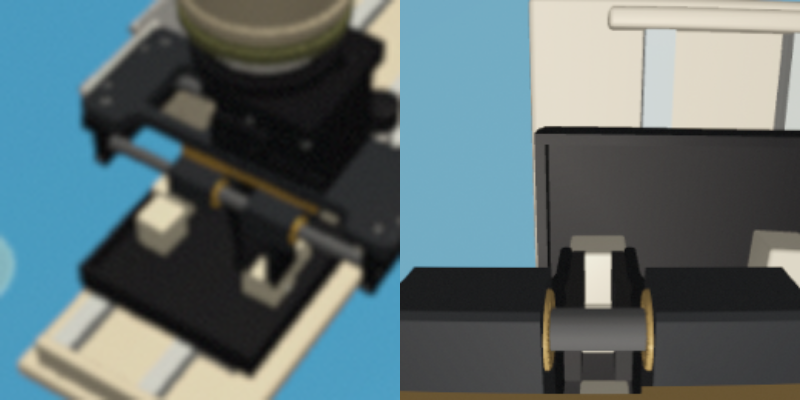

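Emit:
apply_moves:
  targets:
    - {"linear": [0,0,0],"dr": [0,0,0],"jaw": 0.32}
    - {"linear": [0,0,0],"dr": [0,0,0],"jaw": 0.32}
    - {"linear": [0,0,-0.015],"dr": [0,0,0],"jaw": 0.32}
    - {"linear": [0.002,0,-0.023],"dr": [0,0,0],"jaw": 0.32}
    - {"linear": [0.002,0,-0.023],"dr": [0,0,0],"jaw": 0.1}
    - {"linear": [0.002,0,-0.023],"dr": [0,0,0],"jaw": 0.1}
    - {"linear": [0.002,0,-0.023],"dr": [0,0,0],"jaw": 0.1}
    - {"linear": [0.002,0,-0.023],"dr": [0,0,0],"jaw": 0.1}

```text
time_s: 41.6
ee_pos: [0.4881, 0.1881, 0.025]
eef_rot: [0.737, 0.676, -0.0, -0.0]
ft_force: [0.2, -0.4, 0.2]
finger_gap: 0.0218
```

Emit:
apply_moves:
  targets:
    - {"linear": [0,0,0.03],"dr": [0,0,0],"jaw": 0.1}
    - {"linear": [0.011,0.03,0.03],"dr": [0,0,0],"jaw": 0.1}
    - {"linear": [0.011,0.064,0.03],"dr": [0,0,0],"jaw": 0.1}
    - {"linear": [0.011,0.064,0.01],"dr": [0,0,0],"jaw": 0.1}
    - {"linear": [0.011,0.064,0.001],"dr": [0,0,0],"jaw": 0.1}
    - {"linear": [0.011,0.064,0.001],"dr": [0,0,0],"jaw": 0.32}
    - {"linear": [0.011,0.064,0.001],"dr": [0,0,0],"jaw": 0.32}
    - {"linear": [0.011,0.064,0.001],"dr": [0,0,0],"jaw": 0.32}

```text
time_s: 42.4
ee_pos: [0.4926, 0.2132, 0.0255]
eef_rot: [0.737, 0.676, -0.0, 0.0]
ft_force: [0.4, 0.6, 0.1]
finger_gap: 0.0271
```

Emit:
apply_moves:
  targets:
    - {"linear": [0,0,0.1],"dr": [0,0,0],"jaw": 0.32}
    - {"linear": [0.02,-0.06,0.2],"dr": [0,0,0],"jaw": 0.32}
    - {"linear": [0.08,-0.15,0.32],"dr": [0,0,0],"jaw": 0.32}
    - {"linear": [0.08,-0.25,0.38],"dr": [0,0,0],"jaw": 0.32}
    - {"linear": [0.08,-0.28,0.38],"dr": [0,0,0],"jaw": 0.32}
    - {"linear": [0.08,-0.28,0.38],"dr": [0,0,0],"jaw": 0.32}

```text
time_s: 43.0
ee_pos: [0.5259, 0.0977, 0.179]
eef_rot: [0.739, 0.674, 0.0, 0.001]
ft_force: [0.5, -0.4, 0.2]
finger_gap: 0.0281
```

```bash
python3 - <<'E'
from h import *
st(); snap('wrist','w42')
E
python3 blk.py w42
```

```text
t 43.0 p [0.5259 0.0977 0.179 ] q [0.739 0.674 0.    0.001] F [ 0.5 -0.4  0.2] gap 0.0281
j [ 0.36  0.21 -0.71  1.7   0.15  1.28 -0.47]
world [0.4846 0.1133] tray [-0.0306 -0.0485] size [18.8 20.6] ang 84.6 px [216. 165.]
world [0.556  0.1265] tray [ 0.0394 -0.0292] size [20.4 20.6] ang 11.5 px [285. 145.]
world [0.5658 0.1545] tray [ 0.0468 -0.0005] size [20.5 18.8] ang 85.8 px [292. 117.]
world [0.4882 0.1623] tray [-0.0313  0.0005] size [19.3 20.2] ang 84.3 px [213. 116.]
world [0.5617 0.1805] tray [0.0404 0.0251] size [19.5 18.3] ang 85.0 px [286.  90.]
world [0.4921 0.2114] tray [-0.0316  0.0499] size [19.8 20.1] ang 84.1 px [210.  63.]
```

View pics/w42_b.png

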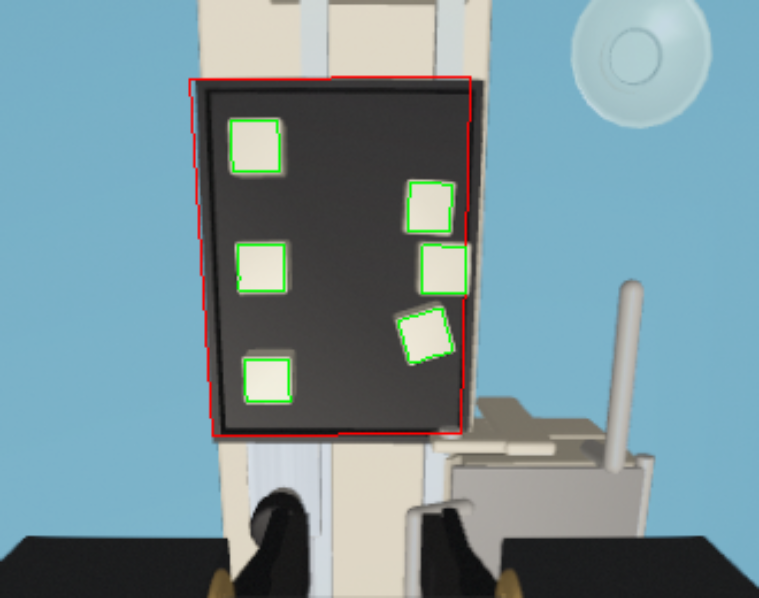

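Emit:
apply_moves:
  targets:
    - {"linear": [0.0865,0.1,0],"dr": [0,0,0],"jaw": 0.32}
    - {"linear": [0.0865,0.213,-0.1],"dr": [0,0,0],"jaw": 0.32}
    - {"linear": [0.0865,0.213,-0.2],"dr": [0,0,0],"jaw": 0.32}
    - {"linear": [0.0865,0.213,-0.3],"dr": [0,0,0],"jaw": 0.32}
    - {"linear": [0.0865,0.213,-0.3],"dr": [0,0,0],"jaw": 0.32}

```text
time_s: 43.55
ee_pos: [0.5544, 0.1873, 0.0518]
eef_rot: [0.736, 0.677, -0.004, -0.003]
ft_force: [-0.6, -0.2, -0.3]
finger_gap: 0.0279
```

```bash
python3 - <<'E'
from h import *
st(); snap('wrist','w43')
E
```

```text
t 43.55 p [0.5544 0.1873 0.0518] q [ 0.736  0.677 -0.004 -0.003] F [-0.6 -0.2 -0.3] gap 0.0279
j [ 0.16  0.47 -0.7   1.69  0.33  1.11 -0.72]
```

View pics/w43.png

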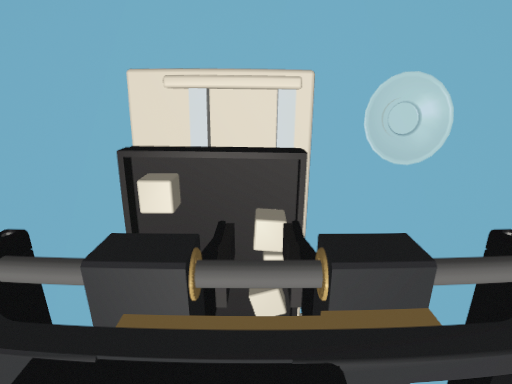

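Emit:
apply_moves:
  targets:
    - {"linear": [0,0,0],"dr": [0,0,0],"jaw": 0.32}
    - {"linear": [0,0,0],"dr": [0,0,0],"jaw": 0.32}

```text
time_s: 43.8
ee_pos: [0.5606, 0.1875, 0.0601]
eef_rot: [0.737, 0.676, 0.002, 0.001]
ft_force: [0.8, 0.2, 0.1]
finger_gap: 0.0282
```

Emit:
apply_moves:
  targets:
    - {"linear": [0.001,-0.009,0],"dr": [0,0,0],"jaw": 0.32}
    - {"linear": [0.001,-0.009,-0.04],"dr": [0,0,0],"jaw": 0.32}
    - {"linear": [0.001,-0.009,-0.082],"dr": [0,0,0],"jaw": 0.32}
    - {"linear": [0.001,-0.009,-0.082],"dr": [0,0,0],"jaw": 0.1}
    - {"linear": [0.001,-0.009,-0.082],"dr": [0,0,0],"jaw": 0.1}
    - {"linear": [0.001,-0.009,-0.082],"dr": [0,0,0],"jaw": 0.1}
    - {"linear": [0.001,-0.009,-0.082],"dr": [0,0,0],"jaw": 0.1}

```text
time_s: 44.5
ee_pos: [0.5609, 0.1836, 0.0249]
eef_rot: [0.737, 0.676, 0.001, 0.001]
ft_force: [4.6, 0.2, 6.7]
finger_gap: 0.0198
```

Emit:
apply_moves:
  targets:
    - {"linear": [0,0,0.03],"dr": [0,0,0],"jaw": 0.1}
    - {"linear": [-0.0125,0.03,0.04],"dr": [0,0,0],"jaw": 0.1}
    - {"linear": [-0.0125,0.069,0.04],"dr": [0,0,0],"jaw": 0.1}
    - {"linear": [-0.0125,0.069,0.015],"dr": [0,0,0],"jaw": 0.1}
    - {"linear": [-0.0125,0.069,0.003],"dr": [0,0,0],"jaw": 0.1}
    - {"linear": [-0.0125,0.069,0.003],"dr": [0,0,0],"jaw": 0.1}

```text
time_s: 45.1
ee_pos: [0.5537, 0.2106, 0.0245]
eef_rot: [0.737, 0.676, -0.001, -0.0]
ft_force: [0.6, -0.6, -0.6]
finger_gap: 0.0197
```

```bash
python3 - <<'E'
from h import *
st(); snap('wrist','w44'); snap('side','si44')
a=cv2.imread('pics/si44.png')[190:310,150:270]
b=cv2.imread('pics/w44.png')[60:320,130:390]
cv2.imwrite('pics/z44.png',np.hstack([cv2.resize(a,(400,400),interpolation=cv2.INTER_CUBIC),cv2.resize(b,(400,400))]))
E
```

```text
t 45.1 p [0.5537 0.2106 0.0245] q [ 0.737  0.676 -0.001 -0.   ] F [ 0.6 -0.6 -0.6] gap 0.0197
j [ 0.1   0.51 -0.69  1.7   0.36  1.06 -0.79]
```

View pics/z44.png

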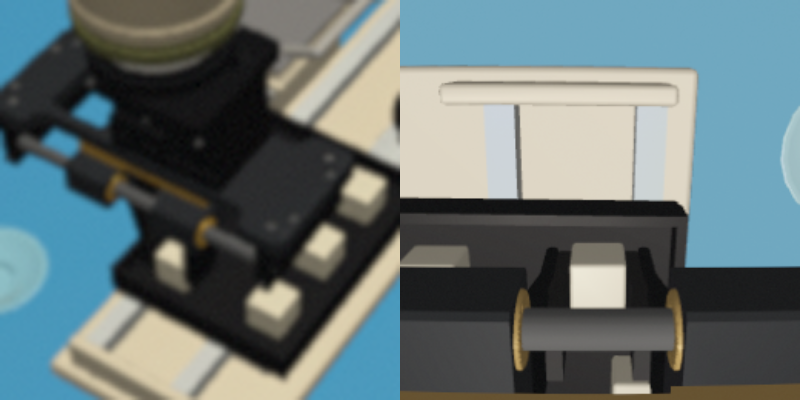

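Emit:
apply_moves:
  targets:
    - {"linear": [0,0,0],"dr": [0,0,0],"jaw": 0.34}
    - {"linear": [0,0,0],"dr": [0,0,0],"jaw": 0.34}
    - {"linear": [0,0,0],"dr": [0,0,0],"jaw": 0.34}
    - {"linear": [0,0,0.1],"dr": [0,0,0],"jaw": 0.34}
    - {"linear": [0,-0.1,0.2],"dr": [0,0,0.2],"jaw": 0.34}
    - {"linear": [0,-0.2,0.2],"dr": [0,0,0.37],"jaw": 0.34}
    - {"linear": [0.004,-0.216,0.12],"dr": [0,0,0.37],"jaw": 0.34}
    - {"linear": [0.004,-0.216,0.12],"dr": [0,0,0.37],"jaw": 0.34}

```text
time_s: 46.0
ee_pos: [0.5548, 0.1209, 0.0713]
eef_rot: [0.633, 0.774, -0.002, -0.001]
ft_force: [-0.7, -0.1, 0.1]
finger_gap: 0.0291
```

Emit:
apply_moves:
  targets:
    - {"linear": [0,0,0],"dr": [0,0,0],"jaw": 0.34}
    - {"linear": [0,0,0],"dr": [0,0,0],"jaw": 0.34}

```text
time_s: 46.2
ee_pos: [0.5562, 0.1266, 0.075]
eef_rot: [0.631, 0.776, 0.001, -0.0]
ft_force: [0.5, 0.7, -0.1]
finger_gap: 0.0297
```

```bash
python3 - <<'E'
from h import *
st(); snap('wrist','w45')
E
python3 blk.py w45
```

```text
t 46.2 p [0.5562 0.1266 0.075 ] q [ 0.631  0.776  0.001 -0.   ] F [ 0.5  0.7 -0.1] gap 0.0297
j [ 0.31  0.42 -0.75  1.72  0.31  1.13 -0.33]
world [0.5559 0.128 ] tray [ 0.0391 -0.0278] size [20.3 20.5] ang 12.5 px [258. 210.]
world [0.4846 0.1147] tray [-0.0307 -0.0471] size [20.3 20.6] ang 85.2 px [155. 208.]
world [0.5655 0.1557] tray [0.0464 0.0006] size [20.5 19.6] ang 84.2 px [280. 176.]
world [0.4885 0.1634] tray [-0.031   0.0017] size [20.5 20.6] ang 85.0 px [170. 142.]
world [0.5543 0.2084] tray [0.0306 0.0523] size [20.7 18.7] ang 84.4 px [281.  94.]
world [0.4921 0.2124] tray [-0.0317  0.0508] size [20.4 20.4] ang 85.6 px [186.  67.]
```

View pics/w45.png

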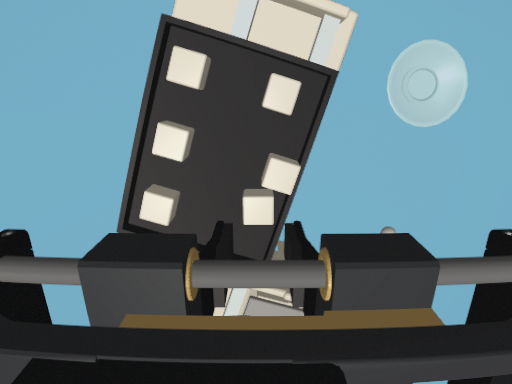

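Emit:
apply_moves:
  targets:
    - {"linear": [-0.001,-0.003,-0.05],"dr": [0,0,0],"jaw": 0.34}
    - {"linear": [-0.001,-0.003,-0.1],"dr": [0,0,0],"jaw": 0.34}
    - {"linear": [-0.001,-0.003,-0.12],"dr": [0,0,0],"jaw": 0.34}
    - {"linear": [-0.001,-0.003,-0.12],"dr": [0,0,0],"jaw": 0.1}
    - {"linear": [-0.001,-0.003,-0.12],"dr": [0,0,0],"jaw": 0.1}
    - {"linear": [-0.001,-0.003,-0.12],"dr": [0,0,0],"jaw": 0.1}
    - {"linear": [-0.001,-0.003,-0.12],"dr": [0,0,0],"jaw": 0.1}

```text
time_s: 46.95
ee_pos: [0.5561, 0.1239, 0.0267]
eef_rot: [0.631, 0.776, 0.001, 0.0]
ft_force: [-0.6, 1.1, 2.9]
finger_gap: 0.0218
```

Emit:
apply_moves:
  targets:
    - {"linear": [0,0,0.03],"dr": [0,0,0],"jaw": 0.1}
    - {"linear": [-0.024,-0.03,0.04],"dr": [0,0,-0.18],"jaw": 0.1}
    - {"linear": [-0.024,-0.049,0.04],"dr": [0,0,-0.37],"jaw": 0.1}
    - {"linear": [-0.024,-0.049,0.04],"dr": [0,0,-0.37],"jaw": 0.1}
    - {"linear": [-0.024,-0.049,0.015],"dr": [0,0,-0.37],"jaw": 0.1}
    - {"linear": [-0.024,-0.049,0.001],"dr": [0,0,-0.37],"jaw": 0.1}
    - {"linear": [-0.024,-0.049,0.001],"dr": [0,0,-0.37],"jaw": 0.1}

```text
time_s: 47.65
ee_pos: [0.5458, 0.1042, 0.0255]
eef_rot: [0.736, 0.677, -0.0, -0.0]
ft_force: [0.2, -0.3, -0.3]
finger_gap: 0.0219
```

```bash
python3 - <<'E'
from h import *
st()
E
```

```text
t 47.65 p [0.5458 0.1042 0.0255] q [ 0.736  0.677 -0.    -0.   ] F [ 0.2 -0.3 -0.3] gap 0.0219
j [ 0.3   0.43 -0.68  1.8   0.31  1.02 -0.59]
```

Emit:
apply_moves:
  targets:
    - {"linear": [0,0,0],"dr": [0,0,0],"jaw": 0.32}
    - {"linear": [0,0,0],"dr": [0,0,0],"jaw": 0.32}
    - {"linear": [0,0,0],"dr": [0,0,0],"jaw": 0.32}
    - {"linear": [0,0,0.1],"dr": [0,0,0],"jaw": 0.34}
    - {"linear": [0.02,0,0.2],"dr": [0,0,0],"jaw": 0.34}
    - {"linear": [0.045,0,0.25],"dr": [0,0,0],"jaw": 0.34}
    - {"linear": [0.045,0,0.25],"dr": [0,0,0],"jaw": 0.34}
    - {"linear": [0.045,0,0.25],"dr": [0,0,0],"jaw": 0.34}

```text
time_s: 48.45
ee_pos: [0.5641, 0.1036, 0.1262]
eef_rot: [0.737, 0.676, 0.0, 0.0]
ft_force: [-0.2, 0.6, 0.0]
finger_gap: 0.0297
```

```bash
python3 - <<'E'
from h import *
st(); snap('wrist','w46'); snap('side','si46')
a=cv2.imread('pics/si46.png')[190:310,150:270]
b=cv2.imread('pics/w46.png')[30:230,150:350]
cv2.imwrite('pics/z46.png',np.hstack([cv2.resize(a,(400,400),interpolation=cv2.INTER_CUBIC),cv2.resize(b,(400,400))]))
E
python3 blk.py w46
```

```text
t 48.45 p [0.5641 0.1036 0.1262] q [0.737 0.676 0.    0.   ] F [-0.2  0.6  0. ] gap 0.0297
j [ 0.32  0.35 -0.71  1.66  0.24  1.21 -0.53]
world [0.5461 0.1081] tray [ 0.0311 -0.0484] size [19.8 19.9] ang 85.0 px [237. 188.]
world [0.4849 0.1144] tray [-0.0304 -0.0474] size [19.9 20.3] ang 85.1 px [166. 187.]
world [0.5663 0.1558] tray [0.0472 0.0008] size [20.4 19.9] ang 85.0 px [255. 131.]
world [0.4887 0.1633] tray [-0.0308  0.0016] size [19.7 20.4] ang 84.3 px [161. 130.]
world [0.4922 0.2124] tray [-0.0316  0.0508] size [20.5 20.4] ang 83.9 px [155.  67.]
world [0.5542 0.2084] tray [0.0305 0.0522] size [20.2 18.1] ang 84.5 px [234.  64.]
```

View pics/z46.png

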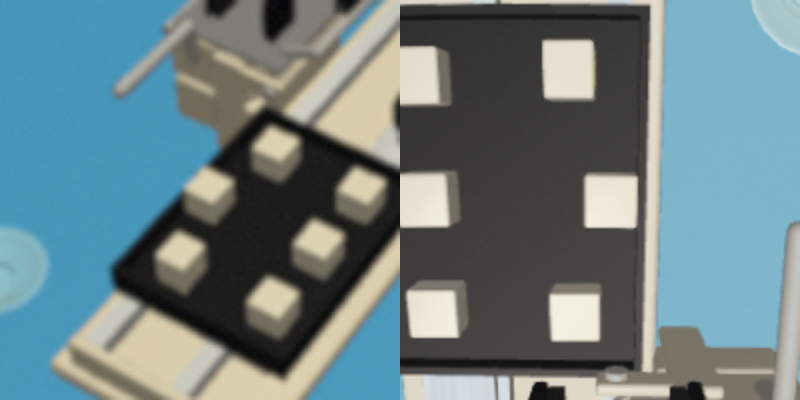

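```bash
python3 - <<'E'
from h import *
W={'B':(.5461,.1081),'A':(.4849,.1144),'C':(.5663,.1558),'D':(.4887,.1633),'F':(.4922,.2124),'E':(.5542,.2084)}
im=cv2.imread('pics/si46.png'); vis=im.copy()
for n,p in W.items():
    for z,c in((.058,(0,0,255)),):
        sq=[proj('si46',[p[0]+dx,p[1]+dy,z])[0] for dx,dy in((-.011,-.011),(.011,-.011),(.011,.011),(-.011,.011))]
        cv2.polylines(vis,[(np.array(sq)*8).round().astype(np.int32)],True,c,1,shift=3)
a=vis[215:310,180:275]; b=im[215:310,180:275]
cv2.imwrite('pics/z46b.png',cv2.resize(np.hstack([a,b]),None,fx=4.2,fy=4.2,interpolation=cv2.INTER_NEAREST))
E
```

```text
(no output)
```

View pics/z46b.png

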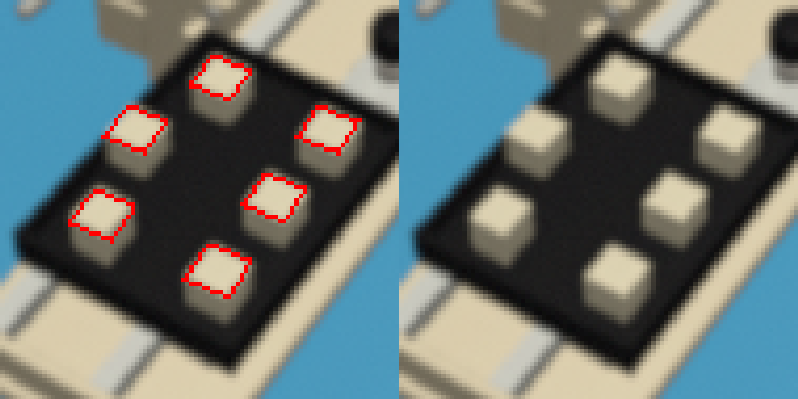

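Emit:
apply_moves:
  targets:
    - {"linear": [-0.05,-0.05,0.1],"dr": [0,0,0],"jaw": 0.34}
    - {"linear": [-0.1,-0.15,0.2],"dr": [0,0,0],"jaw": 0.34}
    - {"linear": [-0.15,-0.3,0.3],"dr": [0,0,0],"jaw": 0.34}
    - {"linear": [-0.2,-0.45,0.35],"dr": [0,0,0],"jaw": 0.34}
    - {"linear": [-0.2,-0.6,0.35],"dr": [0,0,0],"jaw": 0.34}
    - {"linear": [-0.2,-0.75,0.35],"dr": [0,0,0],"jaw": 0.34}
    - {"linear": [-0.2,-0.75,0.35],"dr": [0,0,0],"jaw": 0.34}
    - {"linear": [-0.2,-0.75,0.35],"dr": [0,0,0],"jaw": 0.34}

```text
time_s: 49.35
ee_pos: [0.4821, -0.2022, 0.2653]
eef_rot: [0.74, 0.673, -0.001, -0.0]
ft_force: [0.2, -0.3, -1.2]
finger_gap: 0.0295
```

```bash
python3 - <<'E'
from h import *
st(); snap('scene','sc47'); snap('side','si47')
a=cv2.imread('pics/si47.png')[140:330,150:350]
b=cv2.imread('pics/sc47.png')[110:270,130:370]
cv2.imwrite('pics/z47.png',np.hstack([cv2.resize(a,(390,370),interpolation=cv2.INTER_CUBIC),cv2.resize(b,(405,370),interpolation=cv2.INTER_CUBIC)]))
for f,uv,z in [('scene0',(217,257),.058),('sc47',(217,257),.058)]: print(onz(f,uv,z))
A=cv2.imread('pics/scene0.png').astype(int);B=cv2.imread('pics/sc47.png').astype(int)
for n,(x0,y0,x1,y1) in dict(jar=(200,245,235,280),dish=(330,170,362,197)).items(): print(n,np.abs(A[y0:y1,x0:x1]-B[y0:y1,x0:x1]).mean())
E
python3 blk.py sc47
```

```text
t 49.35 p [ 0.4821 -0.2022  0.2653] q [ 0.74   0.673 -0.001 -0.   ] F [ 0.2 -0.3 -1.2] gap 0.0295
j [ 0.78  0.11 -0.51  1.6   0.06  1.45  0.17]
[ 0.63222231 -0.14825148  0.058     ]
[ 0.63222231 -0.14825148  0.058     ]
jar 4.972517006802721
dish 5.25733024691358
```

View pics/z47.png

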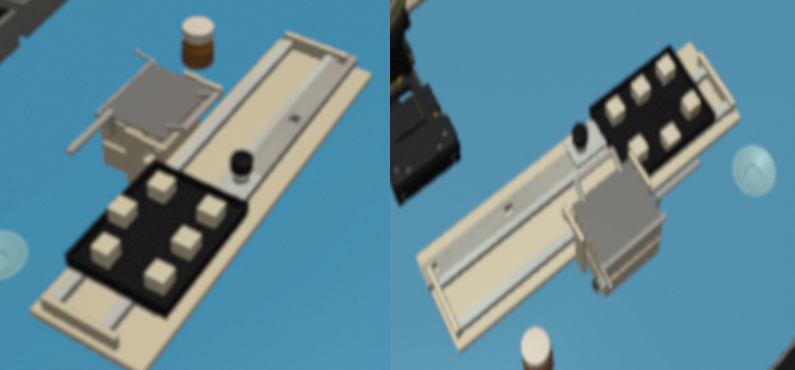

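```bash
python3 - <<'E'
from h import *
print(tri('sc47',(130+580*240/405-390*240/405,110+128*160/370),'si47',(150+242*200/390,140+153*190/370)))
snap('side','si48')
A=cv2.imread('pics/si47.png').astype(int);B=cv2.imread('pics/si48.png').astype(int); print(np.abs(A-B)[215:320,150:290].mean())
manip.job_done()
E
```

```text
(array([0.48179502, 0.04794685, 0.07493763]), np.float64(0.004109275008111433))
0.7739002267573696
the job is handed in; nothing more can be done
```

I carried out the whole job and handed it in at about 49 s of the 210 s limit; no verdict is reported.

**What I did:**
- Indexed the carriage to the second hole.
- Swung the lid to its stop and tipped the tub to about 1.8 rad, which put all six blocks in the tray.
- Set the tub upright and closed the lid.
- Indexed the carriage to the third hole.
- Spread the blocks into two columns of three: I moved five, and the sixth stayed against the +x wall.

**What the last checks showed:**
- **Blocks:** All six measured with their tops at about 58 mm, so in one flat layer. The closest centres are about 47 mm apart (40 mm needed).
- **Tub and lid:** The final pictures show the tub upright and empty and the lid closed.
- **Jar and dish:** They appear unmoved in the last scene picture.
- **Plunger:** Lowering the knob at the third hole stopped it at the same tool height as at the first hole, with similar contact force, so the pin looks home. A rough two-view estimate gave the knob top at 75 mm instead of 70 mm. I trust that less, because its rays missed each other by 4 mm.

**What disagreed or went wrong:**
- The fingertips sat about 35 mm higher than the stated tool offset. The first knob grab and one block grab therefore closed on air, and the first lid grip slipped. I corrected the height and repeated each one.
- One block was leaning when it left the tub. It looked flat in the final views, standing against the +x wall.

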